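Pack the puller kit into its sloping case, layer by layer

ROBOT

A 6-joint arm with a two-finger parallel gripper is mounted at the origin on the work surface. World frame = base frame: x ahead of the robot, y to its left, z up, the work surface at z = 0. Lengths are in mm, angles in rad, forces in N, time in s.
With the tool pointing down it reaches from about 350 to 775 mm from the base axis. Payload 7.3 kg.
Tool frame: the origin (TCP) lies between the finger pads; the fingertips stand tcp_to_tips ahead of it and the grasp point (between the pads) lies 5 mm behind it (tcp_to_tips is the distance from the TCP to the fingertips, in mm); z points along the fingers, x is the direction in which the jaws open and shut, and the axes are right-handed (so a half turn about z gives the same grasp; the last joint's range is limited). The gripper opens to 92 mm and grips with 3 to 60 N. Pads are 19 mm wide; open, the fingers measure 130 mm over their backs; the gripper's body (75 mm by 190 mm) begins 47 mm behind the grasp point.
Start: joints at [1.029, 0.342, 1.524, -0, 1.275, -0.146], TCP at [202.399, 484.436, 240.741] pointing down, gripper open.
Joint ranges: [-2.53, 2.53], [-0.77, 2.02], [0.04, 2.7], [-1, 4.14], [0.28, 2.66], [-3.11, 3.11]. Speed limits (rad/s): [2.57, 2.57, 3.14, 3.14, 3.14, 3.14].

INTERFACE

Orientations are given as [roll, pitch, yaw] about the fixed x, y, z axes, in that order (R = Rz(yaw) Ry(pitch) Rx(roll)).
In Python, from plant import * gives the robot as it stands.
- The arm moves only by the tool drive_tool, never from a script. Its argument "deltas" is a list of rows, each an object of numbers: "hand": the gripper's target within -1 to 1 (shut at 1, half-way at 0, fully open at -1); "tx", "ty", "tz": the shift along the tool's x, y, z each as a share of 4 cm, from -1 to 1; "wx", "wy", "wz": the turn, a rotation vector about the tool's x, y, z each as a share of 5 degrees, from -1 to 1. In form: [{"hand": .., "tx": .., "ty": .., "tz": .., "wx": .., "wy": .., "wz": ..}, ...]. A call has 1 to 20 rows; each row shifts and turns the commanded pose from where the row before left it, along the tool's axes as they then stand; what a row does not reach is not made up. A row lasts 1/12 s, in which the tool goes at most 41.7 mm and 7.16 degrees, less where a joint would pass 70% of its speed; a pose out of reach is approached as far as the arm can. A call with a number of a shift or a turn outside -1 to 1 is refused whole. A call with a gripper value outside its range is refused whole. The fingers move at their own pace and stop on an object; the grip force is fixed at half the most. Time passes only in rows, so rows that do not move let the fingers close. It gives the time, the measured TCP pose, the force and the opening at its end, in the units of the state.
- get_obs(): the state, without advancing time (a new reading comes with each control period).
- capture(name): name is "side" or "top"; returns the picture (384x512x3 uint8, red, green, blue); there is no depth.
- camera_model(name): a dict with "fx", "fy", "cx", "cy" (pixels), "D" ([k1, k2, p1, p2, k3] as OpenCV has them; the pictures are not rectified), "rvec" (rotation vector, rad) and "tvec" (3), from world to camera coordinates, as OpenCV has them. Camera axes: x right, y down, z forward; pixel columns grow to the right and rows downward; lengths in mm; the calibration is good to about 2 mm. A picture is of the moment at which its call begins. camera_model takes no time and is no camera call.
- close_job(): hands the job in, once; it reports no verdict.
The state is a dict: "time": time; "joint_positions": joint angles; "dq": joint speeds; "tau": joint torques, N m; "tool_pos": TCP position; "tcp_rot": TCP orientation; "contact_force": force on the tool from outside, world axes, zero at the start; "moment": the same for the moment, N m; "grip_width": finger opening in mm.
Only numpy, scipy, OpenCV 4.12 (cv2) and the standard library are available. Lean on these libraries where they do the work, as an engineer would, in place of code of your own. Each camera call takes 0.05 s, during which the arm holds its last target.

TASK

Pack the puller kit into the open case on the sloping stand: the spanner flat in the bottom at the back, then the slotted yoke bar across above it (boss up), and last the forcing screw over the yoke with its square head to the left as seen from the robot. Each part must sit fully down in its own rests and be let go; leave everything else on the bench standing where it is.

Things in the scene. Friction and masses are not known exactly. Their poses are not given: they have to be found in the camera images.
- stand: Steel stand, fixed to the bench, that holds the open kit case at a slope; about 220 mm wide (y) and 215 deep. Origin on the bench top under the middle of the tray; z up, x level from the low front edge to the high back edge. The case's black lid hangs folded down behind it.
- tray: The case's tray, black with grey rests. Origin: centre of its inner floor, 75 mm above the bench. Sloped 30 degrees: x points up the slope to the back, y level to the left, z square to the floor, leaning 30 degrees off vertical to the low front. Inside 200 (x) by 210 mm (y), walls 34 high, 5 thick. Rests leave their part 4 mm play each side; around the middles the floor is clear for fingers.
- spanner_nest (a point): Spanner's place, on the tray floor (tray x +38, y 0, z 0 mm), axes as the tray's: the spanner's origin belongs here, its length along y, either way round. Cheeks 11 high, 8 thick, 42 mm apart stand beside both heads (|y| 62 to 88 mm), end blocks as high at |y| 94 to 100; the middle is free.
- yoke_nest (a point): Yoke's place (tray x -4, y -42, z +15 mm), axes as the tray's: the yoke's origin belongs here, its length along x, either way round. Two rests 15 mm high carry its ends (68 to 84 mm from the middle), with cheeks 36 mm apart, 7 thick, and end stops 168 mm apart, rising to 27 mm above the tray floor. It passes 3 mm above the spanner.
- screw_nest (a point): Screw's place (tray x -38, y 0, z +41 mm), axes as the tray's: the screw's origin belongs here, its length along y, head to +y. Two saddles 10 wide at tray y -67 and +33 mm carry the shaft 33 mm above the floor, between cheeks 24 mm apart and 45 high; foot and head hang outside them. A 46 mm high stop at y -88 to -96 leaves no room for the head at that end. It passes 2 mm above the yoke bar.
- spanner: Flat steel spanner, 180 mm long, 12 thick, shank 18 wide, a round ring head and an open-jaw head each 34 wide; about 0.22 kg. Origin: middle of its underside, near the centre of mass; x along its length to the open jaw, z up. It starts flat on the bench.
- yoke: Straight steel puller bar (yoke), 160 mm long, 28 wide, 16 thick, two dark slots, a round boss (24 across, 6 high) in the middle of its top; about 0.45 kg. Origin: middle of its underside; x along its length, z up. It starts flat on the bench, boss up.
- screw: Steel forcing screw lying on its side: shaft 16 mm diameter from x -76 to +42, square head 26 x 26 at x +42 to +66, square foot 26 x 26 at x -84 to -76 (mm); about 0.34 kg. Origin on the shaft's axis near the centre of mass, 13 mm above the bench at the start; x along the axis to the head.
- screw_head (a point): Centre of the screw's square head, on its axis 54 mm from its origin.
- grease_tin: Bystander: plain metal tin, 56 diameter, 60 high, origin at its underside.
- deep_socket: Bystander: standing steel socket, 24 diameter, 50 high, among the kit's parts; origin at its underside.
- short_socket: Bystander: standing steel socket, 24 diameter, 32 high, among the kit's parts; origin at its underside.
- spray_can: Bystander: spray can, 64 diameter, 170 high; origin at its underside.
- oil_bottle: Bystander: grey bottle, 72 diameter, 190 high; origin at its underside.
- mug: Bystander: white mug, 76 diameter, 85 high, handle at its +y; origin at its underside.
- hammer: Bystander: hammer lying along x at the right; origin at its underside.

How it is judged (in metres and radians):
On the way, in this order (a step that is already met when the one before it is completed fails the run):
1. the spanner lies in its rests on the tray floor (x of spanner in the frame of spanner_nest between -0.007 and 0.007 m and y of spanner in the frame of spanner_nest between -0.007 and 0.007 m and z of spanner in the frame of spanner_nest between -0.004 and 0.004 m and angle between the x axis of spanner and the y axis of tray, either way round below 0.12 rad and angle between the z axis of spanner and the z axis of tray, either way round below 0.1 rad), for 0.2 s.
2. the yoke lies in its rests above the spanner (all of step 1 and x of yoke in the frame of yoke_nest between -0.007 and 0.007 m and y of yoke in the frame of yoke_nest between -0.007 and 0.007 m and z of yoke in the frame of yoke_nest between -0.004 and 0.004 m and angle between the x axis of yoke and the x axis of tray, either way round below 0.12 rad and angle between the z axis of yoke and the z axis of tray, either way round below 0.1 rad), for 0.2 s.
3. the screw lies in its saddles above the yoke, head to the left (all of step 2 and x of screw in the frame of screw_nest between -0.007 and 0.007 m and y of screw in the frame of screw_nest between -0.007 and 0.007 m and z of screw in the frame of screw_nest between -0.004 and 0.004 m and angle between the x axis of screw and the y axis of tray, either way round below 0.12 rad and y of screw_head in the frame of tray above 0.03 m), for 0.2 s.
At the end, for the whole second after the job is handed in: Spanner, yoke and screw each lie with their origin within 7 mm (along and across the tray) and 4 mm (height) of their place, aligned with it within 0.12 rad and, for spanner and yoke, flat in the tray within 0.1 rad; the yoke's boss is up; the screw's head is at the left end; all are at rest (all of step 3 and linear speed of each of spanner, yoke, screw below 0.02 m/s and angular speed of each of spanner, yoke, screw below 0.2 rad/s); the robot touches nothing.
It fails at once if a bystander is shifted by more than 30 mm or tipped over (distance of any of grease_tin, deep_socket, short_socket, spray_can, oil_bottle, mug, hammer from where it was at the start of the episode above 0.03 m or angle between any of grease_tin, deep_socket, short_socket, spray_can, oil_bottle, mug, hammer's own z axis and vertical above 0.5 rad).
It also fails if it takes over 72 s, if anything falls off the work surface, if the arm or the gripper's body presses on something with over 40 N, if the wrist force passes 120 N, or if a joint passes its speed limit or range.

## Working session

There is one attempt and no reset: what is moved stays moved. The work goes in short steps, Python scripts to look and compute and a tool call to move; the robot and the scene stay as the last step left them, time stands still between calls to the robot, and variables do not carry over. Pictures are saved under pics/ and viewed, and the job is handed in when it is done.

Besides the shell and the picture viewer there is one more tool, called after "Request:" as a command line: name --argument value ..., lists and objects as JSON in quotes. drive_tool: Moves the arm, as the interface text tells. Its arguments: {"type":"object","properties":{"deltas":{"type":"array","items":{"type":"object","properties":{"hand":{"type":"number"},"tx":{"type":"number"},"ty":{"type":"number"},"tz":{"type":"number"},"wx":{"type":"number"},"wy":{"type":"number"},"wz":{"type":"number"}}}}},"required":["deltas"]}

```bash
ls; mkdir -p pics; python3 - <<'E'
from plant import *
import cv2,json
o=get_obs();print(o)
for n in("top","side"):
    im=capture(n);cv2.imwrite(f"pics/{n}0.png",im[:,:,::-1]);print(n,camera_model(n))
E
```

```text
pics
{'time': 0.0, 'joint_positions': array([ 1.02900494e+00,  3.42703724e-01,  1.52503306e+00, -1.75397117e-05,
        1.27536493e+00, -1.46016076e-01]), 'dq': array([-0.00053874,  0.00015556,  0.00091276,  0.00093962,  0.00147236,
       -0.00129187]), 'tau': array([ 2.33612918e-03, -4.31233513e+01, -2.44222963e+01,  7.19628436e-02,
        5.58283541e-02, -1.15244920e-04]), 'tool_pos': array([202.19160097, 484.08689503, 240.04919745]), 'tcp_rot': array([-3.14138968e+00,  1.49543542e-03,  1.17502629e+00]), 'contact_force': array([-0.30231474,  0.39475955,  0.74421208]), 'moment': array([-0.02449481, -0.0033389 ,  0.02381538]), 'grip_width': 91.64645464318829}
top {'fx': 374.8668803914973, 'fy': 374.8668803914973, 'cx': 253.12506157001474, 'cy': 189.54496250398725, 'D': array([-0.10246046,  0.        ,  0.        ,  0.        ,  0.        ]), 'rvec': array([ 2.16778711, -2.22909336,  0.09101363]), 'tvec': array([-110.31813526,  631.20594363,  987.16477443])}
side {'fx': 389.2129118817707, 'fy': 389.2129118817707, 'cx': 256.4565389838147, 'cy': 192.0656210772769, 'D': array([0.04128239, 0.        , 0.        , 0.        , 0.        ]), 'rvec': array([ 2.35011548, -0.09399117,  0.04359435]), 'tvec': array([-5.92213650e+02, -4.11486342e-01,  1.10243919e+03])}
```

View pics/top0.png

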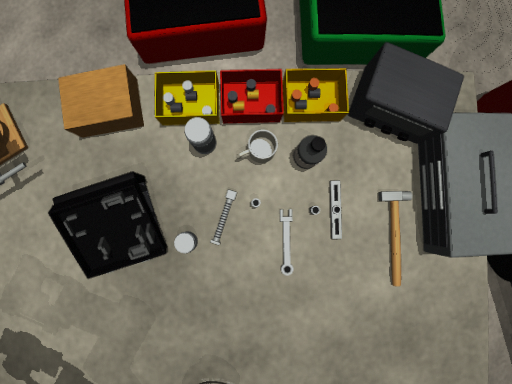

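View pics/side0.png

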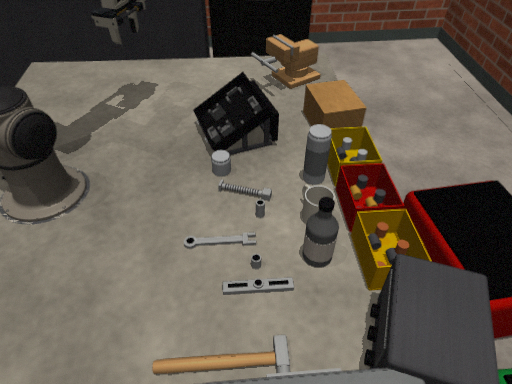

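```bash
cat > h.py <<'E'
import numpy as np,cv2
from plant import *
from scipy.spatial.transform import Rotation as Rot
def ray(n,uv):
    m=camera_model(n);K=np.array([[m['fx'],0,m['cx']],[0,m['fy'],m['cy']],[0,0,1]])
    p=cv2.undistortPoints(np.array(uv,float).reshape(-1,1,2),K,m['D']).reshape(-1,2)
    R=cv2.Rodrigues(m['rvec'])[0];c=-R.T@m['tvec']
    d=np.c_[p,np.ones(len(p))]@R
    return c,d
def onz(n,uv,z):
    c,d=ray(n,uv);return c+d*((z-c[2])/d[:,2])[:,None]
def proj(n,P):
    m=camera_model(n);K=np.array([[m['fx'],0,m['cx']],[0,m['fy'],m['cy']],[0,0,1]])
    return cv2.projectPoints(np.array(P,float).reshape(-1,1,3),m['rvec'],m['tvec'],K,m['D'])[0].reshape(-1,2)
def tri(uvt,uvs):
    c1,d1=ray('top',uvt);c2,d2=ray('side',uvs);out=[]
    for a,b in zip(d1,d2):
        A=np.c_[a,-b];s=np.linalg.lstsq(A,c2-c1,rcond=None)[0]
        p,q=c1+s[0]*a,c2+s[1]*b;out.append(np.r_[(p+q)/2,np.linalg.norm(p-q)])
    return np.array(out)
def crop(im,x0,y0,x1,y1,s,name):
    c=cv2.resize(im[y0:y1,x0:x1],None,fx=s,fy=s,interpolation=cv2.INTER_CUBIC)
    cv2.imwrite('pics/'+name,c)
E
python3 - <<'E'
from h import *
t=cv2.imread('pics/top0.png');s=cv2.imread('pics/side0.png')
tb=np.clip(t.astype(float)*2.2,0,255).astype(np.uint8)
sb=np.clip(s.astype(float)*2.2,0,255).astype(np.uint8)
crop(tb,40,165,180,285,5,'ct.png');crop(sb,185,65,290,165,6,'cs.png')
crop(t,175,170,355,290,4,'cp.png')
g=cv2.cvtColor(t,cv2.COLOR_BGR2HSV)
E
```

```text
(no output)
```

View pics/ct.png

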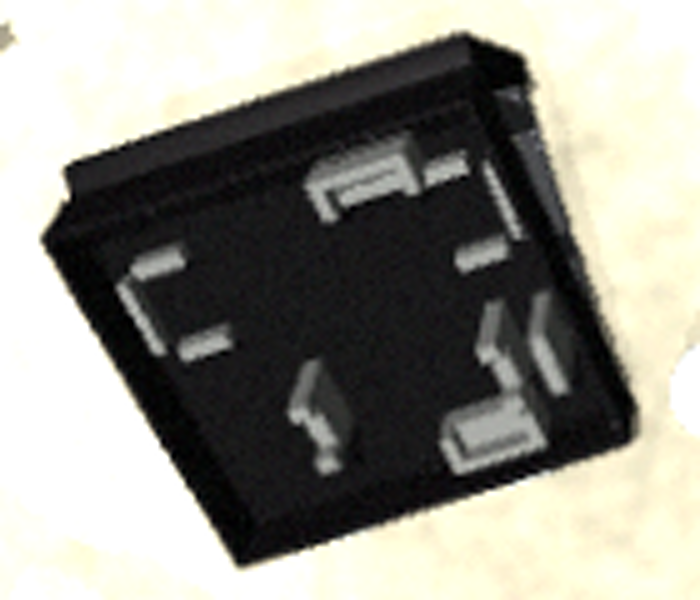

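View pics/cs.png

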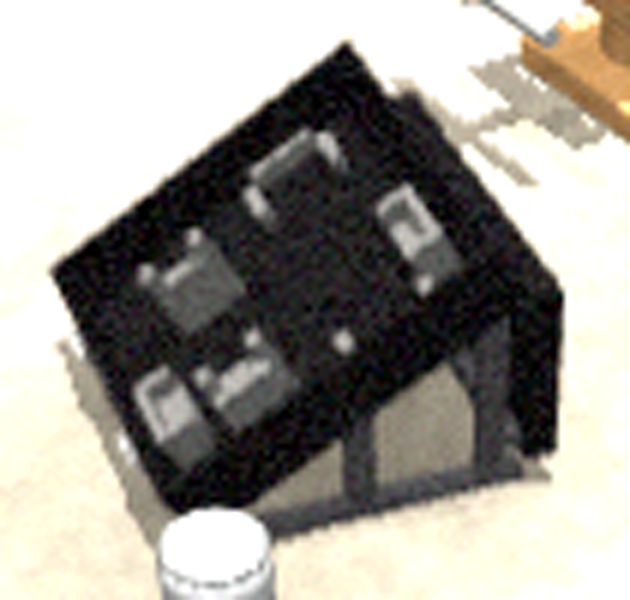

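View pics/cp.png

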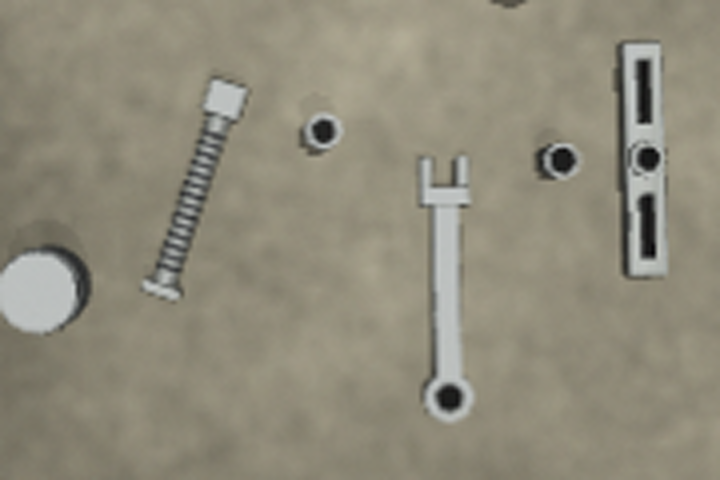

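```bash
cat >> h.py <<'E'
def tframe(px,py,yaw):
    R=Rot.from_euler('z',yaw)*Rot.from_euler('y',-np.pi/6)
    return R.as_matrix(),np.array([px,py,75.])
E
python3 - <<'E'
from h import *
from scipy.optimize import least_squares
T={(63,75,11):(158,262),(13,75,11):(206,343),(38,97,11):(143,317),(63,-75,11):(445,167),(13,-75,11):(481,254),(38,-97,11):(503,200)}
S={(63,75,11):(330,150),(13,75,11):(258,203),(63,-75,11):(425,283),(13,-75,11):(343,341)}
tp=np.array(list(T));tu=(np.array(list(T.values()))+.5)/5-.5+[40,165]
sp=np.array(list(S));su=(np.array(list(S.values()))+.5)/6-.5+[185,65]
def f(p,full=0):
    R,t=tframe(*p);r1=proj('top',tp@R.T+t)-tu;r2=proj('side',sp@R.T+t)-su
    return np.r_[r1.ravel(),r2.ravel()]
r=least_squares(f,[450,330,.28],loss='soft_l1',x_scale=[10,10,.1]);print(r.x);print(f(r.x).reshape(-1,2).round(2))
R,t=tframe(*r.x)
t0=cv2.imread('pics/top0.png');s0=cv2.imread('pics/side0.png')
q=[(x,y,34) for x in(-105,105) for y in(-110,110)]+[(x,y,33) for x in (-38,) for y in(-67,33)]+[(-4+x,-42,15) for x in(-76,76)]+[(-4+x,-42+y,27) for x in(-84,84) for y in (-18,18)]+[(-38,-92,46)]
for n,im,c,s,nm in(('top',t0,(40,165,180,285),5,'ct1.png'),('side',s0,(185,65,290,165),6,'cs1.png')):
    b=np.clip(im.astype(float)*2.2,0,255).astype(np.uint8)
    b=cv2.resize(b[c[1]:c[3],c[0]:c[2]],None,fx=s,fy=s,interpolation=cv2.INTER_CUBIC)
    for u in proj(n,np.array(q)@R.T+t): cv2.circle(b,tuple(int(v) for v in (u+.5-[c[0],c[1]])*s-.5),3,(0,0,255),-1)
    for u in proj(n,tp@R.T+t): cv2.circle(b,tuple(int(v) for v in (u+.5-[c[0],c[1]])*s-.5),2,(0,255,0),-1)
    cv2.imwrite('pics/'+nm,b)
E
```

```text
[5.39566723e+02 2.38452246e+02 2.82902597e-01]
[[ 0.15  0.24]
 [-0.24  0.34]
 [-0.28  0.11]
 [-0.4   0.78]
 [ 0.43  0.24]
 [ 0.44  0.01]
 [ 0.37 -1.29]
 [ 0.2  -0.94]
 [ 0.76  0.48]
 [ 1.16  0.62]]
```

View pics/ct1.png

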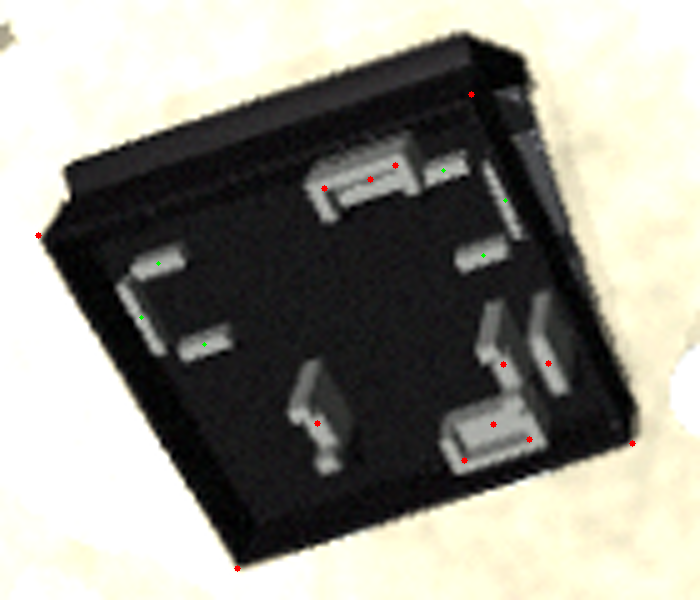

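View pics/cs1.png

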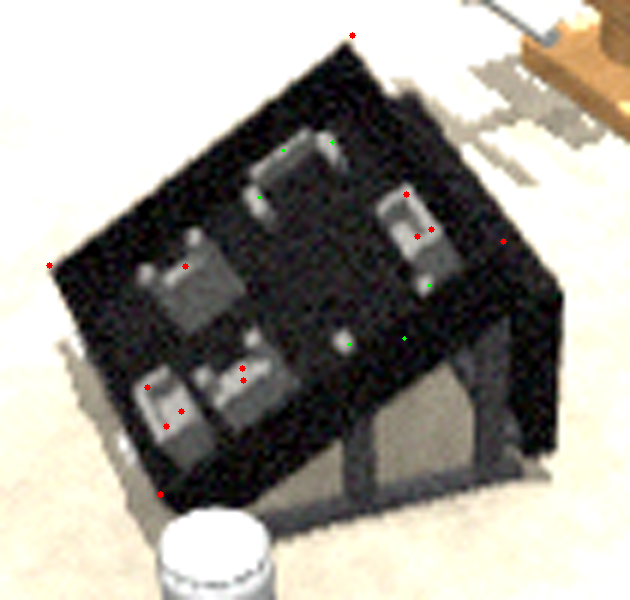

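```bash
python3 - <<'E'
import plant;print([x for x in dir(plant) if not x.startswith('__')]);print(getattr(plant,'tcp_to_tips',None))
from h import *
print(get_obs().keys())
t=cv2.imread('pics/top0.png');s=cv2.imread('pics/side0.png')
b=t.astype(int);m=((b.min(2)>140)&(b.max(2)-b.min(2)<22)).astype(np.uint8)*255
m=cv2.morphologyEx(m,cv2.MORPH_CLOSE,np.ones((3,3)))
cs=cv2.findContours(m,cv2.RETR_EXTERNAL,cv2.CHAIN_APPROX_NONE)[0]
for c in cs:
    if cv2.contourArea(c)>60 :
        r=cv2.minAreaRect(c)
        if 180<r[0][0]<360 and 170<r[0][1]<290: print(np.round(r[0],1),np.round(r[1],1),round(r[2],1),cv2.boundingRect(c))
cv2.imwrite('pics/m.png',m[160:300,170:360].repeat(4,0).repeat(4,1))
b2=s.copy();crop(s,175,165,305,300,5,'cs2.png')
E
```

```text
['Unreachable', 'camera_model', 'capture', 'close_job', 'get_obs', 'tcp_to_tips']
14.0
dict_keys(['time', 'joint_positions', 'dq', 'tau', 'tool_pos', 'tcp_rot', 'contact_force', 'moment', 'grip_width'])
[183.5 242.5] [19. 19.] 90.0 (174, 233, 20, 20)
[286.5 242. ] [66.  12.1] 89.0 (280, 209, 14, 67)
[223.2 216.9] [ 8.8 55.4] 18.1 (211, 190, 26, 55)
[336.  209.5] [57.3  9.1] 88.3 (331, 181, 11, 58)
```

View pics/m.png

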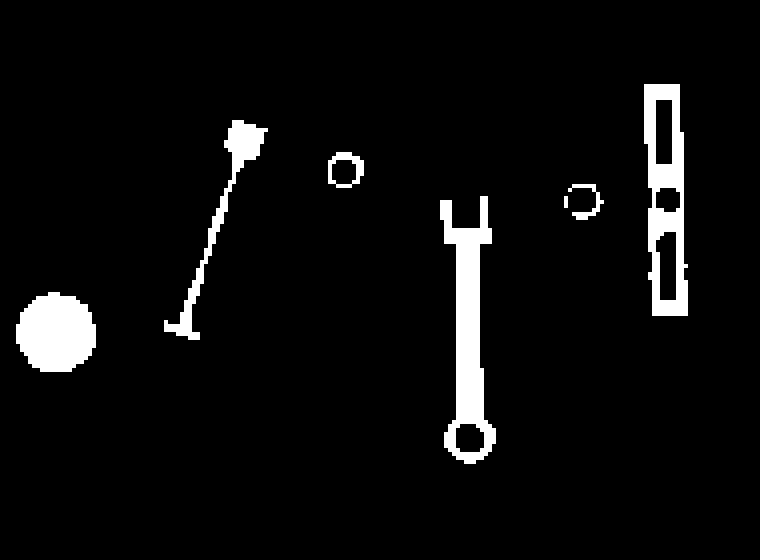

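View pics/cs2.png

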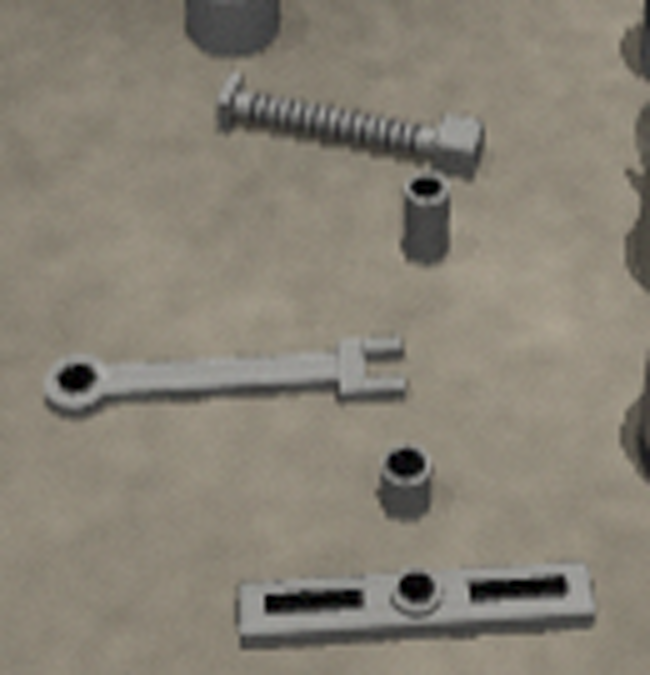

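```bash
python3 - <<'E'
from h import *
def ct(p,o=(175,170),s=4): return (np.array(p,float)+.5)/s-.5+o
cs=lambda p:ct(p,(175,165),5)
def rep(nm,n,a,b,z,L,la):
    P=onz(n,[a,b],z);d=P[1]-P[0];print(nm,n,P[:,:2].round(1).tolist(),'mid',((P[0]+P[1])/2).round(1)[:2],'len',np.linalg.norm(d).round(1),'ang',np.degrees(np.arctan2(d[1],d[0])).round(1))
rep('span','top',ct([449,420]),ct([444,155]),12,180,0)
rep('span','side',cs([46,380]),cs([405,364]),12,180,0)   # axis ends on top face
rep('yoke','top',ct([646.5,276]),ct([641,43]),16,160,0)
rep('yoke','side',cs([240,596]),cs([591,579]),16,160,0)
rep('boss','top',ct([647,157]),ct([647,157]),22,0,0)
rep('boss','side',cs([416,587]),cs([416,587]),22,0,0)
rep('screw','top',ct([162,292]),ct([225,100]),20,0,0)
rep('screw','top',ct([166,282]),ct([222,118]),21,0,0)
rep('screw','side',cs([236,97]),cs([428,135]),18,0,0)
rep('sock','top',ct([562,160]),ct([322,131]),40,0,0)
rep('tin','top',[183.5,242.5],[183.5,242.5],60,0,0)
E
```

```text
span top [[396.2, -212.5], [574.9, -214.7]] mid [ 485.6 -213.6] len 178.7 ang -0.7
span side [[396.2, -215.0], [574.1, -219.1]] mid [ 485.2 -217. ] len 178.0 ang -1.3
yoke top [[488.8, -349.4], [647.2, -352.0]] mid [ 568.  -350.7] len 158.4 ang -0.9
yoke side [[489.7, -348.0], [647.8, -351.7]] mid [ 568.7 -349.8] len 158.2 ang -1.4
boss top [[569.3, -351.4], [569.3, -351.4]] mid [ 569.3 -351.4] len 0.0 ang 0.0
boss side [[568.3, -353.4], [568.3, -353.4]] mid [ 568.3 -353.4] len 0.0 ang 0.0
screw top [[488.7, -22.3], [615.9, -67.7]] mid [552.3 -45. ] len 135.1 ang -19.6
screw top [[495.3, -25.3], [603.8, -65.4]] mid [549.6 -45.3] len 115.7 ang -20.3
screw side [[493.7, -24.9], [599.3, -63.8]] mid [546.5 -44.4] len 112.6 ang -20.2
sock top [[569.0, -290.0], [592.7, -131.8]] mid [ 580.8 -210.9] len 160.0 ang 81.5
tin top [[494.1, 55.6], [494.1, 55.6]] mid [494.1  55.6] len 0.0 ang 0.0
```

```bash
cat > plan.py <<'E'
from h import *
TR=None
def pl(pos=None,R=None,Rcur=None):
    o=get_obs();Rc=Rot.from_euler('xyz',o['tcp_rot']) if Rcur is None else Rcur
    print('t',round(o['time'],2),'pos',o['tool_pos'].round(1),'rpy',np.degrees(o['tcp_rot']).round(1),'F',o['contact_force'].round(1),'w',round(o['grip_width'],1),'q',o['joint_positions'].round(2))
    if R is not None:
        print(' rot units(5deg), tool axes:',(np.degrees((Rc.inv()*R).as_rotvec())/5).round(3))
    Rd=R if R is not None else Rc
    if pos is not None: print(' shift units(40mm): now axes',(Rc.inv().apply(np.array(pos)-o['tool_pos'])/40).round(3),' target axes',(Rd.inv().apply(np.array(pos)-o['tool_pos'])/40).round(3))
def down(y): return Rot.from_euler('xyz',[180,0,y],degrees=True)
def inner(ang_deg=0.,yaw=None):
    "tool square to the tray floor, tool x at ang_deg from tray x (about tray z)"
    Rt,_=tframe(*TRAY);return Rot.from_matrix(Rt)*Rot.from_euler('xyz',[180,0,ang_deg],degrees=True)
TRAY=(539.6,238.5,.2829)
def tp(p):
    R,t=tframe(*TRAY);return R@np.array(p,float)+t
E
python3 -c "
from plan import *
pl([485.5,-214.5,90],down(89.))"
```

```text
t 0.1 pos [202.2 484.1 240.1] rpy [-1.80e+02  1.00e-01  6.73e+01] F [ 0.2  0.4 -0.2] w 91.9 q [ 1.03  0.34  1.52 -0.    1.28 -0.15]
 rot units(5deg), tool axes: [-0.005  0.015 -4.335]
 shift units(40mm): now axes [-13.38   13.269   3.769]  target axes [-17.34    7.386   3.753]
```

Request:
drive_tool --deltas '[{"hand":0,"wz":-0.87},{"hand":0,"wz":-0.87},{"hand":0,"wz":-0.87},{"hand":0,"wz":-0.87},{"hand":0,"wz":-0.87}]'

```text
invalid input
```

```bash
python3 -c "
from plan import *
pl([485.5,-214.5,90],down(89.))"
```

```text
t 0.1 pos [202.2 484.1 240.1] rpy [-1.80e+02  1.00e-01  6.73e+01] F [ 0.2  0.4 -0.2] w 91.9 q [ 1.03  0.34  1.52 -0.    1.28 -0.15]
 rot units(5deg), tool axes: [-0.005  0.015 -4.335]
 shift units(40mm): now axes [-13.38   13.269   3.769]  target axes [-17.34    7.386   3.753]
```

Request:
drive_tool --deltas '[{"hand":0,"tx":0,"ty":0,"tz":0,"wx":0,"wy":0,"wz":-0.87},{"hand":0,"tx":0,"ty":0,"tz":0,"wx":0,"wy":0,"wz":-0.87},{"hand":0,"tx":0,"ty":0,"tz":0,"wx":0,"wy":0,"wz":-0.87},{"hand":0,"tx":0,"ty":0,"tz":0,"wx":0,"wy":0,"wz":-0.87},{"hand":0,"tx":0,"ty":0,"tz":0,"wx":0,"wy":0,"wz":-0.87}]'

```text
time: 0.52
tool_pos: [202.3, 484.2, 240.3]
tcp_rot: [-3.141, 0.001, 1.558]
contact_force: [0.3, -0.4, -0.3]
grip_width: 63.3
```

```bash
python3 -c "
from plan import *
pl([485.5,-214.5,90],down(89.))"
```

```text
t 0.52 pos [202.3 484.2 240.3] rpy [-180.     0.    89.3] F [ 0.3 -0.4 -0.3] w 63.3 q [ 1.03  0.34  1.52  0.    1.28 -0.53]
 rot units(5deg), tool axes: [-0.005  0.009  0.058]
 shift units(40mm): now axes [-17.376   7.299   3.768]  target axes [-17.342   7.385   3.758]
```

Request:
drive_tool --deltas '[{"hand":0,"tx":-0.87,"ty":0.37,"tz":0.1,"wx":0,"wy":0,"wz":0},{"hand":0,"tx":-0.87,"ty":0.37,"tz":0.1,"wx":0,"wy":0,"wz":0},{"hand":0,"tx":-0.87,"ty":0.37,"tz":0.1,"wx":0,"wy":0,"wz":0},{"hand":0,"tx":-0.87,"ty":0.37,"tz":0.1,"wx":0,"wy":0,"wz":0},{"hand":0,"tx":-0.87,"ty":0.37,"tz":0.1,"wx":0,"wy":0,"wz":0},{"hand":0,"tx":-0.87,"ty":0.37,"tz":0.1,"wx":0,"wy":0,"wz":0},{"hand":0,"tx":-0.87,"ty":0.37,"tz":0.1,"wx":0,"wy":0,"wz":0},{"hand":0,"tx":-0.87,"ty":0.37,"tz":0.1,"wx":0,"wy":0,"wz":0},{"hand":0,"tx":-0.87,"ty":0.37,"tz":0.1,"wx":0,"wy":0,"wz":0},{"hand":0,"tx":-0.87,"ty":0.37,"tz":0.1,"wx":0,"wy":0,"wz":0},{"hand":0,"tx":-0.87,"ty":0.37,"tz":0.1,"wx":0,"wy":0,"wz":0},{"hand":0,"tx":-0.87,"ty":0.37,"tz":0.1,"wx":0,"wy":0,"wz":0},{"hand":0,"tx":-0.87,"ty":0.37,"tz":0.1,"wx":0,"wy":0,"wz":0},{"hand":0,"tx":-0.87,"ty":0.37,"tz":0.1,"wx":0,"wy":0,"wz":0},{"hand":0,"tx":-0.87,"ty":0.37,"tz":0.1,"wx":0,"wy":0,"wz":0},{"hand":0,"tx":-0.87,"ty":0.37,"tz":0.1,"wx":0,"wy":0,"wz":0},{"hand":0,"tx":-0.87,"ty":0.37,"tz":0.1,"wx":0,"wy":0,"wz":0},{"hand":0,"tx":-0.87,"ty":0.37,"tz":0.1,"wx":0,"wy":0,"wz":0},{"hand":0,"tx":-0.87,"ty":0.37,"tz":0.1,"wx":0,"wy":0,"wz":0},{"hand":0,"tx":-0.87,"ty":0.37,"tz":0.1,"wx":0,"wy":0,"wz":0}]'

```text
time: 2.18
tool_pos: [487.2, -218.1, 160.1]
tcp_rot: [-3.141, -0.001, 1.554]
contact_force: [0.8, 0.6, 0.3]
grip_width: 45.7
```

```bash
python3 -c "
from plan import *
pl([485.5,-214.5,16],down(89.))"
```

```text
t 2.18 pos [ 487.2 -218.1  160.1] rpy [-180.   -0.   89.] F [0.8 0.6 0.3] w 45.7 q [-0.56  0.44  1.62  0.    1.09 -2.12]
 rot units(5deg), tool axes: [-0.007 -0.007  0.009]
 shift units(40mm): now axes [ 0.087 -0.042  3.602]  target axes [ 0.089 -0.045  3.602]
```

Request:
drive_tool --deltas '[{"hand":0,"tx":0.09,"ty":-0.04,"tz":0.7,"wx":0,"wy":0,"wz":0},{"hand":0,"tx":0,"ty":0,"tz":0.7,"wx":0,"wy":0,"wz":0},{"hand":0,"tx":0,"ty":0,"tz":0.7,"wx":0,"wy":0,"wz":0},{"hand":0,"tx":0,"ty":0,"tz":0.7,"wx":0,"wy":0,"wz":0},{"hand":0,"tx":0,"ty":0,"tz":0.5,"wx":0,"wy":0,"wz":0},{"hand":0,"tx":0,"ty":0,"tz":0.3,"wx":0,"wy":0,"wz":0},{"hand":0,"tx":0,"ty":0,"tz":0,"wx":0,"wy":0,"wz":0},{"hand":0,"tx":0,"ty":0,"tz":0,"wx":0,"wy":0,"wz":0}]'

```text
time: 2.85
tool_pos: [485.1, -212.4, 15.9]
tcp_rot: [-3.14, -0.001, 1.555]
contact_force: [0.6, 0.2, -0.5]
grip_width: 45.9
```

```bash
python3 -c "
from plan import *
pl([485.5,-214.5,16],down(89.))
im=capture('side');cv2.imwrite('pics/s1.png',im[:,:,::-1])
b=im[:,:,::-1];crop(b,150,150,330,330,4,'s1c.png')"
```

```text
t 2.85 pos [ 485.1 -212.4   15.9] rpy [-1.799e+02 -1.000e-01  8.910e+01] F [ 0.6  0.2 -0.5] w 45.9 q [-0.56  0.64  1.76  0.    0.75 -2.11]
 rot units(5deg), tool axes: [-0.016 -0.011  0.015]
 shift units(40mm): now axes [-0.053  0.011 -0.002]  target axes [-0.053  0.011 -0.002]
```

View pics/s1c.png

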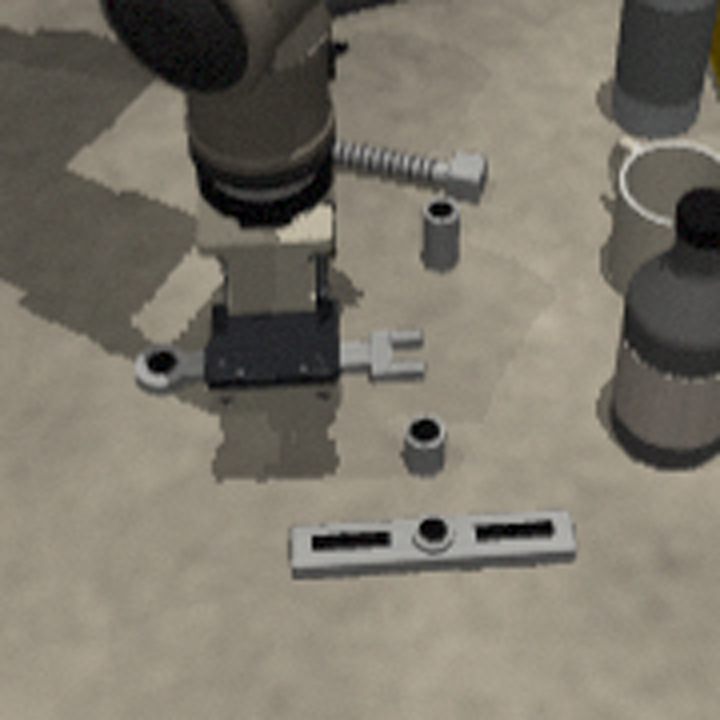

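Request:
drive_tool --deltas '[{"hand":1,"tx":-0.05,"ty":0,"tz":0,"wx":0,"wy":0,"wz":0},{"hand":1,"tx":0,"ty":0,"tz":0,"wx":0,"wy":0,"wz":0},{"hand":1,"tx":0,"ty":0,"tz":0,"wx":0,"wy":0,"wz":0},{"hand":1,"tx":0,"ty":0,"tz":0,"wx":0,"wy":0,"wz":0},{"hand":1,"tx":0,"ty":0,"tz":0,"wx":0,"wy":0,"wz":0},{"hand":1,"tx":0,"ty":0,"tz":0,"wx":0,"wy":0,"wz":0},{"hand":1,"tx":0,"ty":0,"tz":0,"wx":0,"wy":0,"wz":0},{"hand":1,"tx":0,"ty":0,"tz":-0.3,"wx":0,"wy":0,"wz":0},{"hand":1,"tx":0,"ty":0,"tz":-0.8,"wx":0,"wy":0,"wz":0},{"hand":1,"tx":0,"ty":0,"tz":-0.8,"wx":0,"wy":0,"wz":0},{"hand":1,"tx":0,"ty":0,"tz":-0.8,"wx":0,"wy":0,"wz":0},{"hand":1,"tx":0,"ty":0,"tz":-0.8,"wx":0,"wy":0,"wz":0},{"hand":1,"tx":0,"ty":0,"tz":-0.8,"wx":0,"wy":0,"wz":0},{"hand":1,"tx":0,"ty":0,"tz":-0.8,"wx":0,"wy":0,"wz":0}]'

```text
time: 4.07
tool_pos: [485.0, -214.3, 222.0]
tcp_rot: [-3.141, -0.001, 1.555]
contact_force: [0.4, -0.6, -1.9]
grip_width: 17.8
```

```bash
python3 -c "
from plan import *
Rt,_=tframe(*TRAY)
P=tp([38,0,15])
print(P, P+Rt[:,2]*90)
pl(P+Rt[:,2]*90,inner(0))
print(np.degrees(inner(0).as_euler('xyz')))
cv2.imwrite('pics/s2.png',capture('side')[:,:,::-1])"
```

```text
[563.99895813 245.5926978  106.99038106] [520.78770962 233.03132835 184.9326674 ]
t 4.07 pos [ 485.  -214.3  222. ] rpy [-180.    -0.    89.1] F [ 0.4 -0.6 -1.9] w 17.8 q [-0.56  0.37  1.54  0.    1.24 -2.12]
 rot units(5deg), tool axes: [-3.82   5.161 14.217]
 shift units(40mm): now axes [11.195  0.714  0.933]  target axes [  2.983 -10.488   2.793]
[180.         -30.          16.20897602]
```

View pics/s2.png

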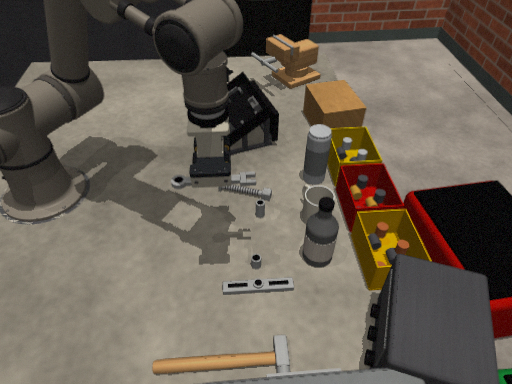

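Request:
drive_tool --deltas '[{"hand":1,"tx":0,"ty":0,"tz":0,"wx":0,"wy":0,"wz":0.97},{"hand":1,"tx":0,"ty":0,"tz":0,"wx":0,"wy":0,"wz":0.97},{"hand":1,"tx":0,"ty":0,"tz":0,"wx":0,"wy":0,"wz":0.97},{"hand":1,"tx":0,"ty":0,"tz":0,"wx":0,"wy":0,"wz":0.97},{"hand":1,"tx":0,"ty":0,"tz":0,"wx":0,"wy":0,"wz":0.97},{"hand":1,"tx":0,"ty":0,"tz":0,"wx":0,"wy":0,"wz":0.97},{"hand":1,"tx":0,"ty":0,"tz":0,"wx":0,"wy":0,"wz":0.97},{"hand":1,"tx":0,"ty":0,"tz":0,"wx":0,"wy":0,"wz":0.97},{"hand":1,"tx":0,"ty":0,"tz":0,"wx":0,"wy":0,"wz":0.97},{"hand":1,"tx":0,"ty":0,"tz":0,"wx":0,"wy":0,"wz":0.97},{"hand":1,"tx":0,"ty":0,"tz":0,"wx":0,"wy":0,"wz":0.97},{"hand":1,"tx":0,"ty":0,"tz":0,"wx":0,"wy":0,"wz":0.97},{"hand":1,"tx":0,"ty":0,"tz":0,"wx":0,"wy":0,"wz":0.97},{"hand":1,"tx":0,"ty":0,"tz":0,"wx":0,"wy":0,"wz":0.97},{"hand":1,"tx":0,"ty":0,"tz":0,"wx":0,"wy":0,"wz":0.97}]'

```text
time: 5.37
tool_pos: [485.2, -214.4, 220.1]
tcp_rot: [-3.141, 0.001, 0.281]
contact_force: [0.1, 0.4, -1.4]
grip_width: 17.6
```

```bash
python3 -c "
from plan import *
Rt,_=tframe(*TRAY)
P=tp([38,0,15])
pl(P+Rt[:,2]*120,inner(0))"
```

```text
t 5.37 pos [ 485.2 -214.4  220.1] rpy [-179.9    0.    16.1] F [ 0.1  0.4 -1.4] w 17.6 q [-0.56  0.37  1.54  0.    1.23 -0.84]
 rot units(5deg), tool axes: [-4.000e-03  6.007e+00 -2.700e-02]
 shift units(40mm): now axes [  3.578 -10.5     0.236]  target axes [  3.004 -10.493   1.999]
```

Request:
drive_tool --deltas '[{"hand":1,"tx":0.256,"ty":-0.75,"tz":0,"wx":0,"wy":0,"wz":0},{"hand":1,"tx":0.256,"ty":-0.75,"tz":0,"wx":0,"wy":0,"wz":0},{"hand":1,"tx":0.256,"ty":-0.75,"tz":0,"wx":0,"wy":0,"wz":0},{"hand":1,"tx":0.256,"ty":-0.75,"tz":0,"wx":0,"wy":0,"wz":0},{"hand":1,"tx":0.256,"ty":-0.75,"tz":0,"wx":0,"wy":0,"wz":0},{"hand":1,"tx":0.256,"ty":-0.75,"tz":0,"wx":0,"wy":0,"wz":0},{"hand":1,"tx":0.256,"ty":-0.75,"tz":0,"wx":0,"wy":0,"wz":0},{"hand":1,"tx":0.256,"ty":-0.75,"tz":0,"wx":0,"wy":0,"wz":0},{"hand":1,"tx":0.256,"ty":-0.75,"tz":0,"wx":0,"wy":0,"wz":0},{"hand":1,"tx":0.256,"ty":-0.75,"tz":0,"wx":0,"wy":0,"wz":0},{"hand":1,"tx":0.256,"ty":-0.75,"tz":0,"wx":0,"wy":0,"wz":0},{"hand":1,"tx":0.256,"ty":-0.75,"tz":0,"wx":0,"wy":0,"wz":0},{"hand":1,"tx":0.256,"ty":-0.75,"tz":0,"wx":0,"wy":0,"wz":0},{"hand":1,"tx":0.256,"ty":-0.75,"tz":0,"wx":0,"wy":0,"wz":0},{"hand":1,"tx":0,"ty":0,"tz":0,"wx":0,"wy":1,"wz":0},{"hand":1,"tx":0,"ty":0,"tz":0,"wx":0,"wy":1,"wz":0},{"hand":1,"tx":0,"ty":0,"tz":0,"wx":0,"wy":1,"wz":0},{"hand":1,"tx":0,"ty":0,"tz":0,"wx":0,"wy":1,"wz":0},{"hand":1,"tx":0,"ty":0,"tz":0,"wx":0,"wy":1,"wz":0},{"hand":1,"tx":0,"ty":0,"tz":0,"wx":0,"wy":1,"wz":0}]'

```text
time: 7.03
tool_pos: [504.3, 228.7, 220.6]
tcp_rot: [-3.141, -0.527, 0.285]
contact_force: [0.2, 0.5, -3.1]
grip_width: 17.4
```

```bash
python3 -c "
from plan import *
Rt,_=tframe(*TRAY)
P=tp([38,0,15])
pl(P+Rt[:,2]*120,inner(0))
for n in ('top','side'): cv2.imwrite('pics/%s3.png'%n,capture(n)[:,:,::-1])
t=cv2.imread('pics/top3.png');s=cv2.imread('pics/side3.png')
tb=np.clip(t.astype(float)*1.8,0,255).astype(np.uint8)
sb=np.clip(s.astype(float)*1.8,0,255).astype(np.uint8)
crop(tb,20,145,200,285,4,'ct3.png');crop(sb,165,25,300,165,4,'cs3.png')
pl(P+Rt[:,2]*120,inner(0))"
```

```text
t 7.03 pos [504.3 228.7 220.6] rpy [-180.   -30.2   16.3] F [ 0.2  0.5 -3.1] w 17.4 q [ 0.29  0.19  1.93 -0.    0.5   0.01]
 rot units(5deg), tool axes: [-0.014 -0.039  0.022]
 shift units(40mm): now axes [-0.078  0.011  0.235]  target axes [-0.077  0.01   0.235]
t 7.13 pos [501.6 227.9 218.4] rpy [-180.   -29.7   16.3] F [ 0.  -0.3 -2.3] w 17.6 q [ 0.29  0.19  1.93 -0.    0.5   0.01]
 rot units(5deg), tool axes: [-0.014  0.055  0.024]
 shift units(40mm): now axes [0.013 0.012 0.223]  target axes [0.012 0.012 0.223]
```

View pics/ct3.png

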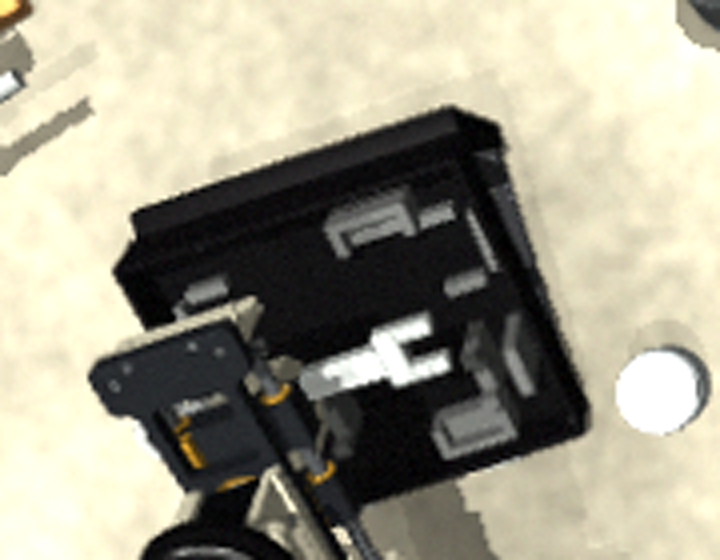

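View pics/cs3.png

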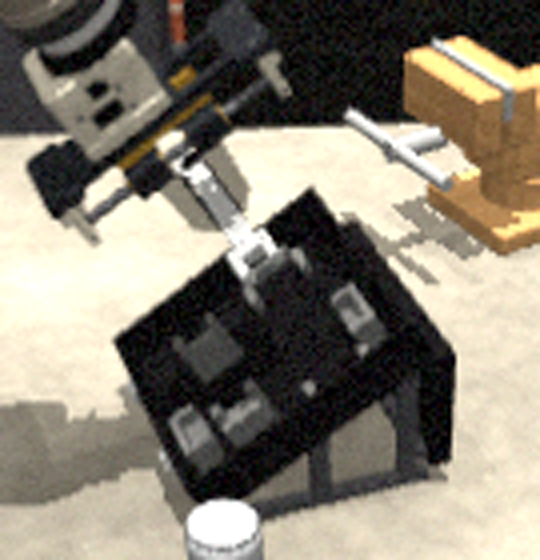

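```bash
python3 -c "
from plan import *
o=get_obs();R=Rot.from_euler('xyz',o['tcp_rot']);p=o['tool_pos']
for q in ([0,90,4],[0,60,4]):
  w=R.apply(q)+p
  print('top',(proj('top',w)[0]+.5-[20,145])*4-.5,'side',(proj('side',w)[0]+.5-[165,25])*4-.5)
pl(tp([38,0,46]),inner(0));pl(tp([38,0,16]),inner(0))"
```

```text
top [448.26070743 352.80381309] side [257.79212832 263.57045446]
top [396.4555755  369.49805116] side [244.50451741 242.80493883]
t 7.13 pos [501.6 227.9 218.4] rpy [-180.   -29.7   16.3] F [ 0.  -0.3 -2.3] w 17.6 q [ 0.29  0.19  1.93 -0.    0.5   0.01]
 rot units(5deg), tool axes: [-0.014  0.055  0.024]
 shift units(40mm): now axes [0.023 0.015 2.448]  target axes [0.012 0.012 2.448]
t 7.13 pos [501.6 227.9 218.4] rpy [-180.   -29.7   16.3] F [ 0.  -0.3 -2.3] w 17.6 q [ 0.29  0.19  1.93 -0.    0.5   0.01]
 rot units(5deg), tool axes: [-0.014  0.055  0.024]
 shift units(40mm): now axes [0.027 0.016 3.198]  target axes [0.012 0.012 3.198]
```

```bash
python3 -c "
from plan import *
for n in ('top','side'): cv2.imwrite('pics/%s4.png'%n,capture(n)[:,:,::-1])
t=cv2.imread('pics/top4.png');s=cv2.imread('pics/side4.png')
o=get_obs();R=Rot.from_euler('xyz',o['tcp_rot']);p=o['tool_pos'];print(p)
W=np.array([R.apply(q)+p for q in ([0,90,4],[17,90,4],[-17,90,4],[9,20,4],[-9,20,4],[0,73,4])])
for n,im,c,s,nm in(('top',t,(80,205,140,255),12,'ct4.png'),('side',s,(200,55,260,115),10,'cs4.png')):
    b=cv2.resize(im[c[1]:c[3],c[0]:c[2]],None,fx=s,fy=s,interpolation=cv2.INTER_CUBIC)
    for u in proj(n,W): cv2.circle(b,tuple(int(v) for v in (u+.5-[c[0],c[1]])*s-.5),4,(0,0,255),-1)
    cv2.imwrite('pics/'+nm,b)
"
```

```text
[504.78036019 228.66599487 220.61199423]
```

View pics/ct4.png

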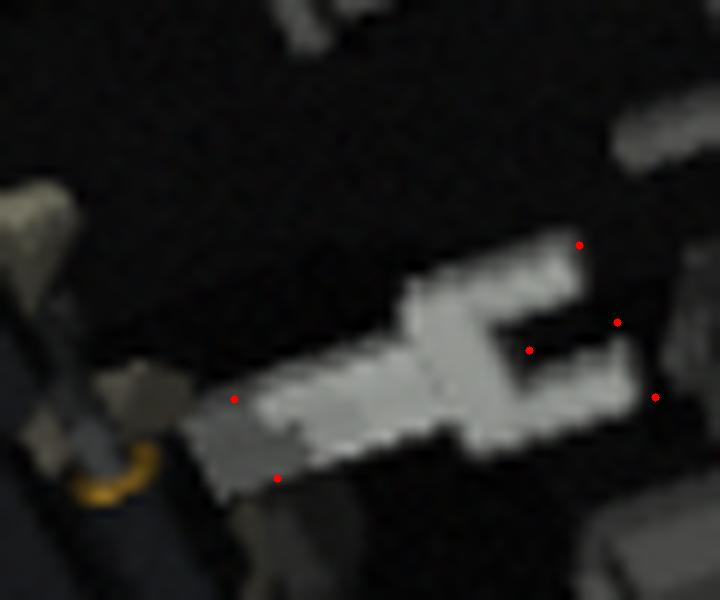

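View pics/cs4.png

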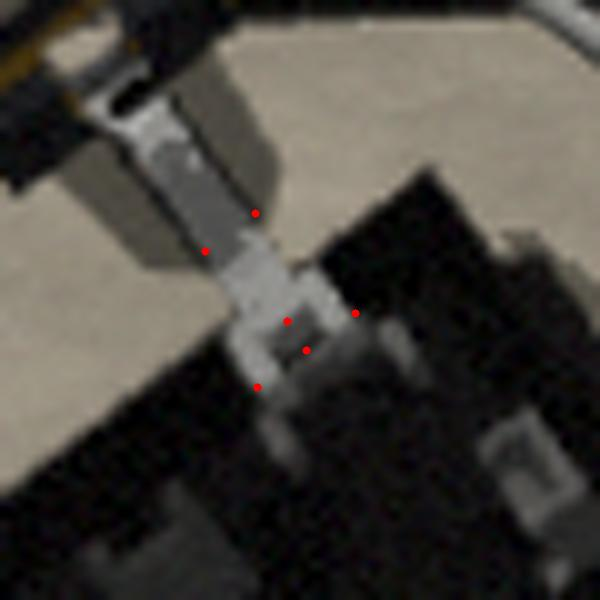

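Request:
drive_tool --deltas '[{"hand":1,"tx":0,"ty":0,"tz":0.4,"wx":0,"wy":0,"wz":0},{"hand":1,"tx":0,"ty":0,"tz":0.5,"wx":0,"wy":0,"wz":0},{"hand":1,"tx":0,"ty":0,"tz":0.5,"wx":0,"wy":0,"wz":0},{"hand":1,"tx":0,"ty":0,"tz":0.5,"wx":0,"wy":0,"wz":0},{"hand":1,"tx":0,"ty":0,"tz":0.2,"wx":0,"wy":0,"wz":0},{"hand":1,"tx":0,"ty":0,"tz":0,"wx":0,"wy":0,"wz":0},{"hand":1,"tx":0,"ty":0,"tz":0,"wx":0,"wy":0,"wz":0}]'

```text
time: 7.82
tool_pos: [545.9, 240.6, 148.0]
tcp_rot: [-3.142, -0.522, 0.285]
contact_force: [0.5, -0.4, -1.8]
grip_width: 17.5
```

```bash
python3 -c "
from plan import *
pl(tp([36.5,0,16]),inner(0))
for n in ('top','side'): cv2.imwrite('pics/%s4.png'%n,capture(n)[:,:,::-1])
pl(tp([36.5,0,16]),inner(0))
t=cv2.imread('pics/top4.png');s=cv2.imread('pics/side4.png')
for n,im,c,s,nm in(('top',t,(80,195,150,245),10,'ct4.png'),('side',s,(200,55,270,125),8,'cs4.png')):
    b=cv2.resize(np.clip(im*1.6,0,255).astype(np.uint8)[c[1]:c[3],c[0]:c[2]],None,fx=s,fy=s,interpolation=cv2.INTER_CUBIC)
    cv2.imwrite('pics/'+nm,b)
"
```

```text
t 7.82 pos [545.9 240.6 148. ] rpy [-180.   -29.9   16.3] F [ 0.5 -0.4 -1.8] w 17.5 q [ 0.29  0.37  1.91 -0.    0.34  0.01]
 rot units(5deg), tool axes: [-0.011  0.013  0.018]
 shift units(40mm): now axes [-0.142  0.008  1.097]  target axes [-0.143  0.007  1.097]
t 7.92 pos [545.8 240.7 149.1] rpy [-180.   -30.1   16.3] F [ 0.3 -0.5 -1.2] w 17.9 q [ 0.29  0.37  1.91 -0.    0.33  0.01]
 rot units(5deg), tool axes: [-0.012 -0.012  0.019]
 shift units(40mm): now axes [-0.156  0.01   1.122]  target axes [-0.155  0.009  1.122]
```

View pics/ct4.png

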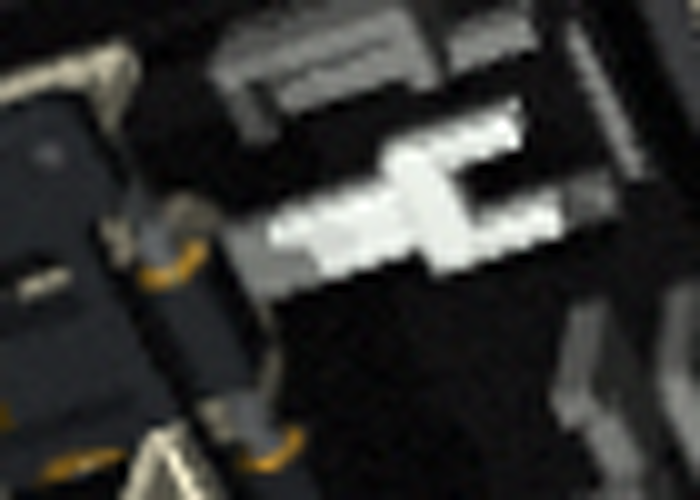

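View pics/cs4.png

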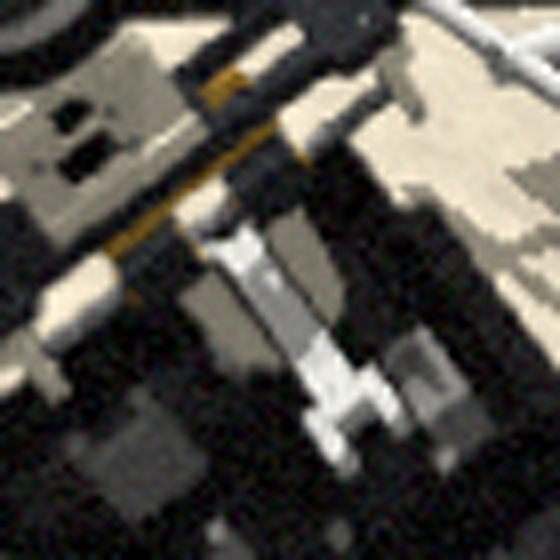

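Request:
drive_tool --deltas '[{"hand":1,"tx":-0.14,"ty":0,"tz":0.2,"wx":0,"wy":0,"wz":0},{"hand":1,"tx":0,"ty":0,"tz":0.2,"wx":0,"wy":0,"wz":0},{"hand":1,"tx":0,"ty":0,"tz":0.2,"wx":0,"wy":0,"wz":0},{"hand":1,"tx":0,"ty":0,"tz":0.1,"wx":0,"wy":0,"wz":0},{"hand":1,"tx":0,"ty":0,"tz":0,"wx":0,"wy":0,"wz":0},{"hand":1,"tx":0,"ty":0,"tz":0,"wx":0,"wy":0,"wz":0}]'

```text
time: 8.42
tool_pos: [555.2, 243.6, 123.0]
tcp_rot: [3.142, -0.52, 0.285]
contact_force: [-0.4, 0.4, -0.9]
grip_width: 17.7
```

```bash
cat > look.py <<'E'
import sys
from plan import *
def look(tag,ct=(80,195,150,245),cs=(200,55,270,125),st=10,ss=8,g=1.6):
  for n,c,s in(('top',ct,st),('side',cs,ss)):
    im=capture(n)[:,:,::-1];cv2.imwrite(f'pics/{n}{tag}_raw.png',im)
    b=cv2.resize(np.clip(im*g,0,255).astype(np.uint8)[c[1]:c[3],c[0]:c[2]],None,fx=s,fy=s,interpolation=cv2.INTER_CUBIC)
    cv2.imwrite(f'pics/{n}{tag}.png',b)
E
python3 -c "
from look import *
pl(tp([37,0,16]),inner(0))
look('5');pl(tp([37,0,16]),inner(0))
"
```

```text
t 8.42 pos [555.2 243.6 123. ] rpy [180.  -29.8  16.3] F [-0.4  0.4 -0.9] w 17.7 q [ 0.29  0.43  1.91 -0.01  0.28  0.01]
 rot units(5deg), tool axes: [-0.01   0.039  0.019]
 shift units(40mm): now axes [-0.029  0.013  0.434]  target axes [-0.03   0.013  0.434]
t 8.52 pos [555.  243.6 123.2] rpy [180.  -29.8  16.3] F [-0.4 -0.  -2.4] w 17.5 q [ 0.29  0.43  1.91 -0.01  0.28  0.01]
 rot units(5deg), tool axes: [-0.011  0.036  0.019]
 shift units(40mm): now axes [-0.028  0.014  0.44 ]  target axes [-0.029  0.014  0.44 ]
```

View pics/top5.png

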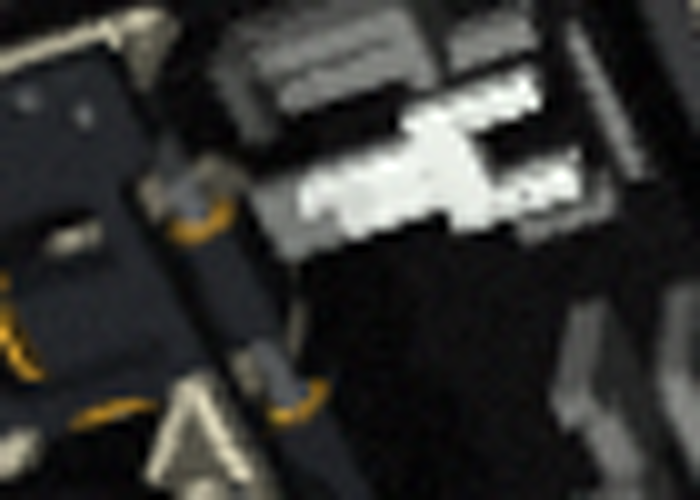

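View pics/side5.png

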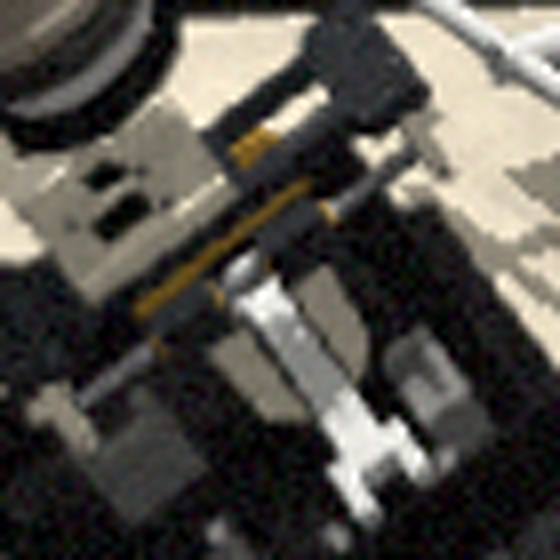

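Request:
drive_tool --deltas '[{"hand":1,"tx":0,"ty":0,"tz":0,"wx":0,"wy":-0.4,"wz":0},{"hand":1,"tx":0.01,"ty":0,"tz":0,"wx":0,"wy":-0.4,"wz":0},{"hand":1,"tx":0.01,"ty":0,"tz":0.1,"wx":0,"wy":0,"wz":0},{"hand":1,"tx":0,"ty":0,"tz":0.1,"wx":0,"wy":0,"wz":0},{"hand":1,"tx":0,"ty":0,"tz":0.1,"wx":0,"wy":0,"wz":0},{"hand":1,"tx":0,"ty":0,"tz":0,"wx":0,"wy":0,"wz":0},{"hand":1,"tx":0,"ty":0,"tz":0,"wx":0,"wy":0,"wz":0}]'

```text
time: 9.1
tool_pos: [560.1, 245.0, 111.6]
tcp_rot: [3.142, -0.449, 0.285]
contact_force: [-0.2, -0.9, -1.5]
grip_width: 17.4
```

```bash
python3 -c "
from look import *
pl(tp([37,0,16]),inner(0))
look('6');pl(tp([37,0,16]),inner(0))
"
```

```text
t 9.1 pos [560.1 245.  111.6] rpy [180.  -25.7  16.3] F [-0.2 -0.9 -1.5] w 17.4 q [ 0.29  0.46  1.85 -0.    0.38  0.01]
 rot units(5deg), tool axes: [-0.01   0.853  0.02 ]
 shift units(40mm): now axes [0.01  0.014 0.124]  target axes [0.001 0.013 0.125]
t 9.2 pos [560.4 245.1 112.2] rpy [180.  -25.8  16.3] F [ 0.8 -0.4 -1.6] w 17.7 q [ 0.29  0.46  1.85 -0.    0.38  0.01]
 rot units(5deg), tool axes: [-0.01   0.842  0.02 ]
 shift units(40mm): now axes [-0.004  0.014  0.134]  target axes [-0.014  0.014  0.133]
```

View pics/top6.png

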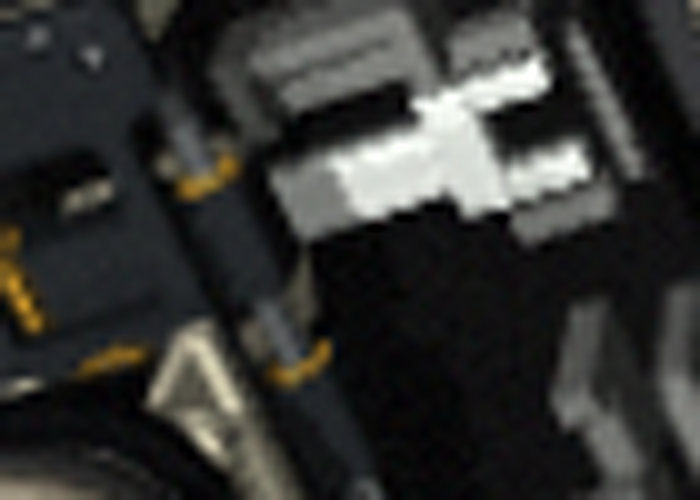

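View pics/side6.png

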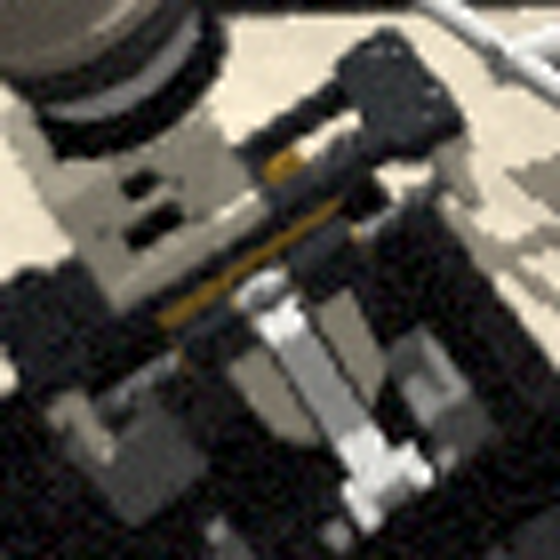

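Request:
drive_tool --deltas '[{"hand":1,"tx":0,"ty":0.06,"tz":0,"wx":0,"wy":0,"wz":0},{"hand":1,"tx":0,"ty":0,"tz":0.04,"wx":0,"wy":0,"wz":0},{"hand":1,"tx":0,"ty":0,"tz":0.04,"wx":0,"wy":0,"wz":0},{"hand":1,"tx":0,"ty":0,"tz":0.03,"wx":0,"wy":0,"wz":0},{"hand":1,"tx":0,"ty":0,"tz":0,"wx":0,"wy":0,"wz":0}]'

```text
time: 9.62
tool_pos: [562.7, 243.1, 109.5]
tcp_rot: [3.141, -0.451, 0.285]
contact_force: [-9.8, -3.9, 9.7]
grip_width: 17.5
```

```bash
python3 -c "
from look import *
look('7');pl(tp([37,0,16]),inner(0))
"
```

```text
t 9.72 pos [562.7 243.1 109.5] rpy [180.  -25.8  16.3] F [-9.3 -4.4  9.7] w 17.7 q [ 0.28  0.47  1.85  0.    0.38 -0.  ]
 rot units(5deg), tool axes: [-0.007  0.835  0.024]
 shift units(40mm): now axes [-0.011 -0.05   0.054]  target axes [-0.015 -0.05   0.053]
```

View pics/top7.png

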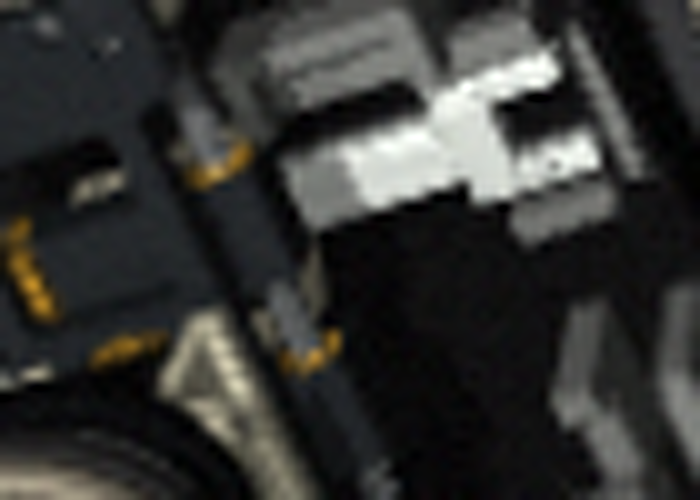

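Request:
drive_tool --deltas '[{"hand":1,"tx":-0.06,"ty":0,"tz":0,"wx":0,"wy":0,"wz":0},{"hand":1,"tx":0,"ty":0,"tz":0,"wx":0,"wy":0,"wz":0},{"hand":0.2,"tx":0,"ty":0,"tz":0,"wx":0,"wy":0,"wz":0},{"hand":0.2,"tx":0,"ty":0,"tz":0,"wx":0,"wy":0,"wz":0},{"hand":0.2,"tx":0,"ty":0,"tz":0,"wx":0,"wy":0,"wz":0},{"hand":0.2,"tx":0,"ty":0,"tz":0,"wx":0,"wy":0,"wz":0},{"hand":0.2,"tx":0,"ty":0,"tz":0,"wx":0,"wy":0,"wz":0}]'

```text
time: 10.3
tool_pos: [560.7, 242.7, 107.2]
tcp_rot: [3.142, -0.449, 0.285]
contact_force: [-2.5, -1.6, 1.5]
grip_width: 36.4
```

```bash
python3 -c "
from look import *
look('8');pl(tp([37,0,16]),inner(0))
"
```

```text
t 10.4 pos [560.6 242.7 107.1] rpy [180.  -25.7  16.3] F [-2.5 -0.9  1.8] w 36.3 q [ 0.28  0.47  1.85  0.    0.37 -0.  ]
 rot units(5deg), tool axes: [-0.01   0.853  0.02 ]
 shift units(40mm): now axes [ 0.064 -0.046  0.024]  target axes [ 0.061 -0.046  0.029]
```

View pics/top8.png

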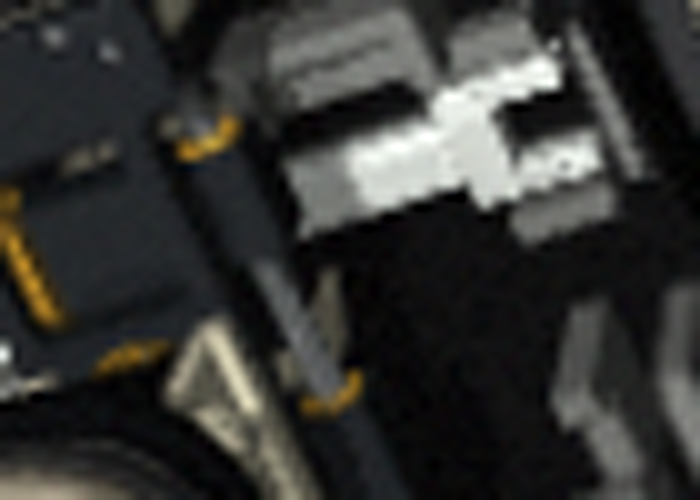

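View pics/side8.png

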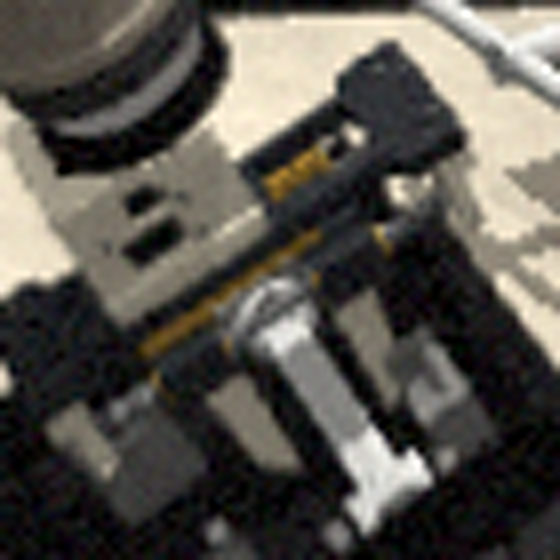

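Request:
drive_tool --deltas '[{"hand":0.2,"tx":0,"ty":0,"tz":-0.2,"wx":0,"wy":0,"wz":0},{"hand":0.2,"tx":0,"ty":0,"tz":-0.5,"wx":0,"wy":0,"wz":0},{"hand":0.2,"tx":0,"ty":0,"tz":-0.9,"wx":0,"wy":0,"wz":0},{"hand":0.2,"tx":0,"ty":0,"tz":-0.9,"wx":0,"wy":0,"wz":0},{"hand":0.2,"tx":0,"ty":0,"tz":-0.9,"wx":0,"wy":0,"wz":0},{"hand":0.2,"tx":0,"ty":0,"tz":-0.5,"wx":0,"wy":0,"wz":0},{"hand":0.2,"tx":0,"ty":0,"tz":0,"wx":0,"wy":-1,"wz":0},{"hand":0.2,"tx":0,"ty":0,"tz":0,"wx":0,"wy":-1,"wz":0},{"hand":0.2,"tx":0,"ty":0,"tz":0,"wx":0,"wy":-1,"wz":0},{"hand":0.2,"tx":0,"ty":0,"tz":0,"wx":0,"wy":-1,"wz":0},{"hand":0.2,"tx":0,"ty":0,"tz":0,"wx":0,"wy":-1,"wz":0},{"hand":0.2,"tx":0,"ty":0,"tz":0,"wx":0,"wy":-0.15,"wz":0}]'

```text
time: 11.4
tool_pos: [497.5, 224.0, 248.2]
tcp_rot: [3.141, 0.0, 0.284]
contact_force: [-0.5, 0.5, -0.6]
grip_width: 36.6
```

```bash
python3 -c "
from look import *
look('9',(40,165,180,285),(185,65,290,165),5,6,1.8);pl([568.5,-351,200],down(88.9))
"
```

```text
t 11.5 pos [496.5 223.8 247.5] rpy [ 1.80e+02 -1.00e-01  1.63e+01] F [ 0.   0.4 -0.1] w 36.7 q [ 0.28  0.37  1.46 -0.    1.31 -0.  ]
 rot units(5deg), tool axes: [  0.017  -0.022 -14.518]
 shift units(40mm): now axes [-2.311 14.298  1.183]  target axes [-14.334   2.076   1.188]
```

View pics/top9.png

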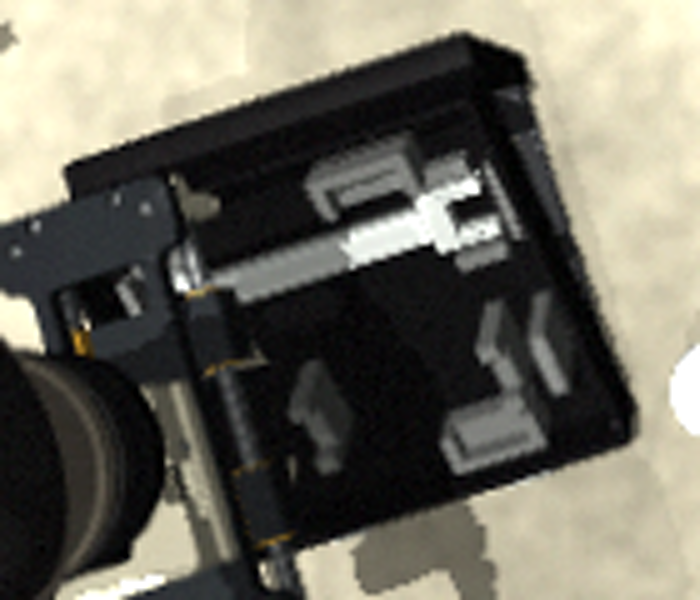

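View pics/side9.png

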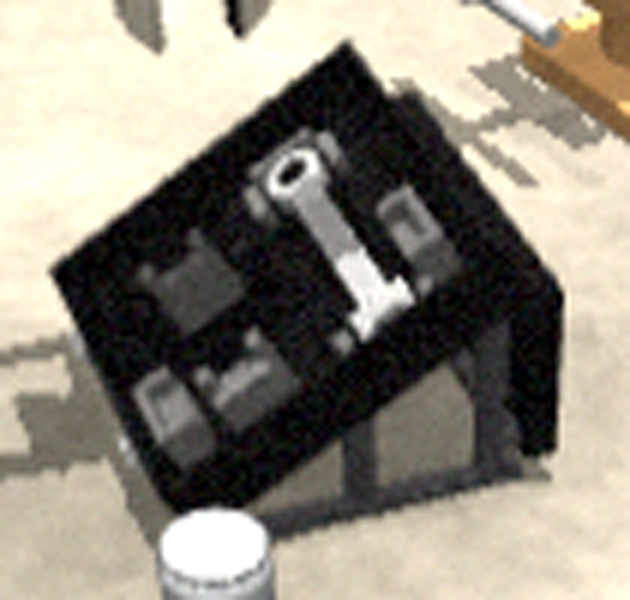

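Request:
drive_tool --deltas '[{"hand":0.2,"tx":0,"ty":0,"tz":0,"wx":0,"wy":0,"wz":-0.968},{"hand":0.2,"tx":0,"ty":0,"tz":0,"wx":0,"wy":0,"wz":-0.968},{"hand":0.2,"tx":0,"ty":0,"tz":0,"wx":0,"wy":0,"wz":-0.968},{"hand":0.2,"tx":0,"ty":0,"tz":0,"wx":0,"wy":0,"wz":-0.968},{"hand":0.2,"tx":0,"ty":0,"tz":0,"wx":0,"wy":0,"wz":-0.968},{"hand":0.2,"tx":0,"ty":0,"tz":0,"wx":0,"wy":0,"wz":-0.968},{"hand":0.2,"tx":0,"ty":0,"tz":0,"wx":0,"wy":0,"wz":-0.968},{"hand":0.2,"tx":0,"ty":0,"tz":0,"wx":0,"wy":0,"wz":-0.968},{"hand":0.2,"tx":0,"ty":0,"tz":0,"wx":0,"wy":0,"wz":-0.968},{"hand":0.2,"tx":0,"ty":0,"tz":0,"wx":0,"wy":0,"wz":-0.968},{"hand":0.2,"tx":0,"ty":0,"tz":0,"wx":0,"wy":0,"wz":-0.968},{"hand":0.2,"tx":0,"ty":0,"tz":0,"wx":0,"wy":0,"wz":-0.968},{"hand":0.2,"tx":0,"ty":0,"tz":0,"wx":0,"wy":0,"wz":-0.968},{"hand":0.2,"tx":0,"ty":0,"tz":0,"wx":0,"wy":0,"wz":-0.968},{"hand":0.2,"tx":0,"ty":0,"tz":0,"wx":0,"wy":0,"wz":-0.968},{"hand":0.2,"tx":0,"ty":0,"tz":0,"wx":0.6,"wy":0,"wz":0},{"hand":0.2,"tx":0,"ty":0,"tz":0,"wx":0.6,"wy":0,"wz":0}]'

```text
time: 12.92
tool_pos: [494.6, 223.8, 248.8]
tcp_rot: [-3.039, -0.001, 1.553]
contact_force: [-0.8, -0.2, -0.3]
grip_width: 36.8
```

```bash
python3 -c "
from look import *
R=down(88.9)*Rot.from_euler('x',6,degrees=True)
print(R.apply([0,0,1]))
pl([569.4,-350.8,150],R)
"
```

```text
[-0.1045092   0.00200668 -0.9945219 ]
t 12.92 pos [494.6 223.8 248.8] rpy [-1.741e+02 -1.000e-01  8.900e+01] F [-0.8 -0.2 -0.3] w 36.8 q [ 0.27  0.42  1.38  0.03  1.44 -1.29]
 rot units(5deg), tool axes: [ 0.02  -0.013  0.019]
 shift units(40mm): now axes [-14.334   2.364   2.22 ]  target axes [-14.327   2.391   2.232]
```

18 rows of tx −0.796, ty 0.133, tz 0.1.

Request:
drive_tool --deltas '[{"hand":0.2,"tx":-0.796,"ty":0.133,"tz":0.1,"wx":0,"wy":0,"wz":0},{"hand":0.2,"tx":-0.796,"ty":0.133,"tz":0.1,"wx":0,"wy":0,"wz":0},{"hand":0.2,"tx":-0.796,"ty":0.133,"tz":0.1,"wx":0,"wy":0,"wz":0},{"hand":0.2,"tx":-0.796,"ty":0.133,"tz":0.1,"wx":0,"wy":0,"wz":0},{"hand":0.2,"tx":-0.796,"ty":0.133,"tz":0.1,"wx":0,"wy":0,"wz":0},{"hand":0.2,"tx":-0.796,"ty":0.133,"tz":0.1,"wx":0,"wy":0,"wz":0},{"hand":0.2,"tx":-0.796,"ty":0.133,"tz":0.1,"wx":0,"wy":0,"wz":0},{"hand":0.2,"tx":-0.796,"ty":0.133,"tz":0.1,"wx":0,"wy":0,"wz":0},{"hand":0.2,"tx":-0.796,"ty":0.133,"tz":0.1,"wx":0,"wy":0,"wz":0},{"hand":0.2,"tx":-0.796,"ty":0.133,"tz":0.1,"wx":0,"wy":0,"wz":0},{"hand":0.2,"tx":-0.796,"ty":0.133,"tz":0.1,"wx":0,"wy":0,"wz":0},{"hand":0.2,"tx":-0.796,"ty":0.133,"tz":0.1,"wx":0,"wy":0,"wz":0},{"hand":0.2,"tx":-0.796,"ty":0.133,"tz":0.1,"wx":0,"wy":0,"wz":0},{"hand":0.2,"tx":-0.796,"ty":0.133,"tz":0.1,"wx":0,"wy":0,"wz":0},{"hand":0.2,"tx":-0.796,"ty":0.133,"tz":0.1,"wx":0,"wy":0,"wz":0},{"hand":0.2,"tx":-0.796,"ty":0.133,"tz":0.1,"wx":0,"wy":0,"wz":0},{"hand":0.2,"tx":-0.796,"ty":0.133,"tz":0.1,"wx":0,"wy":0,"wz":0},{"hand":0.2,"tx":-0.796,"ty":0.133,"tz":0.1,"wx":0,"wy":0,"wz":0},{"hand":0.2,"tx":0,"ty":0,"tz":0,"wx":0,"wy":0,"wz":0}]'

```text
time: 14.5
tool_pos: [571.5, -356.2, 164.9]
tcp_rot: [-3.039, 0.003, 1.548]
contact_force: [-0.0, 0.5, -0.3]
grip_width: 37.1
```

```bash
python3 -c "
from look import *
R=down(88.9)*Rot.from_euler('x',6,degrees=True)
look('10',(40,165,180,285),(185,65,290,165),5,6,1.8)
pl([569.4,-350.8,60],R);pl([569.4,-350.8,17],R)
tpx=np.array([[38+17,-90,12],[38-17,-90,12],[38,90,12]]);Rt,t=tframe(*TRAY)
for n,nm,c,s in(('top','top10',(40,165),5),('side','side10',(185,65),6)):
  b=cv2.imread(f'pics/{nm}.png')
  for u in proj(n,tpx@Rt.T+t): cv2.circle(b,tuple(int(v) for v in (u+.5-c)*s-.5),3,(0,0,255),-1)
  cv2.imwrite(f'pics/{nm}d.png',b)
"
```

```text
t 14.6 pos [ 572.1 -351.5  165.8] rpy [-174.1   -0.    88.8] F [ 0.2 -0.1  0.5] w 36.3 q [-0.64  0.73  1.08 -0.06  1.42 -2.18]
 rot units(5deg), tool axes: [ 0.016 -0.004 -0.017]
 shift units(40mm): now axes [0.016 0.206 2.638]  target axes [0.016 0.21  2.637]
t 14.6 pos [ 572.1 -351.5  165.8] rpy [-174.1   -0.    88.8] F [ 0.2 -0.1  0.5] w 36.3 q [-0.64  0.73  1.08 -0.06  1.42 -2.18]
 rot units(5deg), tool axes: [ 0.016 -0.004 -0.017]
 shift units(40mm): now axes [0.016 0.317 3.707]  target axes [0.016 0.323 3.706]
```

View pics/top10d.png

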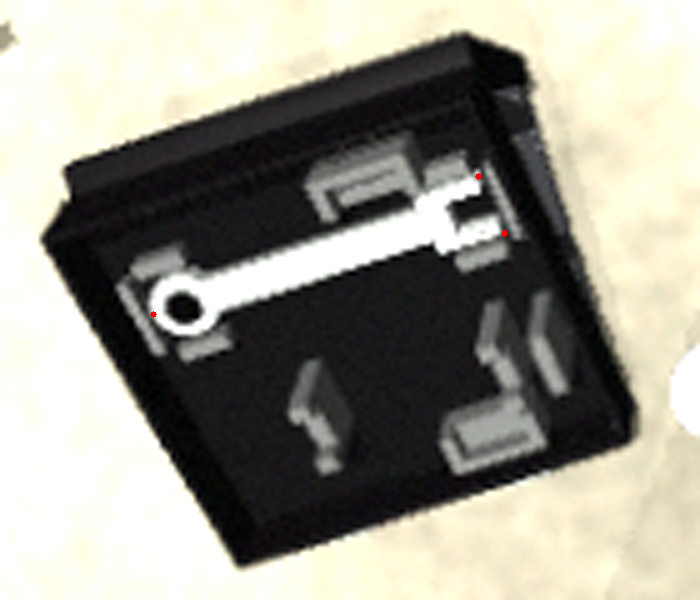

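View pics/side10d.png

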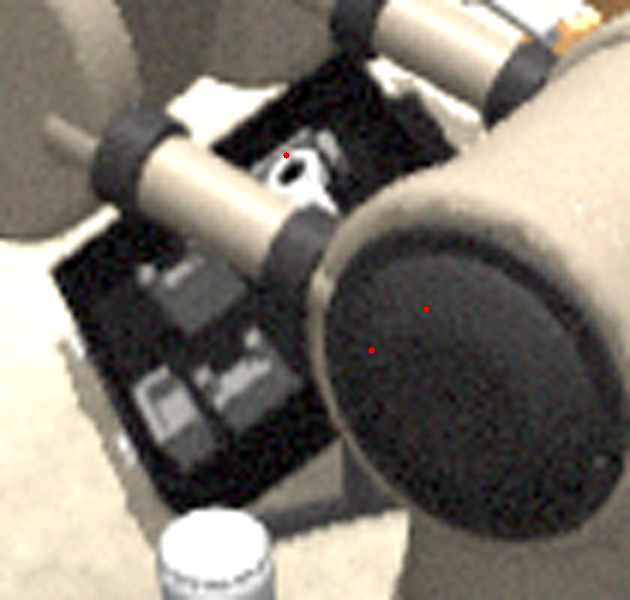

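Request:
drive_tool --deltas '[{"hand":0.2,"tx":0.016,"ty":0.1,"tz":0.5,"wx":0,"wy":0,"wz":0},{"hand":0.2,"tx":0,"ty":0.11,"tz":0.6,"wx":0,"wy":0,"wz":0},{"hand":0.2,"tx":0,"ty":0.11,"tz":0.6,"wx":0,"wy":0,"wz":0},{"hand":0.2,"tx":0,"ty":0,"tz":0.6,"wx":0,"wy":0,"wz":0},{"hand":0.2,"tx":0,"ty":0,"tz":0.3,"wx":0,"wy":0,"wz":0},{"hand":0.2,"tx":0,"ty":0,"tz":0,"wx":0,"wy":0,"wz":0},{"hand":0.2,"tx":0,"ty":0,"tz":0,"wx":0,"wy":0,"wz":0}]'

```text
time: 15.18
tool_pos: [575.0, -349.5, 62.2]
tcp_rot: [-3.038, -0.0, 1.553]
contact_force: [-0.4, -0.3, -0.2]
grip_width: 36.7
```

```bash
python3 -c "
from look import *
R=down(88.9)*Rot.from_euler('x',6,degrees=True)
look('11',(280,160,380,260),(200,230,310,310),6,6,1.2)
pl([569.4,-350.8,17],R)
"
```

```text
t 15.28 pos [ 575.9 -350.6   63.7] rpy [-1.742e+02  1.000e-01  8.890e+01] F [-0.5 -0.9  0.8] w 36.7 q [-0.63  0.82  1.18 -0.06  1.22 -2.16]
 rot units(5deg), tool axes: [0.045 0.023 0.007]
 shift units(40mm): now axes [-0.007 -0.043  1.179]  target axes [-0.009 -0.039  1.179]
```

View pics/top11.png

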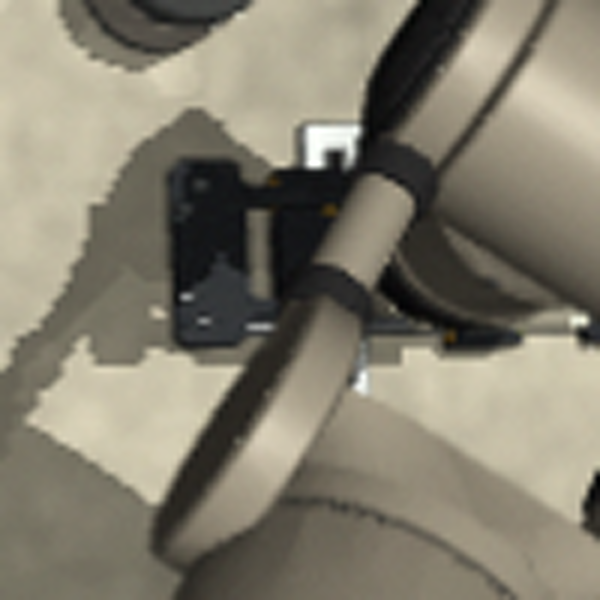

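View pics/side11.png

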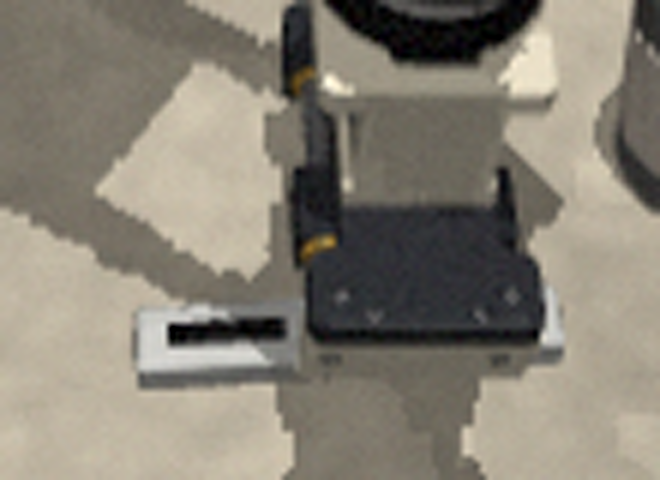

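Request:
drive_tool --deltas '[{"hand":0.2,"tx":-0.01,"ty":-0.04,"tz":0.4,"wx":0,"wy":0,"wz":0},{"hand":0.2,"tx":0,"ty":0,"tz":0.4,"wx":0,"wy":0,"wz":0},{"hand":0.2,"tx":0,"ty":0,"tz":0.37,"wx":0,"wy":0,"wz":0},{"hand":0.2,"tx":0,"ty":0,"tz":0,"wx":0,"wy":0,"wz":0},{"hand":0.2,"tx":0,"ty":0,"tz":0,"wx":0,"wy":0,"wz":0},{"hand":0.2,"tx":0,"ty":0,"tz":0,"wx":0,"wy":0,"wz":0}]'

```text
time: 15.78
tool_pos: [569.1, -351.0, 16.7]
tcp_rot: [-3.04, 0.001, 1.552]
contact_force: [0.8, 0.2, -0.4]
grip_width: 36.9
```

```bash
python3 -c "
from look import *
R=down(88.9)*Rot.from_euler('x',6,degrees=True)
pl([569.4,-350.8,17],R)
look('12',(280,160,380,260),(200,230,310,310),6,6,1.2)
pl([569.4,-350.8,17],R)
"
```

```text
t 15.78 pos [ 569.1 -351.    16.7] rpy [-1.742e+02  1.000e-01  8.890e+01] F [ 0.8  0.2 -0.4] w 36.9 q [-0.64  0.87  1.23 -0.07  1.13 -2.16]
 rot units(5deg), tool axes: [0.033 0.014 0.003]
 shift units(40mm): now axes [ 0.006  0.007 -0.009]  target axes [ 0.006  0.007 -0.009]
t 15.88 pos [ 568.8 -350.8   16.3] rpy [-174.1    0.    88.9] F [ 0.3 -0.1  0.2] w 36.7 q [-0.64  0.87  1.23 -0.07  1.13 -2.16]
 rot units(5deg), tool axes: [0.026 0.009 0.003]
 shift units(40mm): now axes [ 0.001  0.012 -0.02 ]  target axes [ 0.001  0.012 -0.02 ]
```

View pics/side12.png

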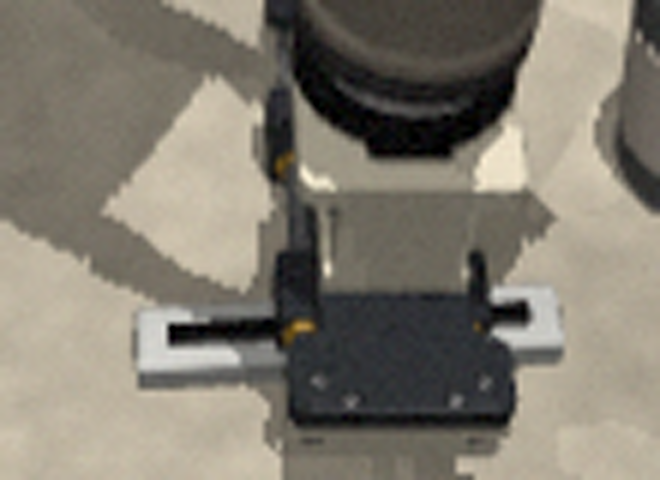

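Request:
drive_tool --deltas '[{"hand":1,"tx":0,"ty":0,"tz":0,"wx":0,"wy":0,"wz":0},{"hand":1,"tx":0,"ty":0,"tz":0,"wx":0,"wy":0,"wz":0},{"hand":1,"tx":0,"ty":0,"tz":0,"wx":0,"wy":0,"wz":0},{"hand":1,"tx":0,"ty":0,"tz":0,"wx":0,"wy":0,"wz":0},{"hand":1,"tx":0,"ty":0,"tz":0,"wx":0,"wy":0,"wz":0},{"hand":1,"tx":0,"ty":0,"tz":-0.3,"wx":0,"wy":0,"wz":0},{"hand":1,"tx":0,"ty":0,"tz":-0.8,"wx":0,"wy":0,"wz":0},{"hand":1,"tx":0,"ty":0,"tz":-0.8,"wx":0,"wy":0,"wz":0},{"hand":1,"tx":0,"ty":0,"tz":-0.8,"wx":0,"wy":0,"wz":0},{"hand":1,"tx":0,"ty":0,"tz":-0.8,"wx":0,"wy":0,"wz":0},{"hand":1,"tx":0,"ty":0,"tz":-0.8,"wx":0,"wy":0,"wz":0},{"hand":1,"tx":0,"ty":0,"tz":-0.8,"wx":0,"wy":0,"wz":0},{"hand":1,"tx":0,"ty":0,"tz":-0.5,"wx":0,"wy":0,"wz":0},{"hand":1,"tx":0,"ty":0,"tz":0,"wx":0,"wy":0,"wz":0}]'

```text
time: 17.05
tool_pos: [593.1, -350.9, 243.0]
tcp_rot: [-3.044, 0.003, 1.553]
contact_force: [0.8, 0.2, -5.1]
grip_width: 27.5
```

```bash
python3 -c "
from look import *
R=inner(90)*Rot.from_euler('x',6,degrees=True)
Rdn=down(16.2+90)*Rot.from_euler('x',6,degrees=True)
print(R.apply([0,0,1]),R.apply([1,0,0]),Rdn.apply([1,0,0]))
pl(tp([-4,-42,150]),Rdn);pl(tp([-4,-42,150]),R)
cv2.imwrite('pics/s13.png',capture('side')[:,:,::-1])
"
```

```text
[ 0.39056885  0.11353709 -0.91354546] [-0.27914154  0.96024997  0.        ] [-2.78991106e-01  9.60293686e-01  6.93889390e-18]
t 17.05 pos [ 593.1 -350.9  243. ] rpy [-174.4    0.2   89. ] F [ 0.8  0.2 -5.1] w 27.5 q [-0.62  0.72  0.89 -0.06  1.62 -2.17]
 rot units(5deg), tool axes: [ 0.079 -0.314 -3.433]
 shift units(40mm): now axes [13.127 -3.059  1.266]  target axes [13.473  0.964  0.906]
t 17.05 pos [ 593.1 -350.9  243. ] rpy [-174.4    0.2   89. ] F [ 0.8  0.2 -5.1] w 27.5 q [-0.62  0.72  0.89 -0.06  1.62 -2.17]
 rot units(5deg), tool axes: [-5.875  0.592 -3.437]
 shift units(40mm): now axes [13.127 -3.059  1.266]  target axes [13.473  0.384  1.267]
```

View pics/s13.png

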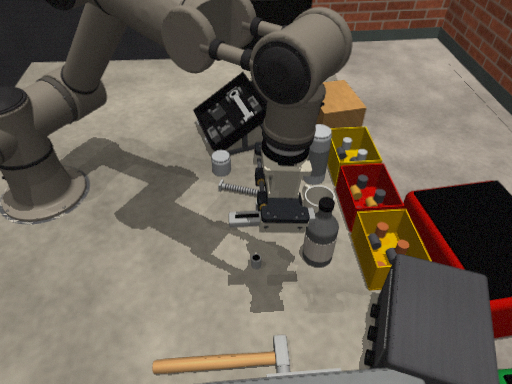

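Request:
drive_tool --deltas '[{"hand":1,"tx":0,"ty":0,"tz":0,"wx":-0.839,"wy":0.085,"wz":-0.491},{"hand":1,"tx":0,"ty":0,"tz":0,"wx":-0.839,"wy":0.085,"wz":-0.491},{"hand":1,"tx":0,"ty":0,"tz":0,"wx":-0.839,"wy":0.085,"wz":-0.491},{"hand":1,"tx":0,"ty":0,"tz":0,"wx":-0.839,"wy":0.085,"wz":-0.491},{"hand":1,"tx":0,"ty":0,"tz":0,"wx":-0.839,"wy":0.085,"wz":-0.491},{"hand":1,"tx":0,"ty":0,"tz":0,"wx":-0.839,"wy":0.085,"wz":-0.491},{"hand":1,"tx":0,"ty":0,"tz":0,"wx":-0.839,"wy":0.085,"wz":-0.491},{"hand":1,"tx":0,"ty":0,"tz":0,"wx":0,"wy":0,"wz":0}]'

```text
time: 17.77
tool_pos: [588.2, -350.4, 233.2]
tcp_rot: [2.731, -0.013, 1.852]
contact_force: [-1.1, -0.5, -6.4]
grip_width: 27.8
```

```bash
python3 -c "
from look import *
R=inner(90)*Rot.from_euler('x',6,degrees=True)
pl(tp([-4,-42,150]),R)
"
```

```text
t 17.77 pos [ 588.2 -350.4  233.2] rpy [156.5  -0.7 106.1] F [-1.1 -0.5 -6.4] w 27.8 q [-0.81  0.53  1.32  0.41  1.14 -2.8 ]
 rot units(5deg), tool axes: [-0.093 -0.125 -0.079]
 shift units(40mm): now axes [13.418  0.504  1.234]  target axes [13.427  0.587  1.092]
```

Request:
drive_tool --deltas '[{"hand":1,"tx":0.79,"ty":0.03,"tz":0.0,"wx":0,"wy":0,"wz":0},{"hand":1,"tx":0.79,"ty":0.03,"tz":0.0,"wx":0,"wy":0,"wz":0},{"hand":1,"tx":0.79,"ty":0.03,"tz":0.0,"wx":0,"wy":0,"wz":0},{"hand":1,"tx":0.79,"ty":0.03,"tz":0.0,"wx":0,"wy":0,"wz":0},{"hand":1,"tx":0.79,"ty":0.03,"tz":0.0,"wx":0,"wy":0,"wz":0},{"hand":1,"tx":0.79,"ty":0.03,"tz":0.0,"wx":0,"wy":0,"wz":0},{"hand":1,"tx":0.79,"ty":0.03,"tz":0.0,"wx":0,"wy":0,"wz":0},{"hand":1,"tx":0.79,"ty":0.03,"tz":0.0,"wx":0,"wy":0,"wz":0},{"hand":1,"tx":0.79,"ty":0.03,"tz":0.0,"wx":0,"wy":0,"wz":0},{"hand":1,"tx":0.79,"ty":0.03,"tz":0.0,"wx":0,"wy":0,"wz":0},{"hand":1,"tx":0.79,"ty":0.03,"tz":0.0,"wx":0,"wy":0,"wz":0},{"hand":1,"tx":0.79,"ty":0.03,"tz":0.0,"wx":0,"wy":0,"wz":0},{"hand":1,"tx":0.79,"ty":0.03,"tz":0.0,"wx":0,"wy":0,"wz":0},{"hand":1,"tx":0.79,"ty":0.03,"tz":0.0,"wx":0,"wy":0,"wz":0},{"hand":1,"tx":0.79,"ty":0.03,"tz":0.0,"wx":0,"wy":0,"wz":0},{"hand":1,"tx":0.79,"ty":0.03,"tz":0.0,"wx":0,"wy":0,"wz":0},{"hand":1,"tx":0.79,"ty":0.03,"tz":0.0,"wx":0,"wy":0,"wz":0},{"hand":1,"tx":0,"ty":0,"tz":0,"wx":0,"wy":0,"wz":0},{"hand":1,"tx":0,"ty":0,"tz":0,"wx":0,"wy":0,"wz":0}]'

```text
time: 19.35
tool_pos: [458.0, 172.0, 247.3]
tcp_rot: [2.733, -0.005, 1.857]
contact_force: [0.4, 0.0, -5.3]
grip_width: 27.6
```

```bash
python3 -c "
from look import *
R=inner(90)*Rot.from_euler('x',6,degrees=True)
pl(tp([-4,-42,80]),R)
look('14',(40,165,180,285),(185,35,305,135),5,5,1.6)
pl(tp([-4,-42,80]),R)
o=get_obs();Rc=Rot.from_euler('xyz',o['tcp_rot'])
# yoke in tool frame: rotate by -6 about x ; underside centre
Ry=Rc*Rot.from_euler('x',-6,degrees=True)
Rt,t=tframe(*TRAY)
def yoke(q): # q in yoke-frame-ish: along tool y, across tool x, down
    return o['tool_pos']+Ry.apply(q)
W=np.array([yoke([a,b,17-16]) for a in(-14,14) for b in(-80,80)]+[yoke([0,0,17-22])])
for n,nm,c,s in(('top','top14',(40,165),5),('side','side14',(185,35),5)):
  b=cv2.imread(f'pics/{nm}.png')
  for u in proj(n,W): cv2.circle(b,tuple(int(v) for v in (u+.5-c)*s-.5),3,(0,0,255),-1)
  cv2.imwrite(f'pics/{nm}d.png',b)
"
```

```text
t 19.35 pos [458.  172.  247.3] rpy [156.6  -0.3 106.4] F [ 0.4  0.  -5.3] w 27.6 q [ 0.17  0.07  1.93  0.08  0.73 -1.73]
 rot units(5deg), tool axes: [-0.116 -0.069  0.005]
 shift units(40mm): now axes [-0.042  0.183  2.941]  target axes [-0.024  0.153  2.943]
t 19.45 pos [459.2 170.1 247.7] rpy [156.5  -0.3 106.2] F [-0.3 -0.3 -5.3] w 28.2 q [ 0.17  0.07  1.93  0.08  0.73 -1.73]
 rot units(5deg), tool axes: [-0.099 -0.051 -0.03 ]
 shift units(40mm): now axes [0.019 0.16  2.945]  target axes [0.032 0.134 2.946]
```

View pics/top14d.png

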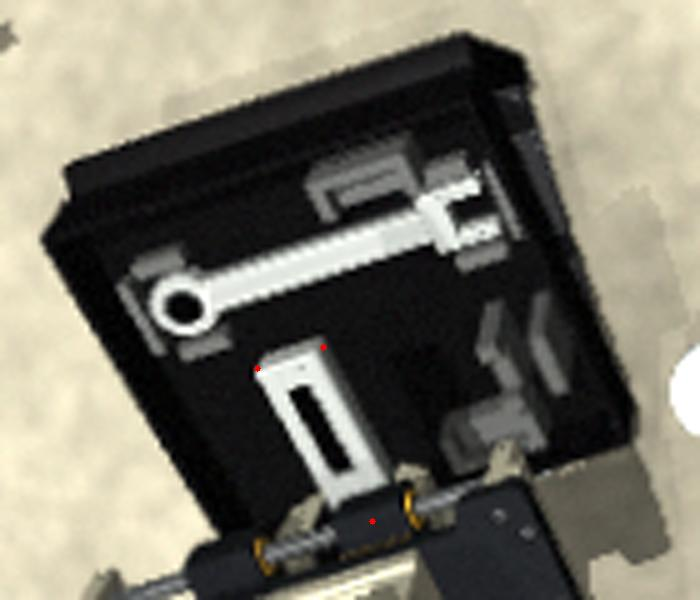

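View pics/side14d.png

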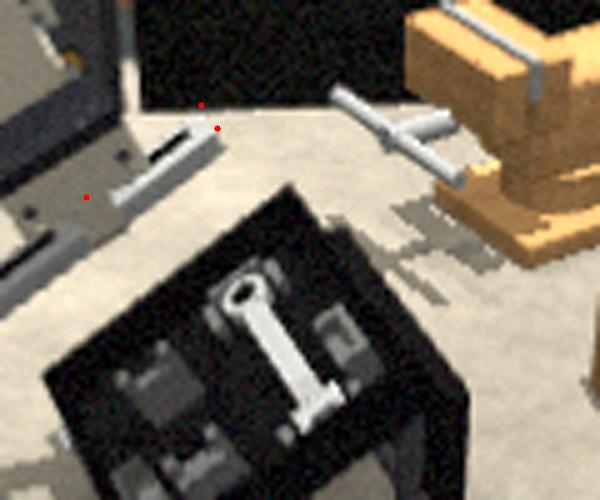

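```bash
cat > yk.py <<'E'
from look import *
def draw(tag,o,tilt=-6,c1=(85,225,135,275),c2=(160,40,240,110),L0=0,h=17):
  Rc=Rot.from_euler('xyz',o['tcp_rot']);Ry=Rc*Rot.from_euler('x',tilt,degrees=True)
  for n,c,s in(('top',c1,12),('side',c2,9)):
    im=cv2.imread(f'pics/{n}{tag}_raw.png')
    b=cv2.resize(np.clip(im*1.4,0,255).astype(np.uint8)[c[1]:c[3],c[0]:c[2]],None,fx=s,fy=s,interpolation=cv2.INTER_CUBIC)
    for z,col in((h-16,(0,0,255)),(h,(0,255,0))):
      W=np.array([o['tool_pos']+Ry.apply([a,d*80+L0,z]) for a,d in((-14,-1),(14,-1),(14,1),(-14,1))])
      u=((proj(n,W)+.5-[c[0],c[1]])*s-.5).astype(int);cv2.polylines(b,[u.reshape(-1,1,2)],True,col,1)
    cv2.imwrite(f'pics/{n}{tag}d.png',b)
E
python3 -c "
from yk import *
draw('14',get_obs())"
```

```text
(no output)
```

View pics/top14d.png

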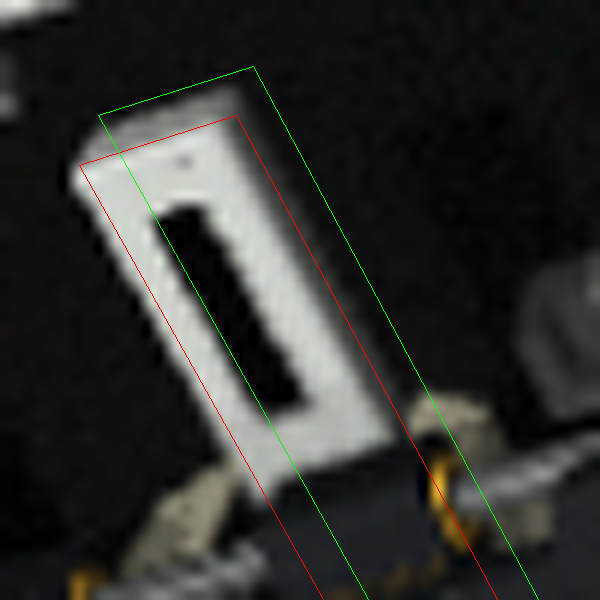

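View pics/side14d.png

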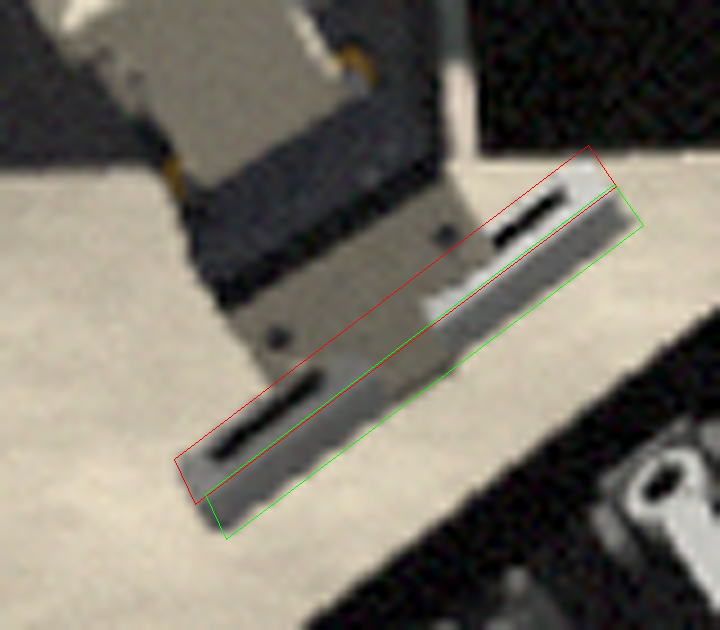

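```bash
sed -i 's/^TRAY=.*/TRAY=(537.3,235.7,.2829)/' plan.py; python3 -c "
from look import *
pl(tp([-3.5,-42,70]),inner(90)*Rot.from_euler('x',3.7,degrees=True))
"
```

```text
t 19.45 pos [459.2 170.1 247.7] rpy [156.5  -0.3 106.2] F [-0.3 -0.3 -5.3] w 28.2 q [ 0.17  0.07  1.93  0.08  0.73 -1.73]
 rot units(5deg), tool axes: [-0.559 -0.05  -0.031]
 shift units(40mm): now axes [-0.033  0.132  3.162]  target axes [-0.019 -0.022  3.164]
```

Request:
drive_tool --deltas '[{"hand":1,"tx":0,"ty":0,"tz":0,"wx":-0.56,"wy":-0.05,"wz":-0.03},{"hand":1,"tx":-0.02,"ty":-0.02,"tz":0.5,"wx":0,"wy":0,"wz":0},{"hand":1,"tx":0,"ty":0,"tz":0.6,"wx":0,"wy":0,"wz":0},{"hand":1,"tx":0,"ty":0,"tz":0.6,"wx":0,"wy":0,"wz":0},{"hand":1,"tx":0,"ty":0,"tz":0.6,"wx":0,"wy":0,"wz":0},{"hand":1,"tx":0,"ty":0,"tz":0.5,"wx":0,"wy":0,"wz":0},{"hand":1,"tx":0,"ty":0,"tz":0.3,"wx":0,"wy":0,"wz":0},{"hand":1,"tx":0,"ty":0,"tz":0,"wx":0,"wy":0,"wz":0},{"hand":1,"tx":0,"ty":0,"tz":0,"wx":0,"wy":0,"wz":0}]'

```text
time: 20.2
tool_pos: [512.5, 183.3, 136.5]
tcp_rot: [2.682, -0.0, 1.851]
contact_force: [0.5, 0.8, -5.1]
grip_width: 28.1
```

```bash
python3 -c "
from yk import *
R=inner(90)*Rot.from_euler('x',3.7,degrees=True)
pl(tp([-3.5,-42,32]),R)
look('15',(40,165,180,285),(185,65,305,165),5,5,1.6)
pl(tp([-3.5,-42,32]),R)
draw('15',get_obs(),-3.7,(90,190,150,250),(185,65,260,135))
"
```

```text
t 20.2 pos [512.5 183.3 136.5] rpy [153.7  -0.  106.1] F [ 0.5  0.8 -5.1] w 28.1 q [ 0.18  0.32  2.01  0.13  0.36 -1.79]
 rot units(5deg), tool axes: [ 0.005  0.008 -0.028]
 shift units(40mm): now axes [0.036 0.041 1.013]  target axes [0.035 0.041 1.013]
t 20.3 pos [512.9 183.8 138.1] rpy [153.5  -0.  106.1] F [ 0.4 -0.  -4.7] w 27.5 q [ 0.18  0.32  2.01  0.13  0.36 -1.79]
 rot units(5deg), tool axes: [ 0.042  0.007 -0.018]
 shift units(40mm): now axes [0.026 0.008 1.042]  target axes [0.025 0.012 1.042]
```

View pics/top15d.png

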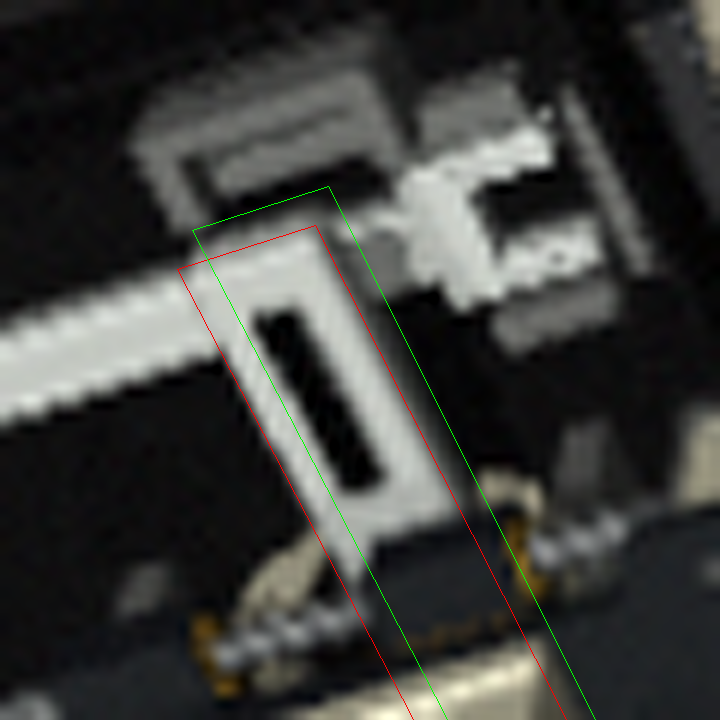

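View pics/side15d.png

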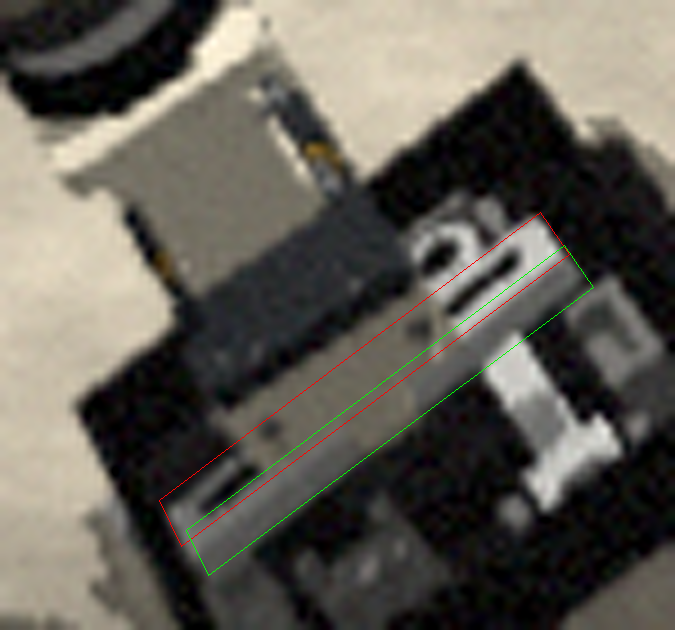

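```bash
python3 -c "
from yk import *
Rt,t=tframe(539.6,238.5,.2829)
for d in (38,42):
  W=np.array([[76.5,-42+14,31+d],[76.5,-42-14,31+d],[-4+80,-28,31+d],[-84,-28,31+d],[-84,-56,31+d],[76,-56,31+d]])@Rt.T+t
  print(d,'top',((proj('top',W)+.5-[90,190])*12-.5).round()[:2].tolist(),'side',((proj('side',W)+.5-[185,65])*9-.5).round()[2:].tolist())
"

```

```text
38 top [[167.0, 260.0], [304.0, 215.0]] side [[545.0, 220.0], [165.0, 505.0], [187.0, 550.0], [574.0, 261.0]]
42 top [[163.0, 270.0], [300.0, 225.0]] side [[539.0, 211.0], [158.0, 498.0], [181.0, 543.0], [568.0, 253.0]]
```

```bash
python3 -c "
from yk import *
im=cv2.imread('pics/top15_raw.png').astype(int).max(2)
print(get_obs()['time'])
for r in range(206,240,2): print(r,im[r,100:136].tolist())
"

```

```text
20.3
206 [11, 12, 20, 63, 77, 80, 37, 23, 26, 33, 6, 7, 6, 9, 12, 17, 18, 13, 15, 19, 28, 46, 51, 114, 133, 143, 149, 147, 140, 57, 28, 12, 14, 13, 12, 9]
208 [10, 12, 13, 12, 63, 72, 72, 40, 9, 20, 23, 43, 49, 70, 93, 88, 74, 71, 97, 104, 101, 125, 141, 140, 135, 133, 144, 148, 148, 140, 53, 26, 13, 21, 35, 42]
210 [14, 12, 11, 12, 10, 11, 53, 68, 98, 98, 105, 111, 121, 129, 144, 149, 110, 51, 50, 69, 77, 75, 76, 76, 120, 132, 132, 142, 148, 147, 140, 50, 102, 110, 107, 137]
212 [16, 25, 45, 55, 62, 75, 124, 131, 146, 152, 155, 148, 144, 145, 145, 146, 139, 103, 52, 50, 68, 77, 76, 77, 113, 132, 124, 128, 133, 146, 148, 130, 143, 141, 142, 130]
214 [111, 126, 126, 139, 160, 142, 137, 144, 147, 144, 144, 146, 145, 142, 137, 147, 145, 141, 106, 58, 49, 63, 55, 30, 15, 7, 6, 104, 129, 118, 127, 135, 62, 45, 50, 54]
216 [150, 149, 147, 146, 144, 144, 136, 142, 145, 146, 140, 51, 46, 5, 21, 88, 143, 145, 142, 107, 59, 36, 18, 8, 7, 8, 8, 8, 9, 10, 10, 58, 69, 66, 79, 79]
218 [142, 144, 143, 147, 148, 147, 148, 140, 121, 146, 143, 101, 7, 8, 6, 23, 82, 134, 146, 140, 106, 59, 35, 18, 7, 5
[... 841 characters left out ...]
, 138, 141, 121, 42, 15, 29, 67, 114, 131, 130, 128, 110, 67, 36, 32, 96, 94, 81, 72, 77, 17]
232 [11, 10, 12, 11, 9, 9, 13, 10, 13, 12, 12, 12, 11, 12, 13, 54, 124, 125, 127, 128, 127, 127, 128, 125, 125, 127, 108, 84, 44, 24, 36, 22, 12, 33, 89, 48]
234 [11, 12, 11, 10, 7, 11, 8, 14, 11, 11, 12, 13, 11, 10, 15, 51, 94, 120, 126, 127, 115, 89, 80, 62, 33, 22, 19, 16, 14, 16, 18, 13, 50, 47, 63, 41]
236 [9, 10, 14, 17, 14, 9, 9, 11, 10, 11, 13, 11, 45, 89, 94, 103, 87, 46, 95, 118, 83, 17, 15, 17, 18, 21, 23, 24, 24, 27, 26, 27, 45, 84, 66, 97]
238 [28, 47, 48, 38, 22, 14, 10, 11, 9, 10, 24, 92, 103, 104, 102, 91, 28, 7, 37, 66, 26, 24, 26, 28, 29, 27, 28, 26, 27, 28, 27, 26, 24, 68, 69, 40]
```

Request:
drive_tool --deltas '[{"hand":1,"tx":0.055,"ty":0.02,"tz":0.1,"wx":0,"wy":0,"wz":-0.02},{"hand":1,"tx":0,"ty":0,"tz":0.2,"wx":0,"wy":0,"wz":0},{"hand":1,"tx":0,"ty":0,"tz":0.2,"wx":0,"wy":0,"wz":0},{"hand":1,"tx":0,"ty":0,"tz":0.1,"wx":0,"wy":0,"wz":0},{"hand":1,"tx":0,"ty":0,"tz":0,"wx":0,"wy":0,"wz":0},{"hand":1,"tx":0,"ty":0,"tz":0,"wx":0,"wy":0,"wz":0}]'

```text
time: 20.8
tool_pos: [522.8, 189.9, 115.9]
tcp_rot: [2.68, 0.0, 1.855]
contact_force: [-0.6, -0.4, -5.2]
grip_width: 27.6
```

```bash
sed -i 's/^TRAY=.*/TRAY=(536.7,237.7,.2829)/' plan.py; python3 -c "
from yk import *
R=inner(90)*Rot.from_euler('x',3.7,degrees=True)
pl(tp([-3.5,-42,32]),R)
look('16',(90,190,150,250),(185,65,260,135),12,9,1.6)
pl(tp([-3.5,-42,32]),R)
"
```

```text
t 20.8 pos [522.8 189.9 115.9] rpy [153.6   0.  106.3] F [-0.6 -0.4 -5.2] w 27.6 q [ 0.19  0.37  2.    0.14  0.31 -1.79]
 rot units(5deg), tool axes: [ 0.025 -0.003  0.017]
 shift units(40mm): now axes [0.001 0.006 0.419]  target axes [0.001 0.007 0.419]
t 20.9 pos [523.  189.9 116.4] rpy [153.5   0.  106.3] F [-0.5 -0.4 -4.8] w 27.6 q [ 0.19  0.37  2.    0.14  0.31 -1.79]
 rot units(5deg), tool axes: [ 0.038 -0.001  0.017]
 shift units(40mm): now axes [ 0.002 -0.005  0.43 ]  target axes [ 0.002 -0.004  0.43 ]
```

View pics/top16.png

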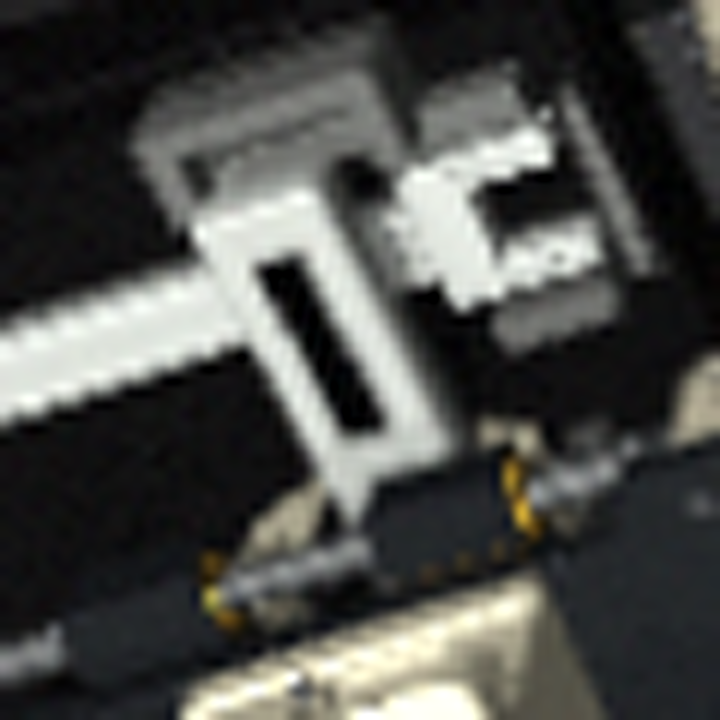

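View pics/side16.png

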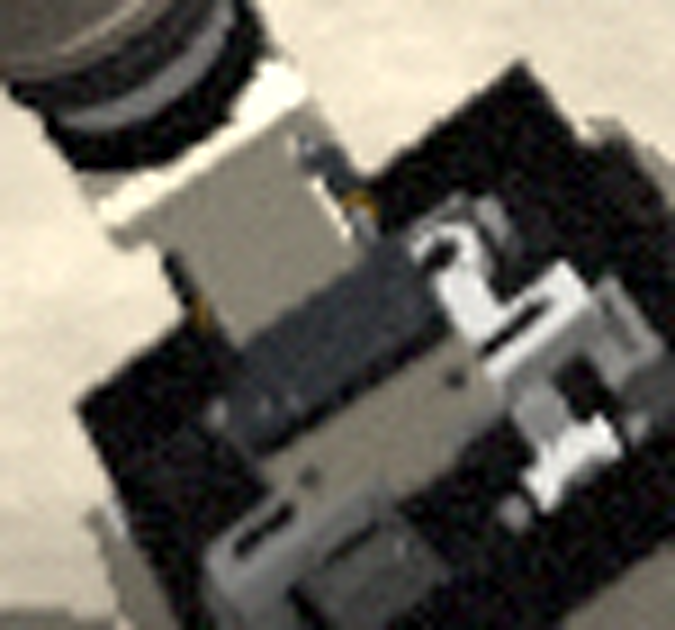

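```bash
python3 -c "
from yk import *
Rt,t=tframe(539.6,238.5,.2829)
for d in (15,17,19):
  W=np.array([[76,-28,31+d],[0,-28,31+d],[76,-56,31+d],[0,-56,31+d]])@Rt.T+t
  u=proj('top',W)
  print(d,[np.interp(r,u[[0,1],1],u[[0,1],0]).round(2) for r in(216,220,222,224)],[np.interp(r,u[[2,3],1],u[[2,3],0]).round(2) for r in(210,216,220,224)],u.round(1)[[0,2]].tolist())
im=cv2.imread('pics/top16_raw.png').astype(int).max(2)
for r in (205,206,207,208,210,216,220,222,224): print(r,im[r,102:132].tolist())
"

```

```text
15 [np.float64(110.09), np.float64(112.14), np.float64(113.17), np.float64(114.2)] [np.float64(119.88), np.float64(122.85), np.float64(124.84), np.float64(126.82)] [[105.3, 206.7], [116.5, 203.1]]
17 [np.float64(109.74), np.float64(111.8), np.float64(112.82), np.float64(113.85)] [np.float64(119.56), np.float64(122.54), np.float64(124.52), np.float64(126.51)] [[105.2, 207.1], [116.3, 203.5]]
19 [np.float64(109.39), np.float64(111.45), np.float64(112.48), np.float64(113.51)] [np.float64(119.24), np.float64(122.22), np.float64(124.21), np.float64(126.2)] [[105.0, 207.5], [116.2, 203.9]]
205 [33, 71, 79, 61, 27, 36, 85, 87, 86, 95, 99, 106, 115, 112, 82, 46, 30, 9, 5, 11, 44, 126, 147, 149, 149, 148, 140, 119, 41, 16]
206 [20, 62, 79, 79, 49, 69, 99, 102, 106, 117, 120, 134, 155, 156, 118, 56, 36, 20, 17, 29, 46, 118, 145, 148, 150, 147, 140, 59, 28, 11]
207 [14, 30, 73, 80, 93, 109, 118, 122, 133, 152, 156, 150, 146, 144, 132, 86, 42, 36, 48, 63, 90, 110, 137, 146, 149, 148, 148, 96, 44, 15]
208 [11, 13, 61, 71, 122, 133, 151, 155, 149, 144, 144, 144, 146, 147, 142, 106, 53, 44, 59, 76, 122, 140, 134, 143, 146, 150, 146, 137, 54, 26]
210 [13, 13, 12, 12, 98, 141, 145, 143, 141, 142, 143, 132, 128, 133, 145, 141, 110, 61, 51, 69, 76, 108, 129, 139, 144, 145, 147, 146, 138, 52]
216 [147, 145, 143, 144, 142, 144, 144, 137, 139, 144, 134, 56, 6, 6, 5, 70, 132, 143, 140, 117, 73, 35, 16, 7, 7, 5, 11, 8, 8, 53]
220 [125, 105, 102, 56, 23, 7, 9, 9, 12, 46, 115, 142, 134, 87, 5, 7, 5, 33, 103, 141, 140, 124, 73, 37, 18, 10, 6, 6, 8, 12]
222 [9, 9, 11, 12, 11, 12, 11, 12, 11, 14, 47, 115, 142, 132, 86, 8, 5, 8, 30, 103, 140, 143, 124, 74, 42, 20, 12, 7, 10, 8]
224 [14, 12, 13, 12, 8, 11, 12, 10, 10, 11, 10, 35, 111, 142, 132, 85, 5, 5, 5, 30, 105, 140, 139, 121, 69, 42, 20, 12, 26, 18]
```

Request:
drive_tool --deltas '[{"hand":1,"tx":-0.02,"ty":0,"tz":0.1,"wx":0.3,"wy":0,"wz":0},{"hand":1,"tx":0,"ty":0.01,"tz":0.1,"wx":0,"wy":0,"wz":0},{"hand":1,"tx":0,"ty":0,"tz":0.1,"wx":0,"wy":0,"wz":0},{"hand":1,"tx":0,"ty":0,"tz":0.06,"wx":0,"wy":0,"wz":0},{"hand":1,"tx":0,"ty":0,"tz":0,"wx":0,"wy":0,"wz":0},{"hand":1,"tx":0,"ty":0,"tz":0,"wx":0,"wy":0,"wz":0}]'

```text
time: 21.4
tool_pos: [529.2, 190.9, 103.3]
tcp_rot: [2.706, 0.001, 1.855]
contact_force: [0.0, -0.3, -4.8]
grip_width: 27.6
```

```bash
python3 -c "
from yk import *
R=inner(90)*Rot.from_euler('x',3.7,degrees=True)
pl(tp([-3.5,-42,32]),R)
look('17',(90,190,150,250),(185,65,260,135),12,9,1.6)
pl(tp([-3.5,-42,32]),R)
"
```

```text
t 21.4 pos [529.2 190.9 103.3] rpy [155.    0.  106.3] F [ 0.  -0.3 -4.8] w 27.6 q [ 0.19  0.41  1.98  0.13  0.32 -1.78]
 rot units(5deg), tool axes: [-0.268 -0.002  0.017]
 shift units(40mm): now axes [0.022 0.004 0.065]  target axes [0.022 0.002 0.065]
t 21.5 pos [529.4 190.9 103.6] rpy [155.    0.  106.3] F [ 0.2 -1.  -5.6] w 27.7 q [ 0.19  0.41  1.98  0.13  0.32 -1.78]
 rot units(5deg), tool axes: [-0.261 -0.001  0.016]
 shift units(40mm): now axes [ 0.023 -0.004  0.071]  target axes [ 0.023 -0.006  0.071]
```

View pics/top17.png

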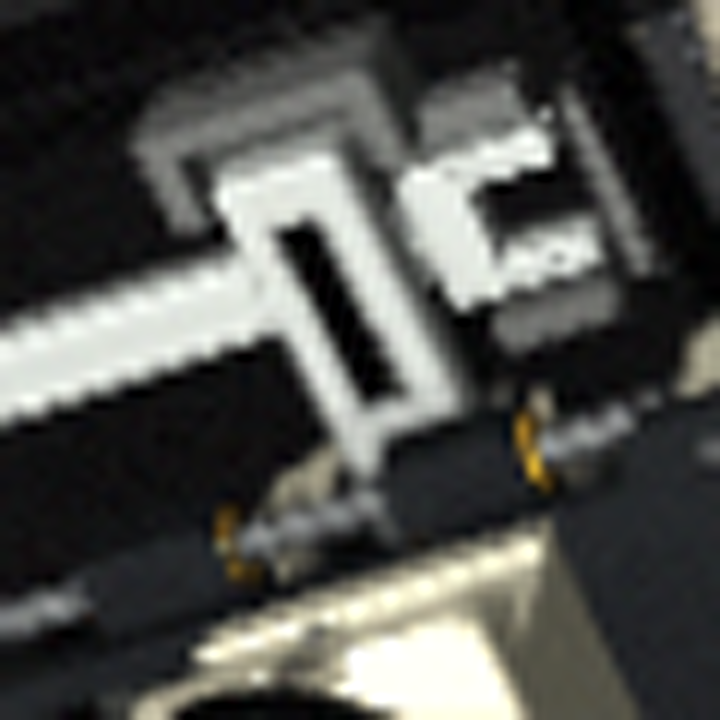

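View pics/side17.png

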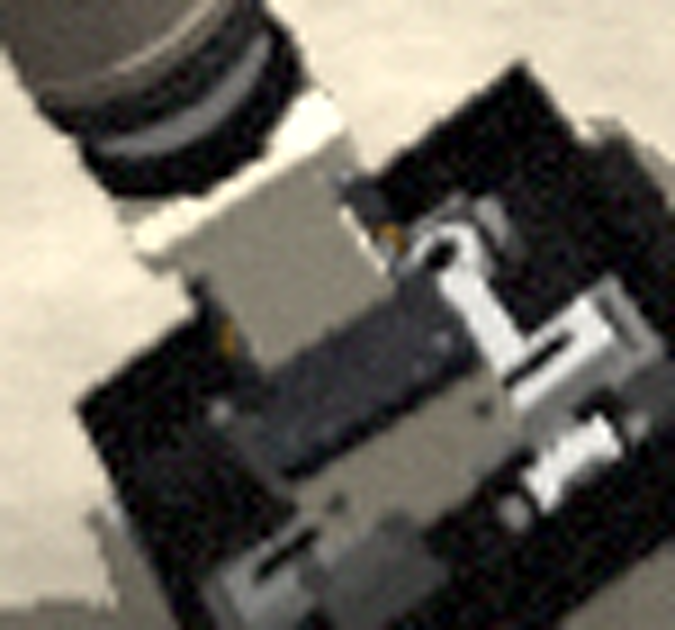

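Yoke lies between the cheeks and about 3 mm above the rests. Lower the last bit.

Request:
drive_tool --deltas '[{"hand":1,"tx":0,"ty":0,"tz":0.03,"wx":0,"wy":0,"wz":0},{"hand":1,"tx":0,"ty":0,"tz":0.03,"wx":0,"wy":0,"wz":0},{"hand":1,"tx":0,"ty":0,"tz":0.03,"wx":0,"wy":0,"wz":0},{"hand":1,"tx":0,"ty":0,"tz":0,"wx":0,"wy":0,"wz":0}]'

```text
time: 21.83
tool_pos: [531.1, 191.3, 100.4]
tcp_rot: [2.705, 0.001, 1.855]
contact_force: [-0.6, 0.3, -2.6]
grip_width: 27.5
```

```bash
python3 -c "
from yk import *
R=inner(90)*Rot.from_euler('x',3.7,degrees=True)
pl(tp([-3.5,-42,32]),R)
"
```

```text
t 21.83 pos [531.1 191.3 100.4] rpy [155.    0.  106.3] F [-0.6  0.3 -2.6] w 27.5 q [ 0.19  0.42  1.98  0.13  0.32 -1.78]
 rot units(5deg), tool axes: [-0.259  0.     0.016]
 shift units(40mm): now axes [ 0.024 -0.01  -0.021]  target axes [ 0.024 -0.009 -0.021]
```

Request:
drive_tool --deltas '[{"hand":1,"tx":0,"ty":0,"tz":0.03,"wx":0,"wy":0,"wz":0},{"hand":1,"tx":0,"ty":0,"tz":0.02,"wx":0,"wy":0,"wz":0},{"hand":1,"tx":0,"ty":0,"tz":0,"wx":0,"wy":0,"wz":0}]'

```text
time: 22.08
tool_pos: [531.5, 191.5, 99.8]
tcp_rot: [2.704, 0.001, 1.855]
contact_force: [-10.8, -4.0, 12.0]
grip_width: 27.7
```

```bash
python3 -c "
from yk import *
R=inner(90)*Rot.from_euler('x',3.7,degrees=True)
look('18',(90,190,150,250),(185,65,260,135),12,9,1.6)
pl(tp([-3.5,-42,32]),R)
"
```

```text
t 22.18 pos [531.5 191.5  99.9] rpy [154.9   0.  106.3] F [-9.6 -4.8 12.2] w 27.6 q [ 0.19  0.42  1.98  0.13  0.31 -1.78]
 rot units(5deg), tool axes: [-0.248  0.     0.02 ]
 shift units(40mm): now axes [ 0.024 -0.015 -0.037]  target axes [ 0.024 -0.014 -0.037]
```

View pics/top18.png

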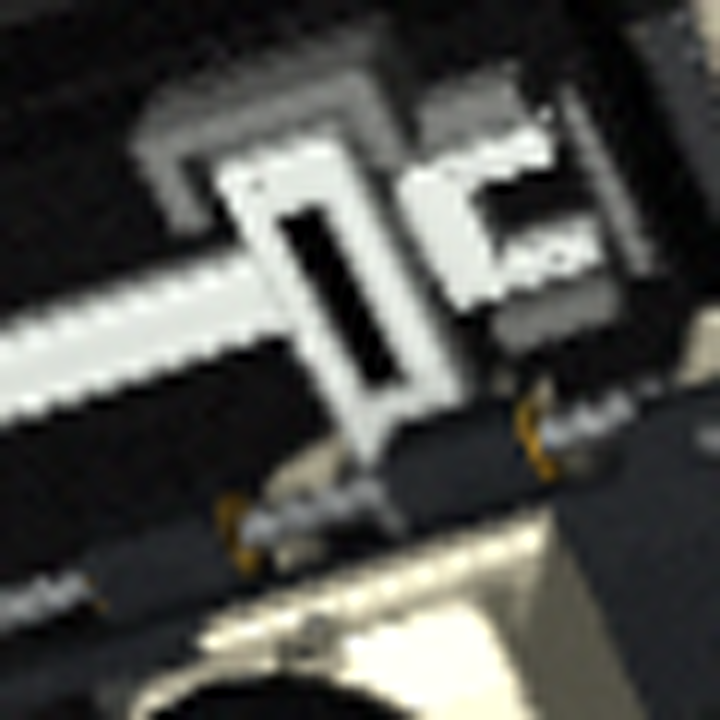

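Request:
drive_tool --deltas '[{"hand":0.2,"tx":0,"ty":0,"tz":0,"wx":0,"wy":0,"wz":0},{"hand":0.2,"tx":0,"ty":0,"tz":0,"wx":0,"wy":0,"wz":0},{"hand":0.2,"tx":0,"ty":0,"tz":0,"wx":0,"wy":0,"wz":0},{"hand":0.2,"tx":0,"ty":0,"tz":-0.1,"wx":0,"wy":0,"wz":0},{"hand":0.2,"tx":0,"ty":0,"tz":-0.3,"wx":0,"wy":0,"wz":0},{"hand":0.2,"tx":0,"ty":0,"tz":-0.6,"wx":0,"wy":0,"wz":0},{"hand":0.2,"tx":0,"ty":0,"tz":-0.8,"wx":0,"wy":0,"wz":0},{"hand":0.2,"tx":0,"ty":0,"tz":-0.8,"wx":0,"wy":0,"wz":0},{"hand":0.2,"tx":0,"ty":0,"tz":-0.8,"wx":0,"wy":0,"wz":0},{"hand":0.2,"tx":0,"ty":0,"tz":-0.5,"wx":0,"wy":0,"wz":0},{"hand":0.2,"tx":0,"ty":0,"tz":0,"wx":0,"wy":0,"wz":0}]'

```text
time: 23.1
tool_pos: [469.2, 173.3, 244.7]
tcp_rot: [2.697, 0.002, 1.855]
contact_force: [1.6, 0.3, 0.3]
grip_width: 36.8
```

```bash
python3 -c "
from yk import *
look('19',(40,165,180,285),(185,65,290,165),5,6,1.8)
pl([564.5,-50.8,200],down(-110.1))
R2=down(106.2)
pl([564.5,-50.8,200],R2)
"
```

```text
t 23.2 pos [468.7 173.2 240.7] rpy [1.549e+02 1.000e-01 1.063e+02] F [-0.2 -0.4 -0.4] w 36.3 q [ 0.17  0.09  1.95  0.08  0.67 -1.73]
 rot units(5deg), tool axes: [  2.048   6.274 -28.138]
 shift units(40mm): now axes [-6.045  0.226  1.236]  target axes [ 4.435 -4.173  1.018]
t 23.2 pos [468.7 173.2 240.7] rpy [1.549e+02 1.000e-01 1.063e+02] F [-0.2 -0.4 -0.4] w 36.3 q [ 0.17  0.09  1.95  0.08  0.67 -1.73]
 rot units(5deg), tool axes: [5.025 0.006 0.018]
 shift units(40mm): now axes [-6.045  0.226  1.236]  target axes [-6.045  0.738  1.018]
```

View pics/top19.png

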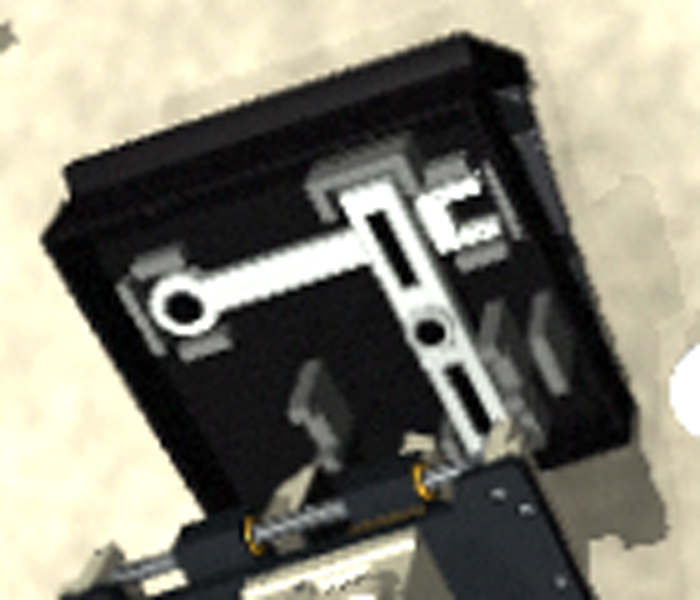

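View pics/side19.png

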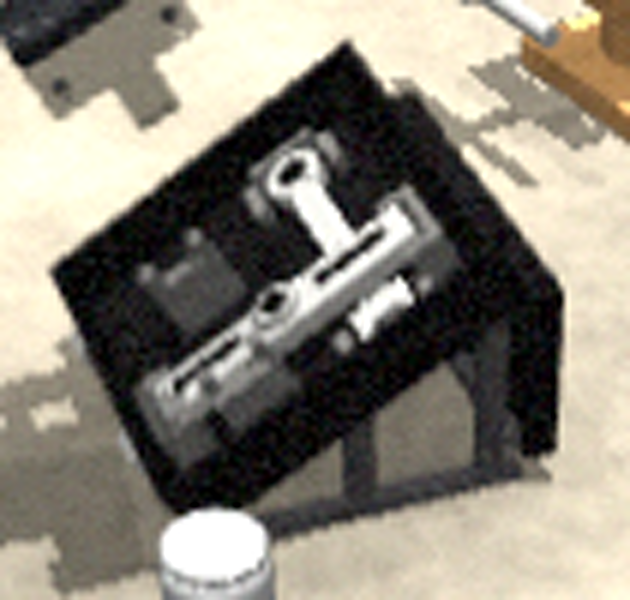

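Request:
drive_tool --deltas '[{"hand":0.2,"tx":0,"ty":0,"tz":0,"wx":1,"wy":0,"wz":0},{"hand":0.2,"tx":0,"ty":0,"tz":0,"wx":1,"wy":0,"wz":0},{"hand":0.2,"tx":0,"ty":0,"tz":0,"wx":1,"wy":0,"wz":0},{"hand":0.2,"tx":0,"ty":0,"tz":0,"wx":1,"wy":0,"wz":0},{"hand":0.2,"tx":0,"ty":0,"tz":0,"wx":1,"wy":0,"wz":0},{"hand":0.2,"tx":-0.6,"ty":0.07,"tz":0,"wx":0,"wy":0,"wz":0},{"hand":0.2,"tx":-0.6,"ty":0.07,"tz":0,"wx":0,"wy":0,"wz":0},{"hand":0.2,"tx":-0.6,"ty":0.07,"tz":0,"wx":0,"wy":0,"wz":0},{"hand":0.2,"tx":-0.6,"ty":0.07,"tz":0,"wx":0,"wy":0,"wz":0},{"hand":0.2,"tx":-0.6,"ty":0.07,"tz":0,"wx":0,"wy":0,"wz":0},{"hand":0.2,"tx":-0.6,"ty":0.07,"tz":0,"wx":0,"wy":0,"wz":0},{"hand":0.2,"tx":-0.6,"ty":0.07,"tz":0,"wx":0,"wy":0,"wz":0},{"hand":0.2,"tx":-0.6,"ty":0.07,"tz":0,"wx":0,"wy":0,"wz":0},{"hand":0.2,"tx":-0.6,"ty":0.07,"tz":0,"wx":0,"wy":0,"wz":0},{"hand":0.2,"tx":-0.6,"ty":0.07,"tz":0,"wx":0,"wy":0,"wz":0},{"hand":0.2,"tx":0,"ty":0,"tz":0,"wx":0,"wy":0,"wz":1},{"hand":0.2,"tx":0,"ty":0,"tz":0,"wx":0,"wy":0,"wz":1},{"hand":0.2,"tx":0,"ty":0,"tz":0,"wx":0,"wy":0,"wz":1},{"hand":0.2,"tx":0,"ty":0,"tz":0,"wx":0,"wy":0,"wz":1},{"hand":0.2,"tx":0,"ty":0,"tz":0,"wx":0,"wy":0,"wz":1}]'

```text
time: 24.87
tool_pos: [562.6, -49.5, 237.5]
tcp_rot: [-3.138, 0.0, 1.414]
contact_force: [0.5, -0.1, 0.5]
grip_width: 36.8
```

Request:
drive_tool --deltas '[{"hand":0.2,"tx":0,"ty":0,"tz":0,"wx":0,"wy":0,"wz":1},{"hand":0.2,"tx":0,"ty":0,"tz":0,"wx":0,"wy":0,"wz":1},{"hand":0.2,"tx":0,"ty":0,"tz":0,"wx":0,"wy":0,"wz":1},{"hand":0.2,"tx":0,"ty":0,"tz":0,"wx":0,"wy":0,"wz":1},{"hand":0.2,"tx":0,"ty":0,"tz":0,"wx":0,"wy":0,"wz":1},{"hand":0.2,"tx":0,"ty":0,"tz":0,"wx":0,"wy":0,"wz":1},{"hand":0.2,"tx":0,"ty":0,"tz":0,"wx":0,"wy":0,"wz":1},{"hand":0.2,"tx":0,"ty":0,"tz":0,"wx":0,"wy":0,"wz":1},{"hand":0.2,"tx":0,"ty":0,"tz":0,"wx":0,"wy":0,"wz":1},{"hand":0.2,"tx":0,"ty":0,"tz":0,"wx":0,"wy":0,"wz":1},{"hand":0.2,"tx":0,"ty":0,"tz":0,"wx":0,"wy":0,"wz":1},{"hand":0.2,"tx":0,"ty":0,"tz":0,"wx":0,"wy":0,"wz":1},{"hand":0.2,"tx":0,"ty":0,"tz":0,"wx":0,"wy":0,"wz":1},{"hand":0.2,"tx":0,"ty":0,"tz":0,"wx":0,"wy":0,"wz":1},{"hand":0.2,"tx":0,"ty":0,"tz":0,"wx":0,"wy":0,"wz":1},{"hand":0.2,"tx":0,"ty":0,"tz":0,"wx":0,"wy":0,"wz":1},{"hand":0.2,"tx":0,"ty":0,"tz":0,"wx":0,"wy":0,"wz":1},{"hand":0.2,"tx":0,"ty":0,"tz":0,"wx":0,"wy":0,"wz":1},{"hand":0.2,"tx":0,"ty":0,"tz":0,"wx":0,"wy":0,"wz":1},{"hand":0.2,"tx":0,"ty":0,"tz":0,"wx":0,"wy":0,"wz":1}]'

```text
time: 26.53
tool_pos: [562.6, -49.3, 237.6]
tcp_rot: [3.141, 0.003, -0.331]
contact_force: [0.5, 0.5, -0.3]
grip_width: 36.6
```

```bash
python3 -c "
from yk import *
pl([564.5,-50.8,100],down(-110.1))
look('20',(40,165,180,285),(185,65,290,165),5,6,1.8)
Rt,t=tframe(539.6,238.5,.2829)
W=np.array([[-4+a,-42+b,31] for a,b in ((-80,-14),(-80,14),(80,14),(80,-14))]+[[-4,-42,37]])@Rt.T+t
for n,nm,c,s in(('top','top20',(40,165),5),('side','side20',(185,65),6)):
  b=cv2.imread(f'pics/{nm}.png')
  for u in proj(n,W): cv2.circle(b,tuple(int(v) for v in (u+.5-c)*s-.5),2,(0,0,255),-1)
  cv2.imwrite(f'pics/{nm}d.png',b)
"
```

```text
t 26.53 pos [562.6 -49.3 237.6] rpy [179.9   0.2 -19. ] F [ 0.5  0.5 -0.3] w 36.6 q [-0.22  0.42  1.41 -0.    1.31  0.11]
 rot units(5deg), tool axes: [ 0.038  0.021 18.227]
 shift units(40mm): now axes [0.068 0.016 3.439]  target axes [ 0.018 -0.058  3.439]
```

View pics/top20d.png

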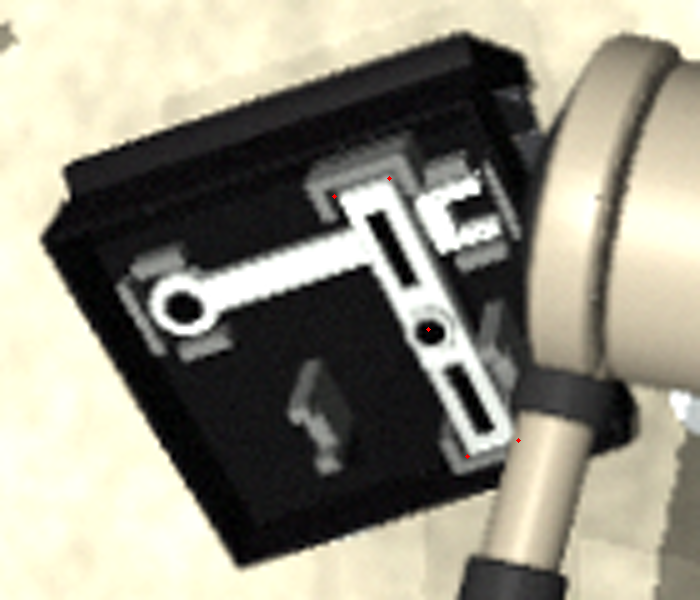

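View pics/side20d.png

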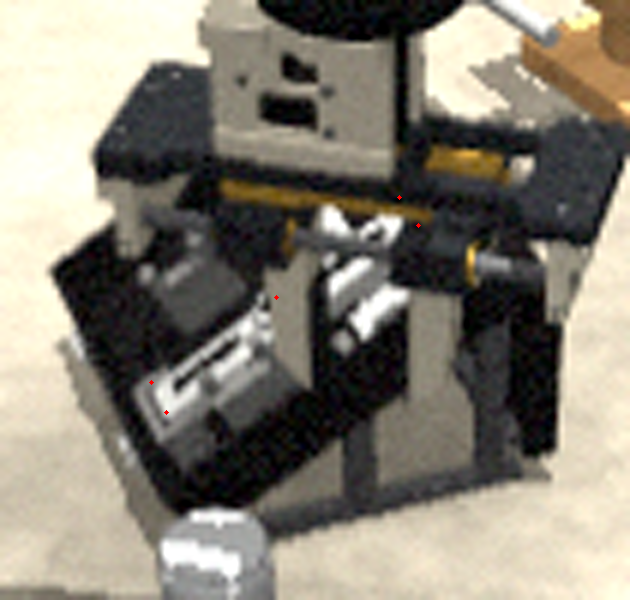

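Request:
drive_tool --deltas '[{"hand":0.2,"tx":0,"ty":0,"tz":0.1,"wx":0,"wy":0,"wz":0.96},{"hand":0.2,"tx":0,"ty":0,"tz":0.1,"wx":0,"wy":0,"wz":0.96},{"hand":0.2,"tx":0,"ty":0,"tz":0.1,"wx":0,"wy":0,"wz":0.96},{"hand":0.2,"tx":0,"ty":0,"tz":0.1,"wx":0,"wy":0,"wz":0.96},{"hand":0.2,"tx":0,"ty":0,"tz":0.1,"wx":0,"wy":0,"wz":0.96},{"hand":0.2,"tx":0,"ty":0,"tz":0.1,"wx":0,"wy":0,"wz":0.96},{"hand":0.2,"tx":0,"ty":0,"tz":0.1,"wx":0,"wy":0,"wz":0.96},{"hand":0.2,"tx":0,"ty":0,"tz":0.1,"wx":0,"wy":0,"wz":0.96},{"hand":0.2,"tx":0,"ty":0,"tz":0.1,"wx":0,"wy":0,"wz":0.96},{"hand":0.2,"tx":0,"ty":0,"tz":0.1,"wx":0,"wy":0,"wz":0.96},{"hand":0.2,"tx":0,"ty":0,"tz":0.1,"wx":0,"wy":0,"wz":0.96},{"hand":0.2,"tx":0,"ty":0,"tz":0.1,"wx":0,"wy":0,"wz":0.96},{"hand":0.2,"tx":0,"ty":0,"tz":0.1,"wx":0,"wy":0,"wz":0.96},{"hand":0.2,"tx":0,"ty":0,"tz":0.1,"wx":0,"wy":0,"wz":0.96},{"hand":0.2,"tx":0,"ty":0,"tz":0.1,"wx":0,"wy":0,"wz":0.96},{"hand":0.2,"tx":0,"ty":0,"tz":0.1,"wx":0,"wy":0,"wz":0.96},{"hand":0.2,"tx":0,"ty":0,"tz":0.1,"wx":0,"wy":0,"wz":0.96},{"hand":0.2,"tx":0,"ty":0,"tz":0.1,"wx":0,"wy":0,"wz":0.96},{"hand":0.2,"tx":0,"ty":0,"tz":0.1,"wx":0,"wy":0,"wz":0.96},{"hand":0.2,"tx":0,"ty":0,"tz":0,"wx":0,"wy":0,"wz":0}]'

```text
time: 28.3
tool_pos: [562.0, -49.3, 161.9]
tcp_rot: [3.138, -0.001, -1.919]
contact_force: [-0.6, -0.3, -0.5]
grip_width: 36.9
```

```bash
python3 -c "
from yk import *
pl([564.5,-50.8,16],down(-110.1))
"
```

```text
t 28.3 pos [562.  -49.3 161.9] rpy [ 1.798e+02 -1.000e-01 -1.099e+02] F [-0.6 -0.3 -0.5] w 36.9 q [-0.22  0.49  1.53 -0.    1.13  1.7 ]
 rot units(5deg), tool axes: [ 0.037 -0.012  0.034]
 shift units(40mm): now axes [ 0.01  -0.084  3.647]  target axes [ 0.013 -0.072  3.647]
```

Request:
drive_tool --deltas '[{"hand":0.2,"tx":0.01,"ty":-0.07,"tz":0.6,"wx":0,"wy":0,"wz":0},{"hand":0.2,"tx":0,"ty":0,"tz":0.7,"wx":0,"wy":0,"wz":0},{"hand":0.2,"tx":0,"ty":0,"tz":0.7,"wx":0,"wy":0,"wz":0},{"hand":0.2,"tx":0,"ty":0,"tz":0.7,"wx":0,"wy":0,"wz":0},{"hand":0.2,"tx":0,"ty":0,"tz":0.6,"wx":0,"wy":0,"wz":0},{"hand":0.2,"tx":0,"ty":0,"tz":0.3,"wx":0,"wy":0,"wz":0},{"hand":0.2,"tx":0,"ty":0,"tz":0,"wx":0,"wy":0,"wz":0},{"hand":0.2,"tx":0,"ty":0,"tz":0,"wx":0,"wy":0,"wz":0}]'

```text
time: 28.97
tool_pos: [564.8, -50.7, 19.2]
tcp_rot: [3.14, -0.001, -1.915]
contact_force: [-0.1, -0.2, -0.3]
grip_width: 36.5
```

```bash
python3 -c "
from yk import *
pl([564.5,-50.8,16.5],down(-110.1))
look('21',(180,160,280,260),(190,150,300,250),6,6,1.2)
"
```

```text
t 28.97 pos [564.8 -50.7  19.2] rpy [ 179.9   -0.  -109.7] F [-0.1 -0.2 -0.3] w 36.5 q [-0.22  0.68  1.65 -0.    0.82  1.69]
 rot units(5deg), tool axes: [ 0.02  -0.009  0.071]
 shift units(40mm): now axes [0.004 0.007 0.068]  target axes [0.004 0.007 0.068]
```

View pics/side21.png

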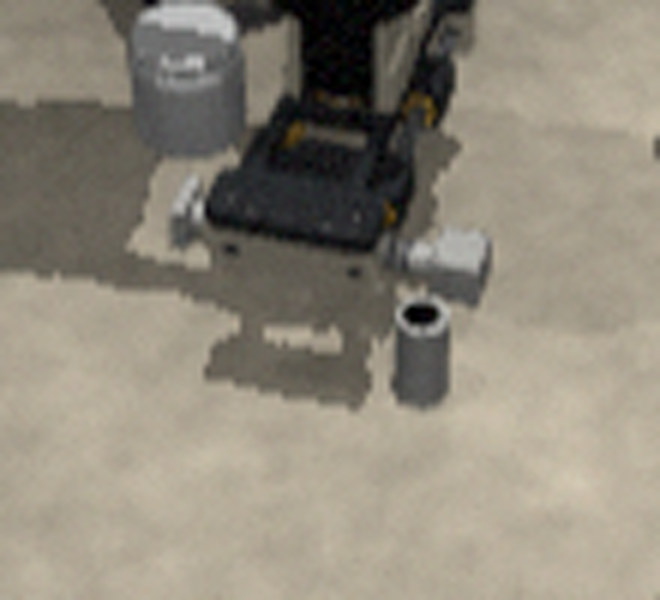

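View pics/top21.png

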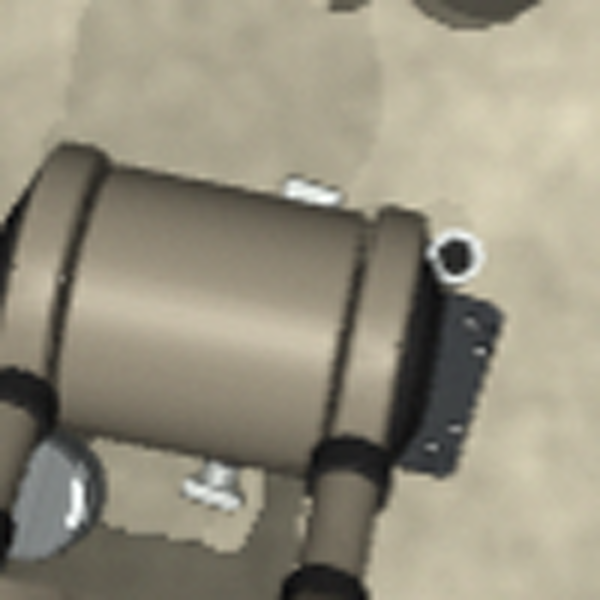

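Request:
drive_tool --deltas '[{"hand":0.2,"tx":0,"ty":0,"tz":0.07,"wx":0,"wy":0,"wz":0.07},{"hand":0.2,"tx":0,"ty":0,"tz":0,"wx":0,"wy":0,"wz":0},{"hand":1,"tx":0,"ty":0,"tz":0,"wx":0,"wy":0,"wz":0},{"hand":1,"tx":0,"ty":0,"tz":0,"wx":0,"wy":0,"wz":0},{"hand":1,"tx":0,"ty":0,"tz":0,"wx":0,"wy":0,"wz":0},{"hand":1,"tx":0,"ty":0,"tz":0,"wx":0,"wy":0,"wz":0},{"hand":1,"tx":0,"ty":0,"tz":0,"wx":0,"wy":0,"wz":0},{"hand":1,"tx":0,"ty":0,"tz":0,"wx":0,"wy":0,"wz":0},{"hand":1,"tx":0,"ty":0,"tz":-0.3,"wx":0,"wy":0,"wz":0},{"hand":1,"tx":0,"ty":0,"tz":-0.8,"wx":0,"wy":0,"wz":0},{"hand":1,"tx":0,"ty":0,"tz":-0.8,"wx":0,"wy":0,"wz":0},{"hand":1,"tx":0,"ty":0,"tz":-0.8,"wx":0,"wy":0,"wz":0},{"hand":1,"tx":0,"ty":0,"tz":-0.8,"wx":0,"wy":0,"wz":0},{"hand":1,"tx":0,"ty":0,"tz":-0.8,"wx":0,"wy":0,"wz":0},{"hand":1,"tx":0,"ty":0,"tz":-0.8,"wx":0,"wy":0,"wz":0},{"hand":1,"tx":0,"ty":0,"tz":0,"wx":0,"wy":0,"wz":0},{"hand":1,"tx":0,"ty":0,"tz":0,"wx":0,"wy":0,"wz":0}]'

```text
time: 30.48
tool_pos: [565.6, -50.8, 222.5]
tcp_rot: [-3.138, -0.0, -1.924]
contact_force: [-1.0, 1.0, -4.7]
grip_width: 15.1
```

```bash
python3 -c "
from yk import *
pl(tp([-38,0,150]),down(16.2))
look('22',(120,100,320,300),(150,60,350,260),3,3,1.2)
pl(tp([-38,0,150]),down(16.2))
"
```

```text
t 30.48 pos [565.6 -50.8 222.5] rpy [-179.8   -0.  -110.3] F [-1.   1.  -4.7] w 15.1 q [-0.22  0.43  1.44 -0.    1.27  1.7 ]
 rot units(5deg), tool axes: [-1.8000e-02 -4.2000e-02 -2.5293e+01]
 shift units(40mm): now axes [-4.912  5.349  0.896]  target axes [-1.38  -7.128  0.914]
t 30.58 pos [564.1 -50.5 219.5] rpy [ 1.798e+02 -1.000e-01 -1.103e+02] F [ 1.1  0.7 -3.9] w 15.1 q [-0.22  0.44  1.44 -0.    1.27  1.7 ]
 rot units(5deg), tool axes: [  0.033   0.033 -25.293]
 shift units(40mm): now axes [-4.918  5.304  0.852]  target axes [-1.346 -7.109  0.84 ]
```

View pics/side22.png

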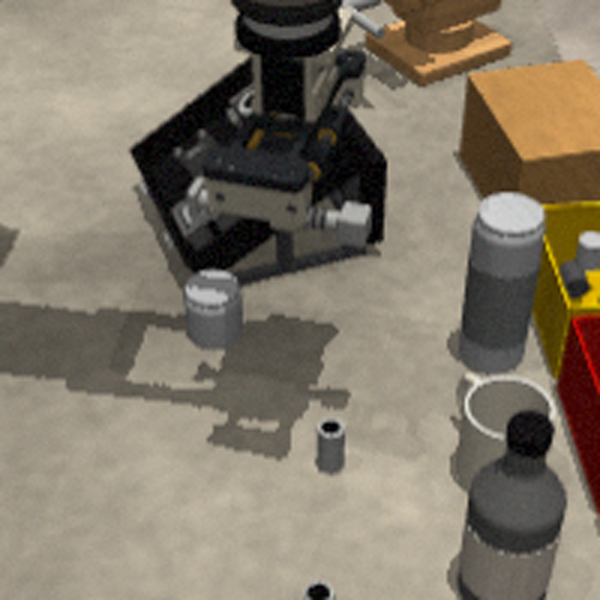

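Request:
drive_tool --deltas '[{"hand":1,"tx":0,"ty":0,"tz":0,"wx":0,"wy":0,"wz":-0.973},{"hand":1,"tx":0,"ty":0,"tz":0,"wx":0,"wy":0,"wz":-0.973},{"hand":1,"tx":0,"ty":0,"tz":0,"wx":0,"wy":0,"wz":-0.973},{"hand":1,"tx":0,"ty":0,"tz":0,"wx":0,"wy":0,"wz":-0.973},{"hand":1,"tx":0,"ty":0,"tz":0,"wx":0,"wy":0,"wz":-0.973},{"hand":1,"tx":0,"ty":0,"tz":0,"wx":0,"wy":0,"wz":-0.973},{"hand":1,"tx":0,"ty":0,"tz":0,"wx":0,"wy":0,"wz":-0.973},{"hand":1,"tx":0,"ty":0,"tz":0,"wx":0,"wy":0,"wz":-0.973},{"hand":1,"tx":0,"ty":0,"tz":0,"wx":0,"wy":0,"wz":-0.973},{"hand":1,"tx":0,"ty":0,"tz":0,"wx":0,"wy":0,"wz":-0.973},{"hand":1,"tx":0,"ty":0,"tz":0,"wx":0,"wy":0,"wz":-0.973},{"hand":1,"tx":0,"ty":0,"tz":0,"wx":0,"wy":0,"wz":-0.973},{"hand":1,"tx":0,"ty":0,"tz":0,"wx":0,"wy":0,"wz":-0.973},{"hand":1,"tx":0,"ty":0,"tz":0,"wx":0,"wy":0,"wz":-0.973},{"hand":1,"tx":0,"ty":0,"tz":0,"wx":0,"wy":0,"wz":-0.973},{"hand":1,"tx":0,"ty":0,"tz":0,"wx":0,"wy":0,"wz":-0.973},{"hand":1,"tx":0,"ty":0,"tz":0,"wx":0,"wy":0,"wz":-0.973},{"hand":1,"tx":0,"ty":0,"tz":0,"wx":0,"wy":0,"wz":-0.973},{"hand":1,"tx":0,"ty":0,"tz":0,"wx":0,"wy":0,"wz":-0.973},{"hand":1,"tx":0,"ty":0,"tz":0,"wx":0,"wy":0,"wz":-0.973}]'

```text
time: 32.25
tool_pos: [564.0, -50.5, 218.6]
tcp_rot: [3.141, 0.005, -0.222]
contact_force: [0.4, 0.7, -3.2]
grip_width: 15.0
```

Request:
drive_tool --deltas '[{"hand":1,"tx":0,"ty":0,"tz":0,"wx":0,"wy":0,"wz":-0.973},{"hand":1,"tx":0,"ty":0,"tz":0,"wx":0,"wy":0,"wz":-0.973},{"hand":1,"tx":0,"ty":0,"tz":0,"wx":0,"wy":0,"wz":-0.973},{"hand":1,"tx":0,"ty":0,"tz":0,"wx":0,"wy":0,"wz":-0.973},{"hand":1,"tx":0,"ty":0,"tz":0,"wx":0,"wy":0,"wz":-0.973},{"hand":1,"tx":0,"ty":0,"tz":0,"wx":0,"wy":0,"wz":-0.973},{"hand":1,"tx":-0.12,"ty":-0.65,"tz":0,"wx":0,"wy":0,"wz":0},{"hand":1,"tx":-0.12,"ty":-0.65,"tz":0,"wx":0,"wy":0,"wz":0},{"hand":1,"tx":-0.12,"ty":-0.65,"tz":0,"wx":0,"wy":0,"wz":0},{"hand":1,"tx":-0.12,"ty":-0.65,"tz":0,"wx":0,"wy":0,"wz":0},{"hand":1,"tx":-0.12,"ty":-0.65,"tz":0,"wx":0,"wy":0,"wz":0},{"hand":1,"tx":-0.12,"ty":-0.65,"tz":0,"wx":0,"wy":0,"wz":0},{"hand":1,"tx":-0.12,"ty":-0.65,"tz":0,"wx":0,"wy":0,"wz":0},{"hand":1,"tx":-0.12,"ty":-0.65,"tz":0,"wx":0,"wy":0,"wz":0},{"hand":1,"tx":-0.12,"ty":-0.65,"tz":0,"wx":0,"wy":0,"wz":0},{"hand":1,"tx":-0.12,"ty":-0.65,"tz":0,"wx":0,"wy":0,"wz":0},{"hand":1,"tx":-0.12,"ty":-0.65,"tz":0,"wx":0,"wy":0,"wz":0},{"hand":1,"tx":0,"ty":0,"tz":0,"wx":0,"wy":1,"wz":0},{"hand":1,"tx":0,"ty":0,"tz":0,"wx":0,"wy":1,"wz":0},{"hand":1,"tx":0,"ty":0,"tz":0,"wx":0,"wy":1,"wz":0}]'

```text
time: 33.92
tool_pos: [433.3, 209.4, 219.0]
tcp_rot: [3.141, -0.261, 0.285]
contact_force: [0.2, 0.4, -4.3]
grip_width: 15.1
```

Request:
drive_tool --deltas '[{"hand":1,"tx":0,"ty":0,"tz":0,"wx":0,"wy":1,"wz":0},{"hand":1,"tx":0,"ty":0,"tz":0,"wx":0,"wy":1,"wz":0},{"hand":1,"tx":0,"ty":0,"tz":0,"wx":0,"wy":0.8,"wz":0},{"hand":1,"tx":0,"ty":0,"tz":0,"wx":0,"wy":0,"wz":0},{"hand":1,"tx":0,"ty":0,"tz":0,"wx":0,"wy":0,"wz":0}]'

```text
time: 34.33
tool_pos: [432.9, 208.7, 219.2]
tcp_rot: [3.141, -0.5, 0.284]
contact_force: [0.5, 0.4, -3.6]
grip_width: 14.7
```

```bash
python3 -c "
from yk import *
pl(tp([-38,0,84]),inner(0))
look('23',(50,160,190,280),(160,40,280,140),5,5,1.5)
pl(tp([-38,0,84]),inner(0))
"
```

```text
t 34.33 pos [432.9 208.7 219.2] rpy [180.  -28.6  16.2] F [ 0.5  0.4 -3.6] w 14.7 q [ 0.29  0.06  2.07 -0.01  0.51  0.02]
 rot units(5deg), tool axes: [0.004 0.27  0.007]
 shift units(40mm): now axes [-0.364  0.027  2.379]  target axes [-0.42   0.028  2.369]
t 34.43 pos [434.9 209.2 220.7] rpy [180.  -28.8  16.2] F [ 0.7  0.8 -3.1] w 15.2 q [ 0.29  0.07  2.07 -0.01  0.51  0.02]
 rot units(5deg), tool axes: [0.005 0.23  0.005]
 shift units(40mm): now axes [-0.435  0.025  2.385]  target axes [-0.483  0.026  2.375]
```

View pics/top23.png

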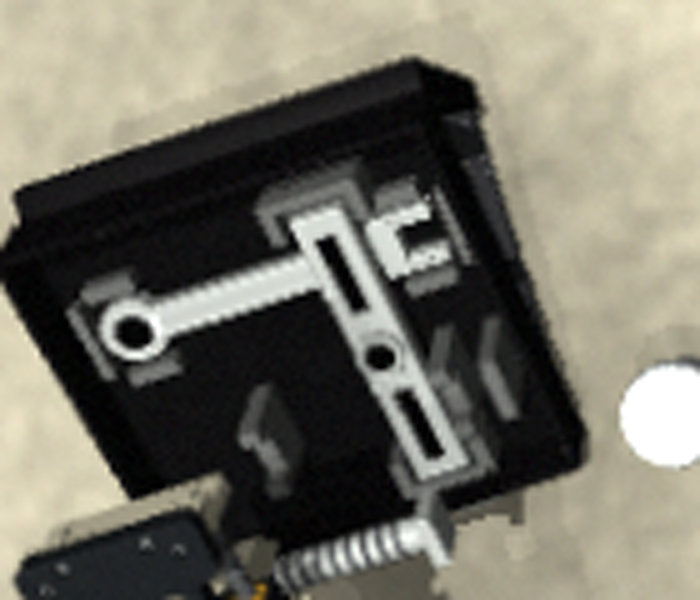

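View pics/side23.png

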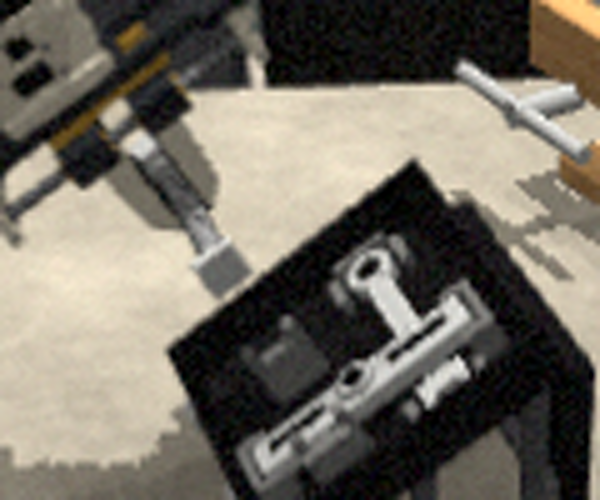

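```bash
cat > kin.py <<'E'
import numpy as np
from scipy.optimize import brentq,fsolve
D=[((202.2,484.1,240.1),.342,1.524,1.275),((487.2,-218.1,160.1),.44,1.62,1.09),((485.1,-212.4,15.9),.64,1.76,.75),((485,-214.3,222),.37,1.54,1.24),((504,228.5,219.5),.19,1.93,.5),((545.9,240.6,148.5),.37,1.91,.335),((560.2,245,111.9),.46,1.85,.38),((497,223.9,247.9),.37,1.46,1.31),((562.6,-49.3,237.6),.42,1.41,1.31),((562,-49.3,161.9),.49,1.53,1.13),((564.8,-50.7,19.2),.68,1.65,.82),((434,209,220),.065,2.07,.51)]
A=[];b=[]
for p,a,c,e in D:
    s=[a,a+c,a+c+e];r=np.sqrt(p[0]**2+p[1]**2-76**2)
    A.append([np.sin(s[0]),np.sin(s[1]),np.cos(s[1]),np.sin(s[2]),1,0]);b.append(r)
    A.append([np.cos(s[0]),np.cos(s[1]),-np.sin(s[1]),np.cos(s[2]),0,1]);b.append(p[2])
A=np.array(A);b=np.array(b);x,res,rk,sv=np.linalg.lstsq(A,b,rcond=1e-3)
if __name__=='__main__': print(x.round(1),rk,sv.round(2),(A@x-b).round(1))
def ik(pos,lean,g=(.3,1.9)):
    th=np.pi-np.radians(lean);r=np.sqrt(pos[0]**2+pos[1]**2-76**2)
    def f(q):
        a,s=q[0],q[0]+q[1]
        return [x[0]*np.sin(a)+x[1]*np.sin(s)+x[2]*np.cos(s)+x[3]*np.sin(th)+x[4]-r,x[0]*np.cos(a)+x[1]*np.cos(s)-x[2]*np.sin(s)+x[3]*np.cos(th)+x[5]-pos[2]]
    q=fsolve(f,g);return q,th-q.sum()
E
python3 kin.py; python3 -c "
from kin import ik
from plan import *
for z in (179,100,70,44):
  print(z,tp([-38,0,z]).round(0),[ (l,ik(tp([-38,0,z]),l)[1].round(3)) for l in (30,28,26,24,22,20,15)])
print(ik(tp([37,0,46]),30))
"
```

```text
[496.8 373.8  39.3 295.8   7.2 215.4] 6 [6.72 5.05 0.89 0.49 0.4  0.25] [ 1.1  1.1 -0.5 -1.4  0.9 -0.1 -0.9 -0.7 -1.3 -1.4  1.9  1.  -0.   1.6
 -1.2  1.   1.9  1.8 -0.8 -1.7 -0.7  0.8 -0.4 -2.1]
179 [419. 204. 211.] [(30, np.float64(0.443)), (28, np.float64(0.496)), (26, np.float64(0.548)), (24, np.float64(0.599)), (22, np.float64(0.649)), (20, np.float64(0.698)), (15, np.float64(0.817))]
100 [457. 215. 143.] [(30, np.float64(0.23)), (28, np.float64(0.289)), (26, np.float64(0.346)), (24, np.float64(0.403)), (22, np.float64(0.458)), (20, np.float64(0.512)), (15, np.float64(0.643))]
70 [471. 219. 117.] [(30, np.float64(0.159)), (28, np.float64(0.219)), (26, np.float64(0.278)), (24, np.float64(0.336)), (22, np.float64(0.393)), (20, np.float64(0.449)), (15, np.float64(0.584))]
44 [484. 222.  94.] [(30, np.float64(0.102)), (28, np.float64(0.163)), (26, np.float64(0.224)), (24, np.float64(0.283)), (22, np.float64(0.341)), (20, np.float64(0.398)), (15, np.float64(0.537))]
(array([0.39351576, 1.93179854]), np.float64(0.29267958097995583))
```

Request:
drive_tool --deltas '[{"hand":1,"tx":0,"ty":0,"tz":0,"wx":0,"wy":-0.78,"wz":0},{"hand":1,"tx":0,"ty":0,"tz":0,"wx":0,"wy":-0.78,"wz":0},{"hand":1,"tx":0,"ty":0,"tz":0,"wx":0,"wy":0,"wz":0}]'

```text
time: 34.68
tool_pos: [437.4, 209.7, 222.3]
tcp_rot: [3.141, -0.37, 0.283]
contact_force: [1.8, 0.5, -2.0]
grip_width: 14.9
```

```bash
cat > sc.py <<'E'
from yk import *
def ex(lean): return inner(0)*Rot.from_euler('y',-(30-lean),degrees=True)
E
python3 -c "
from sc import *
print(np.degrees(ex(21).as_euler('xyz')))
pl(tp([-38,0,90]),ex(21))
"
```

```text
[180.         -21.          16.20897602]
t 34.68 pos [437.4 209.7 222.3] rpy [180.  -21.2  16.2] F [ 1.8  0.5 -2. ] w 14.9 q [ 0.29  0.11  1.95 -0.01  0.71  0.01]
 rot units(5deg), tool axes: [ 0.007 -0.038  0.   ]
 shift units(40mm): now axes [-0.209  0.021  2.287]  target axes [-0.201  0.022  2.288]
```

Request:
drive_tool --deltas '[{"hand":1,"tx":-0.07,"ty":0.02,"tz":0.4,"wx":0,"wy":0,"wz":0},{"hand":1,"tx":-0.07,"ty":0,"tz":0.5,"wx":0,"wy":0,"wz":0},{"hand":1,"tx":-0.07,"ty":0,"tz":0.5,"wx":0,"wy":0,"wz":0},{"hand":1,"tx":0,"ty":0,"tz":0.5,"wx":0,"wy":0,"wz":0},{"hand":1,"tx":0,"ty":0,"tz":0.3,"wx":0,"wy":0,"wz":0},{"hand":1,"tx":0,"ty":0,"tz":0,"wx":0,"wy":0,"wz":0},{"hand":1,"tx":0,"ty":0,"tz":0,"wx":0,"wy":0,"wz":0}]'

```text
time: 35.27
tool_pos: [457.7, 215.0, 135.4]
tcp_rot: [3.141, -0.369, 0.283]
contact_force: [0.2, -0.5, -3.6]
grip_width: 15.0
```

```bash
cat >> sc.py <<'E'
def scdraw(tag,tz,tx=-38,c1=(70,205,160,265),c2=(185,65,260,135)):
  # where the screw would be seen if its axis were exactly above its nest at axis height tz (camera tray frame)
  Rt,t=tframe(539.6,238.5,.2829)
  pts=[[tx,-84,tz],[tx,-76,tz],[tx,42,tz],[tx,66,tz]]+[[tx+8,-76,tz],[tx+8,42,tz],[tx-8,-76,tz],[tx-8,42,tz]]
  for n,c,s in(('top',c1,8),('side',c2,9)):
    im=cv2.imread(f'pics/{n}{tag}_raw.png')
    b=cv2.resize(np.clip(im*1.5,0,255).astype(np.uint8)[c[1]:c[3],c[0]:c[2]],None,fx=s,fy=s,interpolation=cv2.INTER_CUBIC)
    u=((proj(n,np.array(pts)@Rt.T+t)+.5-[c[0],c[1]])*s-.5).astype(int)
    for i in range(4): cv2.circle(b,tuple(int(v) for v in u[i]),3,(0,0,255),-1)
    for i in(4,6): cv2.line(b,tuple(int(v) for v in u[i]),tuple(int(v) for v in u[i+1]),(0,255,0),1)
    cv2.imwrite(f'pics/{n}{tag}d.png',b)
E
python3 -c "
from sc import *
pl(tp([-38,0,44]),ex(21))
look('24');pl(tp([-38,0,44]),ex(21))
Rt,t=tframe(*TRAY);o=get_obs();print('tcp in tray',(Rt.T@(o['tool_pos']-t)).round(1))
scdraw('24',(Rt.T@(o['tool_pos']-t))[2]-3)
"
```

```text
t 35.27 pos [457.7 215.  135.4] rpy [180.  -21.1  16.2] F [ 0.2 -0.5 -3.6] w 15.0 q [ 0.29  0.28  2.03 -0.01  0.46  0.01]
 rot units(5deg), tool axes: [ 0.006 -0.024  0.004]
 shift units(40mm): now axes [0.264 0.005 1.208]  target axes [0.266 0.005 1.207]
t 35.37 pos [458.2 215.1 136.7] rpy [180.  -21.3  16.2] F [ 0.2  0.4 -2.2] w 15.0 q [ 0.29  0.28  2.03 -0.01  0.46  0.01]
 rot units(5deg), tool axes: [ 0.005 -0.054  0.006]
 shift units(40mm): now axes [0.238 0.006 1.236]  target axes [0.244 0.007 1.235]
tcp in tray [-39.9   0.3  94.3]
```

View pics/top24d.png

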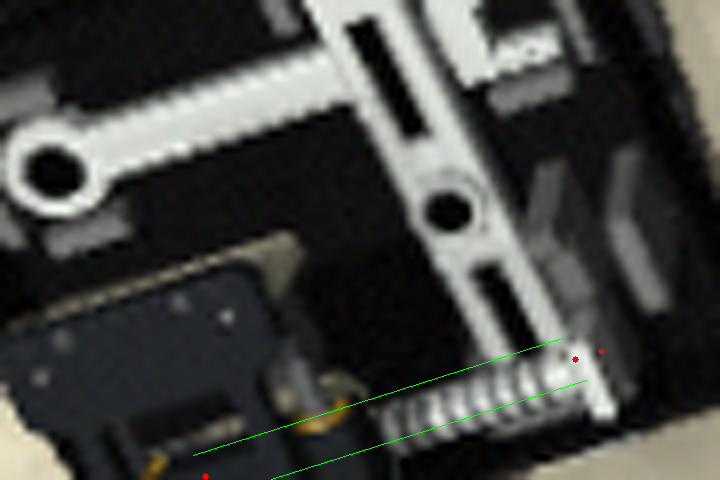

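View pics/side24d.png

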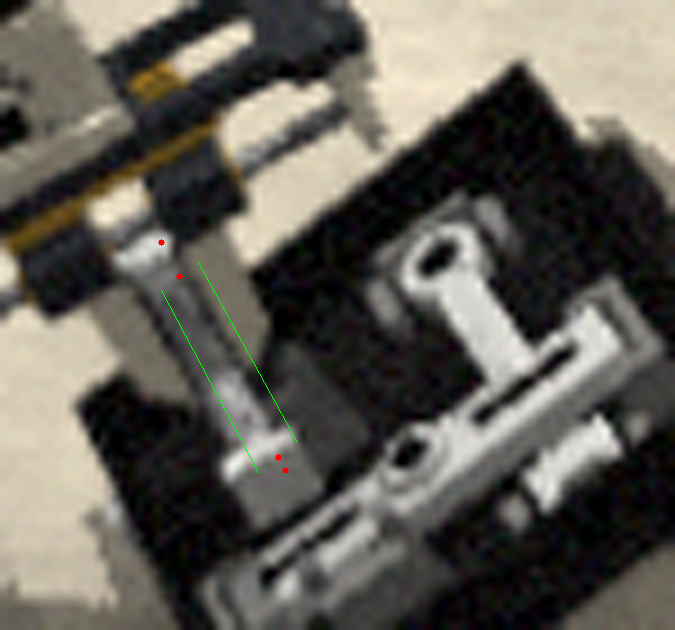

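```bash
sed -i 's/^TRAY=.*/TRAY=(539.6,238.5,.2829)/' plan.py; python3 -c "
from sc import *
pl(tp([-37.5,0,68]),ex(21));pl(tp([-37.5,0,44]),ex(21))"
```

```text
t 35.37 pos [458.2 215.1 136.7] rpy [180.  -21.3  16.2] F [ 0.2  0.4 -2.2] w 15.0 q [ 0.29  0.28  2.03 -0.01  0.46  0.01]
 rot units(5deg), tool axes: [ 0.005 -0.054  0.006]
 shift units(40mm): now axes [0.229 0.008 0.668]  target axes [0.232 0.008 0.667]
t 35.37 pos [458.2 215.1 136.7] rpy [180.  -21.3  16.2] F [ 0.2  0.4 -2.2] w 15.0 q [ 0.29  0.28  2.03 -0.01  0.46  0.01]
 rot units(5deg), tool axes: [ 0.005 -0.054  0.006]
 shift units(40mm): now axes [0.32  0.007 1.261]  target axes [0.326 0.008 1.26 ]
```

Request:
drive_tool --deltas '[{"hand":1,"tx":0.06,"ty":0.01,"tz":0.1,"wx":0,"wy":0,"wz":0},{"hand":1,"tx":0.07,"ty":0,"tz":0.2,"wx":0,"wy":0,"wz":0},{"hand":1,"tx":0.07,"ty":0,"tz":0.2,"wx":0,"wy":0,"wz":0},{"hand":1,"tx":0.03,"ty":0,"tz":0.15,"wx":0,"wy":0,"wz":0},{"hand":1,"tx":0,"ty":0,"tz":0,"wx":0,"wy":0,"wz":0},{"hand":1,"tx":0,"ty":0,"tz":0,"wx":0,"wy":0,"wz":0}]'

```text
time: 35.87
tool_pos: [475.0, 219.6, 114.4]
tcp_rot: [3.141, -0.368, 0.283]
contact_force: [-0.9, 0.6, -2.5]
grip_width: 14.9
```

```bash
python3 -c "
from sc import *
look('25');pl(tp([-37.5,0,44]),ex(21))
Rt,t=tframe(*TRAY);o=get_obs();print('tcp in tray',(Rt.T@(o['tool_pos']-t)).round(1))
scdraw('25',(Rt.T@(o['tool_pos']-t))[2]-3)
"
```

```text
t 35.97 pos [475.  219.6 115. ] rpy [180.  -21.2  16.2] F [ 0.5  0.3 -3.9] w 14.9 q [ 0.29  0.35  2.01 -0.01  0.42  0.01]
 rot units(5deg), tool axes: [ 0.005 -0.033  0.006]
 shift units(40mm): now axes [ 0.112 -0.002  0.596]  target axes [ 0.114 -0.002  0.596]
tcp in tray [-38.3  -0.1  68.2]
```

View pics/top25d.png

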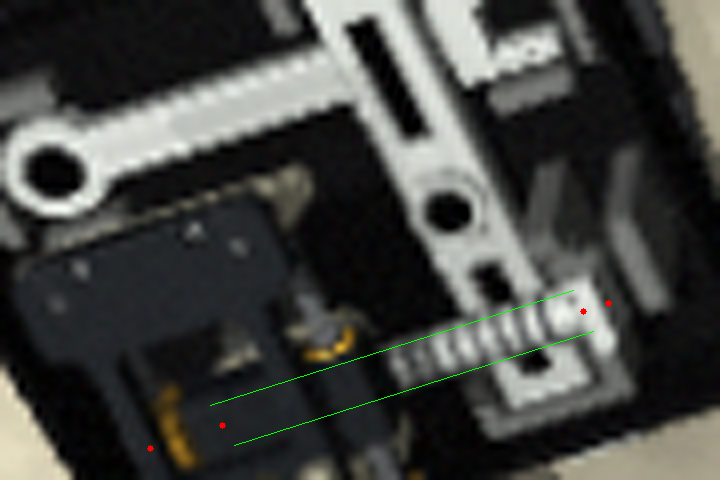

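View pics/side25d.png

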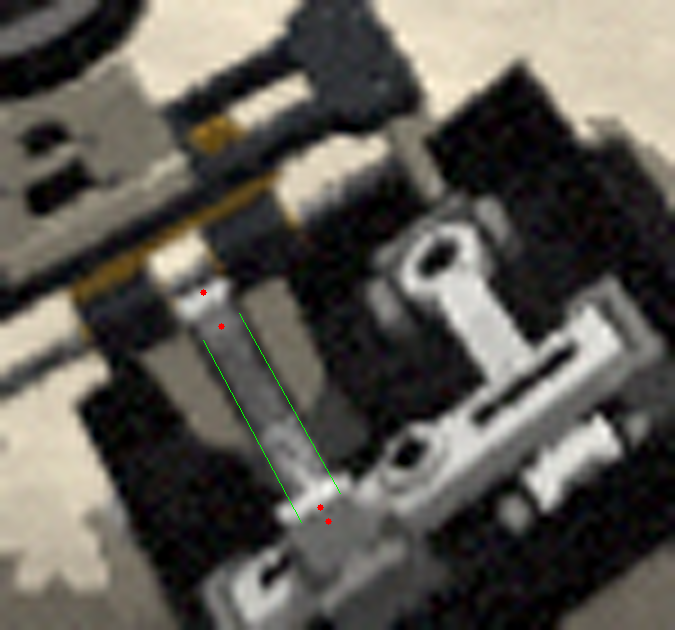

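Request:
drive_tool --deltas '[{"hand":1,"tx":0.03,"ty":0,"tz":0.15,"wx":-0.3,"wy":0,"wz":0},{"hand":1,"tx":0.03,"ty":0,"tz":0.15,"wx":0,"wy":0,"wz":0},{"hand":1,"tx":0.02,"ty":0,"tz":0.12,"wx":0,"wy":0,"wz":0},{"hand":1,"tx":0,"ty":0,"tz":0,"wx":0,"wy":0,"wz":0},{"hand":1,"tx":0,"ty":0,"tz":0,"wx":0,"wy":0,"wz":0}]'

```text
time: 36.38
tool_pos: [483.8, 221.8, 100.2]
tcp_rot: [3.115, -0.369, 0.283]
contact_force: [-0.2, -0.3, -3.2]
grip_width: 14.9
```

```bash
python3 -c "
from sc import *
look('26');pl(tp([-37.5,0,44]),ex(21))
Rt,t=tframe(*TRAY);o=get_obs();print('tcp in tray',(Rt.T@(o['tool_pos']-t)).round(1))
scdraw('26',(Rt.T@(o['tool_pos']-t))[2]-3)
"
```

```text
t 36.48 pos [483.9 221.8 100.6] rpy [178.5 -21.2  16.2] F [ 0.2  0.3 -3.8] w 15.0 q [ 0.31  0.39  2.   -0.09  0.39  0.11]
 rot units(5deg), tool axes: [ 0.303 -0.037  0.002]
 shift units(40mm): now axes [ 0.029 -0.017  0.179]  target axes [ 0.029 -0.013  0.179]
tcp in tray [-37.5  -0.5  51.3]
```

View pics/top26d.png

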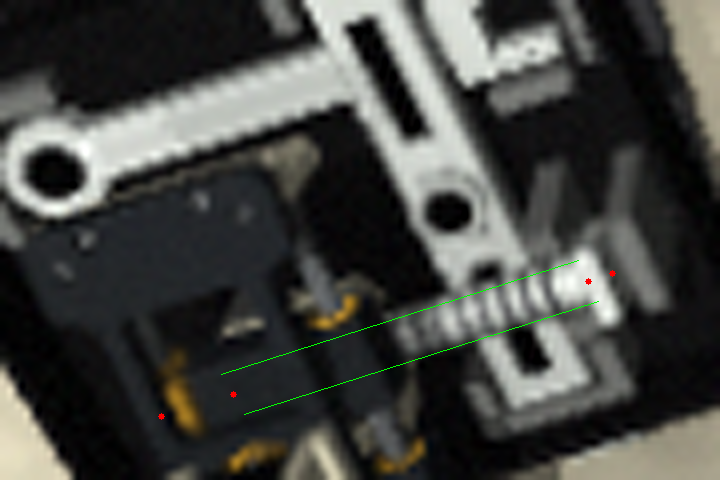

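View pics/side26d.png

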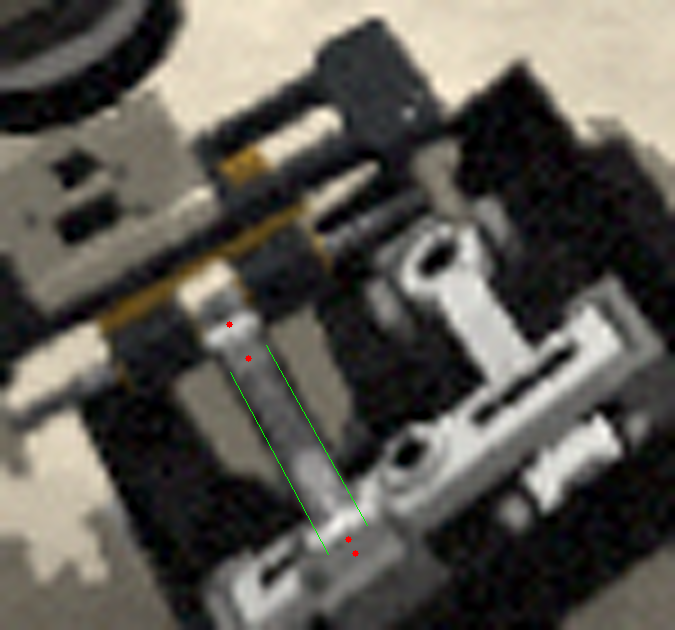

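Request:
drive_tool --deltas '[{"hand":1,"tx":0.01,"ty":0,"tz":0.06,"wx":0,"wy":0,"wz":0},{"hand":1,"tx":0.01,"ty":0,"tz":0.06,"wx":0,"wy":0,"wz":0},{"hand":1,"tx":0.01,"ty":0,"tz":0.03,"wx":0,"wy":0,"wz":0},{"hand":1,"tx":0,"ty":0,"tz":0,"wx":0,"wy":0,"wz":0}]'

```text
time: 36.82
tool_pos: [486.6, 222.4, 96.5]
tcp_rot: [3.114, -0.37, 0.284]
contact_force: [-10.5, -6.0, 15.7]
grip_width: 14.7
```

```bash
python3 -c "
from sc import *
pl(tp([-37.5,0,44]),ex(21))
Rt,t=tframe(*TRAY);o=get_obs();print('tcp in tray',(Rt.T@(o['tool_pos']-t)).round(1))
"
```

```text
t 36.82 pos [486.6 222.4  96.5] rpy [178.4 -21.2  16.2] F [-10.5  -6.   15.7] w 14.7 q [ 0.31  0.4   1.99 -0.09  0.38  0.11]
 rot units(5deg), tool axes: [ 0.308 -0.038  0.007]
 shift units(40mm): now axes [ 0.002 -0.019  0.059]  target axes [ 0.002 -0.017  0.059]
tcp in tray [-37.2  -0.7  46.4]
```

```bash
python3 -c "
from sc import *
look('27')
scdraw('27',41,-38)
"
```

```text
(no output)
```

View pics/top27d.png

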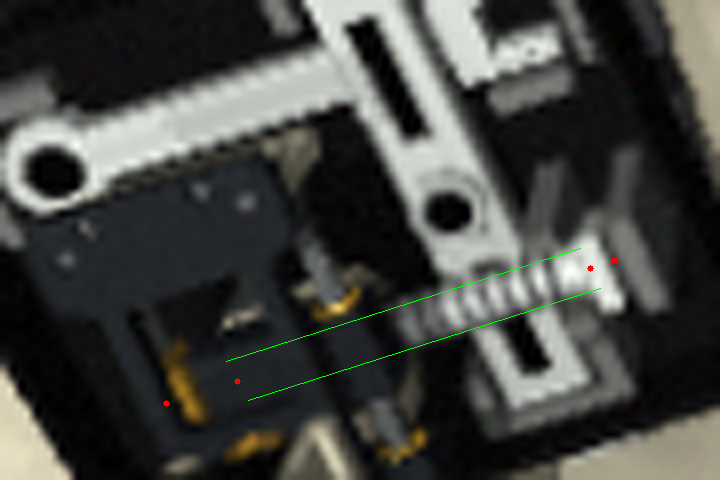

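View pics/side27d.png

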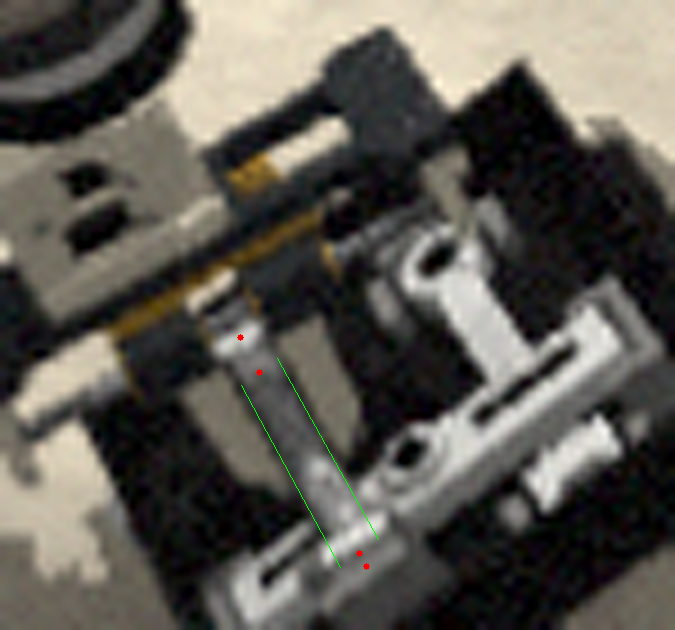

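Request:
drive_tool --deltas '[{"hand":1,"tx":0,"ty":0,"tz":0,"wx":0.15,"wy":0,"wz":0},{"hand":1,"tx":0,"ty":0,"tz":0,"wx":0.15,"wy":0,"wz":0},{"hand":1,"tx":0,"ty":0,"tz":0,"wx":0,"wy":0,"wz":0}]'

```text
time: 37.17
tool_pos: [486.6, 222.2, 96.5]
tcp_rot: [3.141, -0.37, 0.283]
contact_force: [-11.8, -2.7, 14.6]
grip_width: 15.1
```

```bash
python3 -c "
from sc import *
pl(tp([-37.5,0,44]),ex(21))
Rt,t=tframe(*TRAY);o=get_obs();print('tcp in tray',(Rt.T@(o['tool_pos']-t)).round(1),'F tray',(Rt.T@o['contact_force']).round(1),'M tray',(Rt.T@o['moment']).round(2))
"
```

```text
t 37.17 pos [486.6 222.2  96.5] rpy [180.  -21.2  16.2] F [-11.8  -2.7  14.6] w 15.1 q [ 0.29  0.4   2.   -0.    0.38  0.  ]
 rot units(5deg), tool axes: [-0.    -0.04   0.004]
 shift units(40mm): now axes [ 0.002 -0.02   0.06 ]  target axes [ 0.003 -0.02   0.06 ]
tcp in tray [-37.2  -0.8  46.4] F tray [-3.1  0.6 18.7] M tray [-0.04  1.23 -0.  ]
```

Request:
drive_tool --deltas '[{"hand":0.35,"tx":0,"ty":0,"tz":0,"wx":0,"wy":0,"wz":0},{"hand":0.35,"tx":0,"ty":0,"tz":0,"wx":0,"wy":0,"wz":0},{"hand":0.35,"tx":0,"ty":0,"tz":0,"wx":0,"wy":0,"wz":0},{"hand":0.35,"tx":0,"ty":0,"tz":0,"wx":0,"wy":0,"wz":0}]'

```text
time: 37.5
tool_pos: [487.4, 222.8, 95.5]
tcp_rot: [3.141, -0.37, 0.283]
contact_force: [0.1, -0.3, 0.4]
grip_width: 29.3
```

```bash
python3 -c "
from sc import *
look('28')
scdraw('28',41,-38)
pl()
"
```

```text
t 37.6 pos [487.4 222.8  95.4] rpy [180.  -21.2  16.2] F [ 0.7  0.3 -0.1] w 29.7 q [ 0.29  0.4   2.   -0.    0.38  0.01]
```

View pics/top28d.png

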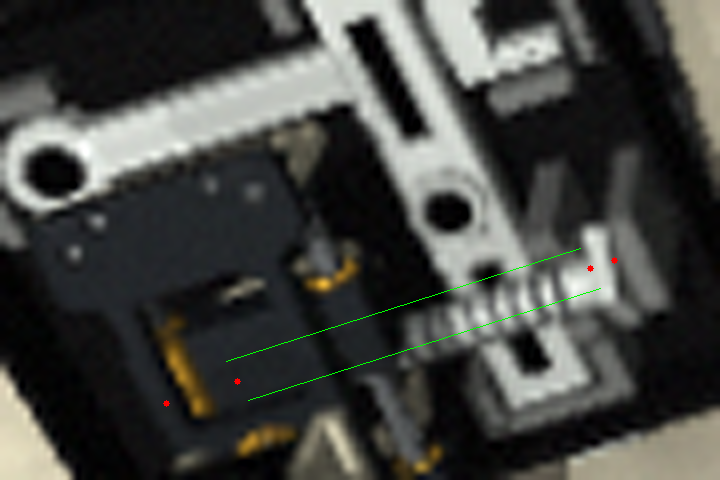

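View pics/side28d.png

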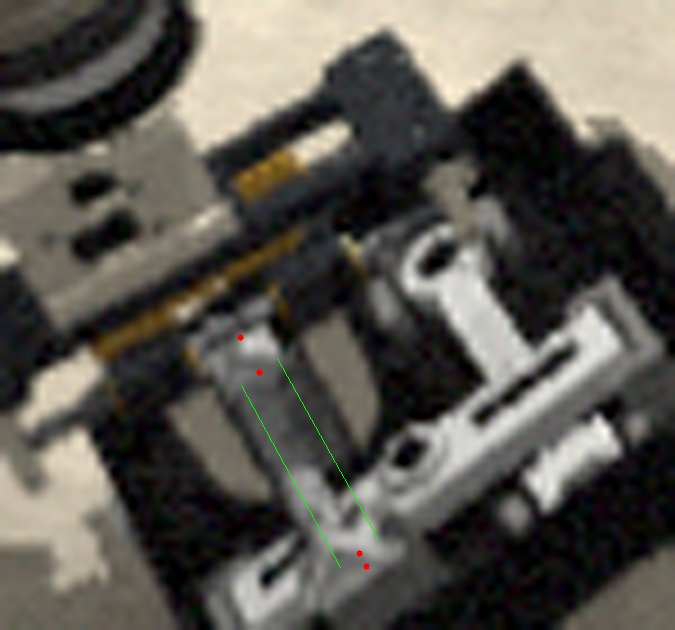

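Request:
drive_tool --deltas '[{"hand":0.35,"tx":0,"ty":0,"tz":-0.2,"wx":0,"wy":0,"wz":0},{"hand":0.35,"tx":0,"ty":0,"tz":-0.4,"wx":0,"wy":0,"wz":0},{"hand":0.35,"tx":0,"ty":0,"tz":-0.7,"wx":0,"wy":0,"wz":0},{"hand":0.35,"tx":0,"ty":0,"tz":-0.8,"wx":0,"wy":0,"wz":0},{"hand":0.35,"tx":0,"ty":0,"tz":-0.8,"wx":0,"wy":0,"wz":0},{"hand":0.35,"tx":0,"ty":0,"tz":-0.8,"wx":0,"wy":0,"wz":0},{"hand":0.35,"tx":-0.6,"ty":0.6,"tz":-0.3,"wx":0,"wy":0,"wz":0},{"hand":0.35,"tx":-0.6,"ty":0.8,"tz":0,"wx":0,"wy":0,"wz":0},{"hand":0.35,"tx":0,"ty":0.8,"tz":0,"wx":0,"wy":0,"wz":0},{"hand":0.35,"tx":0,"ty":0.8,"tz":0,"wx":0,"wy":0,"wz":0},{"hand":0.35,"tx":0,"ty":0.8,"tz":0,"wx":0,"wy":0,"wz":0},{"hand":0.35,"tx":0,"ty":0.8,"tz":0,"wx":0,"wy":0,"wz":0},{"hand":0.35,"tx":0,"ty":0.8,"tz":0,"wx":0,"wy":0,"wz":0}]'

```text
time: 38.68
tool_pos: [449.2, -14.9, 228.4]
tcp_rot: [3.14, -0.372, 0.284]
contact_force: [0.7, 0.2, 1.1]
grip_width: 29.6
```

```bash
python3 -c "
from sc import *
look('29')
scdraw('29',41,-38)
pl()
"
```

```text
t 38.78 pos [450.6 -17.4 228.4] rpy [179.8 -21.3  16. ] F [ 0.   0.4 -0.2] w 29.9 q [-0.36  0.05  2.    0.3   0.81 -0.81]
```

View pics/top29d.png

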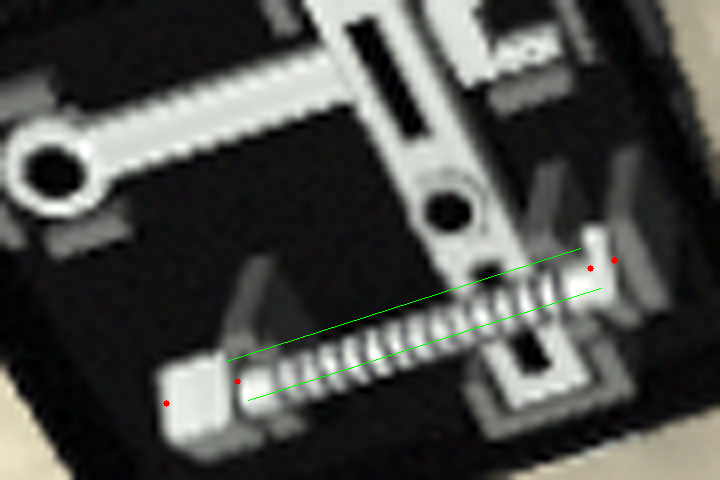

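View pics/side29d.png

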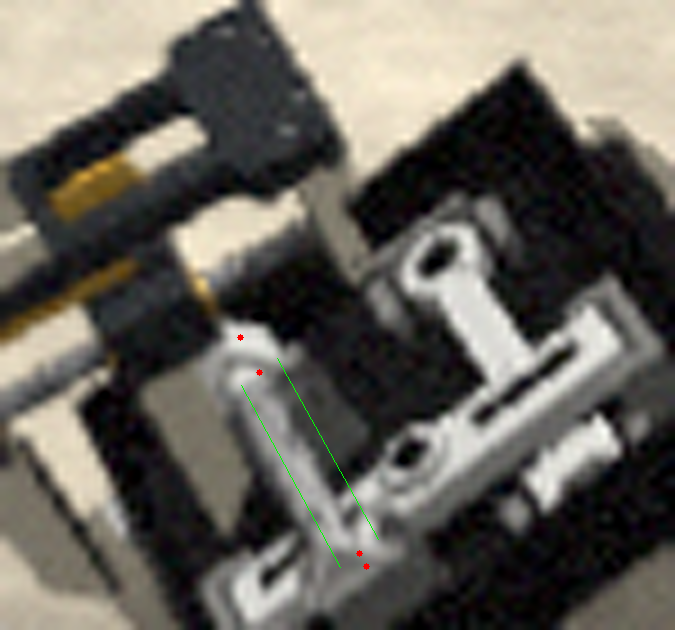

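```bash
python3 -c "
from sc import *
Rt,t=tframe(539.6,238.5,.2829)
def at(tx,tz):
  W=np.array([[tx,-76,tz],[tx,42,tz]])@Rt.T+t
  u=(proj('top',W)+.5-[70,205])*8-.5; v=(proj('side',W)+.5-[185,65])*9-.5
  a=np.argsort(u[:,0]);b=np.argsort(v[:,1])
  return np.array([np.interp(400,u[a,0],u[a,1]),np.interp(450,v[b,1],v[b,0])])
f0=at(-38,41);J=np.c_[at(-37,41)-f0,at(-38,42)-f0];print(f0,J)
for m in ((400,341,287),(400,343,285),(400,339,289)): print(np.linalg.solve(J,np.array(m[1:])-f0))
im=cv2.imread('pics/top29_raw.png').astype(int).max(2)
for c in (112,115,118,121): print(c,list(zip(range(238,256),im[238:256,c])))
s=cv2.imread('pics/side29_raw.png').astype(int).max(2)
for r in (111,114,117): print(r,list(zip(range(206,232),s[r,206:232])))
"
```

```text
[329.32134088 302.52550263] [[-2.94297149  1.61986556]
 [ 3.25013301 -0.53219614]]
[-5.11928689 -2.09107246]
[-5.70744831 -1.92497368]
[-4.53112546 -2.25717123]
112 [(238, np.int64(13)), (239, np.int64(12)), (240, np.int64(13)), (241, np.int64(12)), (242, np.int64(11)), (243, np.int64(10)), (244, np.int64(9)), (245, np.int64(11)), (246, np.int64(7)), (247, np.int64(34)), (248, np.int64(76)), (249, np.int64(71)), (250, np.int64(95)), (251, np.int64(97)), (252, np.int64(108)), (253, np.int64(95)), (254, np.int64(11)), (255, np.int64(10))]
115 [(238, np.int64(12)), (239, np.int64(11)), (240, np.int64(11)), (241, np.int64(9)), (242, np.int64(12)), (243, np.int64(11)), (244, np.int64(12)), (245, np.int64(10)), (246, np.int64(51)), (247, np.int64(62)), (248, np.int64(84)), (249, np.int64(71)), (250, np.int64(72)), (251, np.int64(101)), (252, np.int64(103)), (253, np.int64(9)), (254, np.int64(12)), (255, np.int64(14))]
118 [(238, np.int64(11)), (239, np.int64(14)), (240, np.int64(12)), (241, np.int64(13)), (242, np.int64(11)), (243, np.int64(9)), (244, np.int64(10)), (245, np.int64(62)), (2
[... 1560 characters left out ...]
, np.int64(27)), (226, np.int64(19)), (227, np.int64(33)), (228, np.int64(94)), (229, np.int64(52)), (230, np.int64(14)), (231, np.int64(21))]
117 [(206, np.int64(80)), (207, np.int64(79)), (208, np.int64(79)), (209, np.int64(80)), (210, np.int64(80)), (211, np.int64(77)), (212, np.int64(65)), (213, np.int64(30)), (214, np.int64(40)), (215, np.int64(65)), (216, np.int64(107)), (217, np.int64(107)), (218, np.int64(122)), (219, np.int64(116)), (220, np.int64(70)), (221, np.int64(32)), (222, np.int64(17)), (223, np.int64(21)), (224, np.int64(20)), (225, np.int64(37)), (226, np.int64(95)), (227, np.int64(104)), (228, np.int64(120)), (229, np.int64(112)), (230, np.int64(87)), (231, np.int64(95))]
```

```bash
python3 -c "
from plan import *
cv2.imwrite('pics/topF.png',capture('top')[:,:,::-1]);pl()
close_job()"
```

```text
t 38.83 pos [449.5 -15.4 227.9] rpy [179.9 -21.2  16. ] F [-0.8  0.   0.4] w 29.7 q [-0.35  0.05  2.01  0.3   0.81 -0.81]
the job is handed in; nothing more can be done
```

View pics/topF.png

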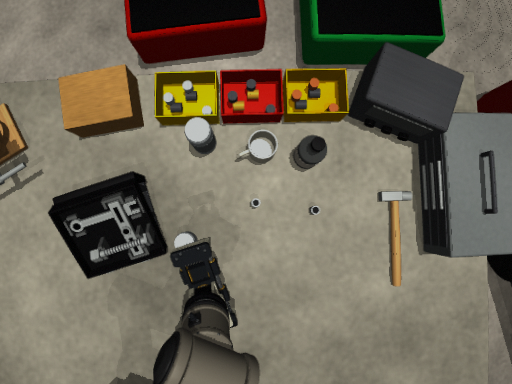

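All three parts are packed and released, and I handed the job in at 38.8 s of the 72 s allowed. No verdict was reported.

- **Spanner:** it lies in its rests at the back, within about 1 px (2–3 mm) of its nominal place in the camera view.
- **Yoke:** it lies across the spanner with the boss up, also within about 1 px of nominal. It took about 15 N of seating force before I let go.
- **Screw:** it lies in both saddles with its head to the left and has slid down the slope onto the lower cheeks. The images put it 4–5 mm down the slope from centre; the limit is 7 mm. The two-view estimate also put it about 2 mm below nominal height, which I took as measurement error because the saddles hold it up.
- **Bystanders:** in the last picture they stand where they began, though the arm hides part of the grease tin. The robot was clear of everything, with no contact force.

**Disagreements along the way:**
- Camera and arm readings differed by 2–5 mm, so I did the final alignment from the images.
- The wrist could not reach square to the tray floor. The spanner, yoke and screw went in with the tool about 4°, 5° and 9° off square, and the spanner and yoke settled flat on release.

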